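Set and lock the dispensing pump, stand the culture flasks ready to fill

TASK

Get the filling station ready. On the dispensing pump, loosen the brass lock ring, turn the black volume adjuster until its white pointer line meets the red set-mark on the scale, and screw the lock ring fully tight again without losing the setting. The culture flasks lying on the bench are to stand upright on their bases, caps up, on the steel filling plate, every one of them, let go and steady; leave everything else on the bench as it is.

Things in the scene. Friction and masses are not known exactly. Their poses are not given: they have to be found in the camera images.
- pump: Benchtop dispensing pump, fixed: white housing 170 x 140 mm, 85 mm high, small green display on its front (own -x side). Origin at bench height below the vertical axis of the dial on its top; z up. Aluminium pump head on its -y side, 100 mm from the axis at most, with a thin steel inlet pipe (114 mm high) from it round the back to a fixed pink bottle 150 mm tall.
- spout_end (a point): Open end of the pump's rigid 7 mm steel swivel spout, 130 mm over the bench, parked to the back while the plate is loaded: it rises from the pump head 110 mm before this point (along the pump's x) and runs level, top at 157 mm. Not to be handled; keep the gripper clear of it.
- lockring (a joint): Brass knurled lock ring, upper part: 42 mm across, z = 118 to 140 mm over the bench, black stripe on top. 0 = fully tight (stop); turned anticlockwise seen from above it loosens, up to 2.0 rad (stop). Takes 0.3 N m; stays where left. Below about 0.25 rad it clamps the adjuster, the harder the nearer to 0; from 0.3 rad on the adjuster is free.
- ring_grip (a point): On the dial axis, at the middle height of the lock ring (129 mm over the bench). A bare steel stud, 14 mm thick, stands out of the ring up to 149 mm.
- adjuster (a joint): Black knurled adjuster barrel below the lock ring: 62 mm across, z = 92 to 115 mm over the bench (below it a 3 mm skirt, 72 mm across). White pointer line on its top and side. Grows from 0 to 2.7 rad as it is turned clockwise seen from above; 0.12 N m once the ring is loose; stays where left. At 0 the pointer points to the pump's own +y, at 1.571 to its +x.
- pointer_tip (a point): Outer end of the white pointer line on the adjuster's skirt, 36 mm from the dial axis; its x axis points outwards along the pointer.
- setmark (a joint): Red set-mark, a flat rider (16 x 4.5 mm, not to be handled) on the rim of the pale round scale plate (112 mm across, 89 mm over the bench), already set. Same scale as joint adjuster: the pointer meets it when both values are equal.
- mark_tip (a point): Inner end of the red set-mark, 40 mm from the dial axis; its x axis points outwards along the mark.
- plate: Filling plate, fixed: flat stainless plate 200 (x) x 280 (y) mm, 6 mm thick, no rim, beside the pump. Origin at the centre of its underside; x and y along its sides, z up. A blue dot near its +y edge marks where the spout fills; no flask needs to stand on it.
- flask1: Closed, empty clear culture flask, 50 g, 100 mm long, lying on a broad face, cap roughly to the robot's side. Origin at its middle (half length, half thickness). Local x runs to the orange cap (25 mm across, x = 28 to 50 mm), y across, z through the thickness. Firm box body 70 x 52 x 26 mm, x = -50 (flat base face) to 20 mm. Standing on its base, x points up. May be absent.
- flask2: Another culture flask, the same as flask1 (may be absent).
- flask3: Another culture flask, the same as flask1 (may be absent).
- flask4: Another culture flask, the same as flask1 (may be absent).
- flask5: Another culture flask, the same as flask1 (may be absent).
- tuberack: White rack of four 50 mL tubes with blue caps, 170 x 70 mm, 120 mm high. A bystander: leave it alone. Origin at the centre of its underside.
- tipbox: White box of pipette tips with yellow top, 122 x 84 mm, 56 mm high. A bystander: leave it alone. Origin at the centre of its underside.
- beaker: Glass beaker, 70 mm across, 90 mm high. A bystander: leave it alone. Origin at the centre of its underside.
- microplate: Flat 96-well plate, 127 x 85 x 14 mm. A bystander: leave it alone. Origin at the centre of its underside.
- pipette: Pipette lying on the bench, about 250 mm long, 26 mm high. A bystander: leave it alone. Origin at the centre of its underside.
- washbottle: White wash bottle with a red cap, 68 mm across, 170 mm high. A bystander: leave it alone. Origin at the centre of its underside.
- timer: Small white bench timer, 65 x 65 x 18 mm. A bystander: leave it alone. Origin at the centre of its underside.
Things that resemble listed ones, but are neither listed nor needed, are in the scene too. What is shaped like the flask1 but blue is not meant. What is shaped like the flask2 but blue is not meant.

How it is judged (in metres and radians):
On the way, in this order (a step that is already met when the one before it is completed fails the run):
1. the lock ring is loosened (turned back at least 0.35 rad, so that the adjuster is free) (value of joint lockring above 0.35 rad), for 0.2 s.
2. with the lock ring loose, the adjuster's pointer is brought to the red set-mark (within 0.12 rad) (angle between the x axis of pointer_tip and the x axis of mark_tip, either way round below 0.12 rad and value of joint lockring above 0.2 rad), for 0.2 s.
3. the lock ring is screwed tight again (within 0.15 rad of its stop) with the pointer still at the mark (angle between the x axis of pointer_tip and the x axis of mark_tip, either way round below 0.12 rad and value of joint lockring below 0.15 rad), for 0.2 s.
At the end, for the whole second after the job is handed in: Pointer within 0.12 rad (7 degrees) of the set-mark, lock ring within 0.15 rad of its tight stop; every flask present stands on its base on the filling plate: cap up, tilt under 0.1 rad, its middle over the plate and 44 to 55 mm above the plate's upper face (50 when it stands), at rest (all of step 3 and angle between each of flask1, flask2, flask3, flask4, flask5's own x axis and vertical below 0.1 rad and x of flask1 in the frame of plate between -0.1 and 0.1 m and y of flask1 in the frame of plate between -0.14 and 0.14 m and z of flask1 in the frame of plate between 0.05 and 0.061 m and linear speed of each of flask1, flask2, flask3, flask4, flask5 below 0.02 m/s and x of flask2 in the frame of plate between -0.1 and 0.1 m and y of flask2 in the frame of plate between -0.14 and 0.14 m and z of flask2 in the frame of plate between 0.05 and 0.061 m and x of flask3 in the frame of plate between -0.1 and 0.1 m and y of flask3 in the frame of plate between -0.14 and 0.14 m and z of flask3 in the frame of plate between 0.05 and 0.061 m and x of flask4 in the frame of plate between -0.1 and 0.1 m and y of flask4 in the frame of plate between -0.14 and 0.14 m and z of flask4 in the frame of plate between 0.05 and 0.061 m and x of flask5 in the frame of plate between -0.1 and 0.1 m and y of flask5 in the frame of plate between -0.14 and 0.14 m and z of flask5 in the frame of plate between 0.05 and 0.061 m); the robot touches nothing.
It fails at once if a bystander (rack, boxes, beaker, plate, pipette, bottle, timer) is pushed more than 30 mm aside (distance of any of tuberack, tipbox, beaker, microplate, pipette, washbottle, timer from where it was at the start of the episode above 0.03 m).
It fails at once if a bystander is knocked over (angle between any of tuberack, tipbox, beaker, microplate, pipette, washbottle, timer's own z axis and vertical above 0.5 rad).
Of flask1, flask2, flask3, flask4, flask5 only 4 to 5 are there at a start; the rules pass over those that are not, and their reading is None.
At some moment in a run one of flask1, flask2, flask3, flask4, flask5 may be knocked a few centimetres aside while the robot is not near it.
Once in a run the grip may slacken for a moment while it holds something.
It also fails if it takes over 210 s, if anything falls off the work surface, if the arm or the gripper's body presses on something with over 40 N, if the wrist force passes 120 N, or if a joint passes its speed limit or range.

ROBOT

A 6-joint arm with a two-finger parallel gripper is mounted at the origin on the work surface. World frame = base frame: x ahead of the robot, y to its left, z up, the work surface at z = 0. Lengths are in mm, angles in rad, forces in N, time in s.
With the tool pointing down it reaches from about 350 to 775 mm from the base axis. Payload 7.3 kg.
Tool frame: the origin (TCP) lies midway between the tips of the shut fingers; the grasp point (between the pads) lies 19 mm behind it; x points along the fingers, y is the direction in which the jaws open and shut, and the axes are right-handed (so a half turn about x gives the same grasp; the last joint's range is limited). The gripper opens to 92 mm and grips with 3 to 60 N. Pads are 19 mm wide; open, the fingers measure 130 mm over their backs; the gripper's body (75 mm by 190 mm) begins 47 mm behind the grasp point.
Start: joints at [-1.412, 0.342, 1.524, -0, 1.275, -0.146], TCP at [157.576, -500.814, 226.741] pointing down, gripper open.
Joint ranges: [-2.53, 2.53], [-0.77, 2.02], [0.04, 2.7], [-1, 4.14], [0.28, 2.66], [-3.11, 3.11]. Speed limits (rad/s): [2.57, 2.57, 3.14, 3.14, 3.14, 3.14].

INTERFACE

Orientations are given as [roll, pitch, yaw] about the fixed x, y, z axes, in that order (R = Rz(yaw) Ry(pitch) Rx(roll)).
In Python, from plant import bot gives the robot as it stands. The module is installed in compiled form; this text tells all that it offers.
- The arm moves only by the shell command python3 -m handwheel 'ROWS' [OPENING]. ROWS is JSON, a list that holds one entry, the list of rows, each a list of 4 numbers: the shift along the tool's x, y, z in cm, then the turn about the tool's x in rad. A call has 1 to 8 rows; each row shifts and turns the commanded pose from where the row before left it, along the tool's axes as they then stand; what a row does not reach is not made up. A row lasts 1/12 s, in which the tool goes at most 41.7 mm and 7.16 degrees, less where a joint would pass 70% of its speed; a pose out of reach is approached as far as the arm can. A call is refused whole if a number of a shift passes 4.17 or a number of a turn 0.125, either way. A call with a gripper value outside its range is refused whole. OPENING is the opening, from 0 (shut) to 1 (fully open), set as the call begins (- or left out, the last holds). The fingers move at their own pace and stop on an object; the grip force is fixed at half the most. Time passes only in rows, so rows that do not move let the fingers close. It gives the time, the measured TCP pose, the force and the opening at its end, in the units of the state.
- bot.get_obs(): the state, without advancing time (a new reading comes with each control period).
- bot.capture(name): name is "scene" or "side" or "wrist"; returns (picture, depth): 400x640x3 uint8, red, green, blue; 400x640 float32, mm along the optical axis (not along the pixel's ray), 0 where there is no reading.
- bot.camera_model(name): a dict with "fx", "fy", "cx", "cy" (pixels), "position" and "rotation" of the camera in the world. Camera axes: x right, y down, z forward; pixel columns grow to the right and rows downward; lengths in mm; the calibration is good to about 2 mm. A picture is of the moment at which its call begins: read the wrist's pose just before it. camera_model takes no time and is no camera call; for the wrist camera it gives the pose at the moment of the call.
- bot.close_job(): hands the job in, once; it reports no verdict.
Trained networks look in the newest picture that a camera, given by its name, has taken for a name from the list of things; names that differ only in an ending like _2 or _b are one class to them, and where a whole thing is asked for, a point or a joint stands for the part that bears it (a point fixed in the world has none). Each returns a list of dicts, best first, with "conf" (0 to 1); they miss things now and then, are a little off and sometimes report something else, mostly with a low value. They report only what shows in the picture. A call takes as long as a camera call. They do not tell look-alikes from the thing itself.
- bot.find_in(camera, label): "bbox" ([left, top, width, height] in pixels, round what is visible of it).
- bot.spot_point(camera, label): "point" ([column, row] in pixels: a listed point, or the origin of a listed thing).
The state is a dict: "time": time; "joint_positions": joint angles; "dq": joint speeds; "tau": joint torques, N m; "tool_pos": TCP position; "tcp_rot": TCP orientation; "contact_force": force on the tool from outside, world axes, zero at the start; "moment": the same for the moment, N m; "grip_width": finger opening in mm.
Only numpy, scipy, OpenCV 4.12 (cv2) and the standard library are available. Lean on these libraries where they do the work, as an engineer would, in place of code of your own. Each camera call takes 0.05 s, during which the arm holds its last target.

## Working session

There is one attempt and no reset: what is moved stays moved. The work goes in short steps, Python scripts to look and compute and a shell command to move; the robot and the scene stay as the last step left them, time stands still between calls to the robot, and variables do not carry over. Pictures are saved under pics/ and viewed, and the job is handed in when it is done.

I'll start by looking at the scene.

```bash
mkdir -p pics; ls
python3 - <<'E'
from plant import bot
import cv2,numpy as np
print(bot.get_obs())
for n in ["scene","side","wrist"]:
    im,d=bot.capture(n)
    cv2.imwrite(f"pics/{n}0.png",im[:,:,::-1])
    np.savez(f"{n}0.npz",im=im,d=d)
    m=bot.camera_model(n); print(n,m)
E
```

```text
pics
{'time': 0.0, 'joint_positions': array([-1.41199457e+00,  3.42696534e-01,  1.52502038e+00,  3.76597886e-06,
        1.27536801e+00, -1.46018050e-01]), 'dq': array([ 1.53424631e-03,  1.58190929e-03,  4.92039551e-04, -2.23206608e-03,
       -1.91318056e-03, -2.09141619e-06]), 'tau': array([-9.64684477e-05, -4.31239057e+01, -2.44218546e+01,  7.18376599e-02,
        5.60569740e-02, -1.14897407e-04]), 'tool_pos': array([ 157.51313852, -500.39523521,  226.0573694 ]), 'tcp_rot': array([-1.7192276 ,  1.56930405,  1.72718377]), 'contact_force': array([0.49678332, 0.09224354, 0.64169891]), 'moment': array([-0.02927267,  0.02664992, -0.03724883]), 'grip_width': 91.97462309280283}
scene {'fx': 402.71018164765843, 'fy': 402.71018164765843, 'cx': 317.13886736522363, 'cy': 199.35047026708457, 'position': array([1199.6628674 ,  258.98909095,  819.56529746]), 'rotation': array([-2.31835929, -0.00706745,  2.03157481])}
side {'fx': 398.3079111910395, 'fy': 398.3079111910395, 'cx': 315.273274564519, 'cy': 205.97372946346553, 'position': array([197.93739025, 669.86024865, 986.39818846]), 'rotation': array([-2.41235383e+00,  1.78768009e-03, -2.77123751e+00])}
wrist {'fx': 297.6414713057272, 'fy': 297.6414713057272, 'cx': 320.7226220360915, 'cy': 203.92696766920898, 'position': array([ 219.95643754, -481.36962918,  383.52535989]), 'rotation': array([ 2.89279503e+00,  1.40394233e-03, -1.26560861e+00])}
```

View pics/scene0.png

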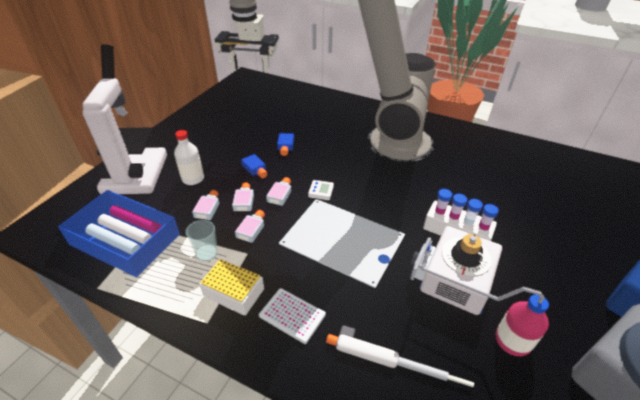

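View pics/side0.png

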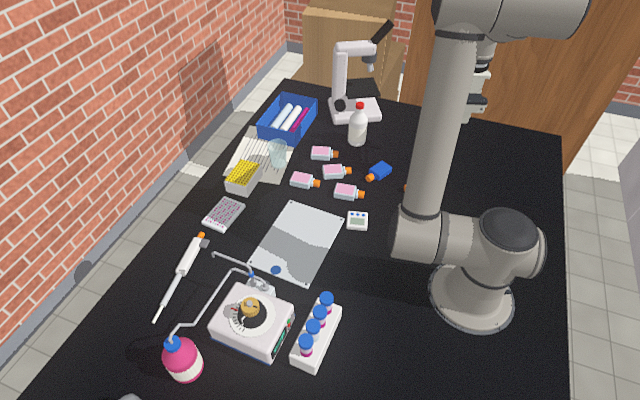

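View pics/wrist0.png

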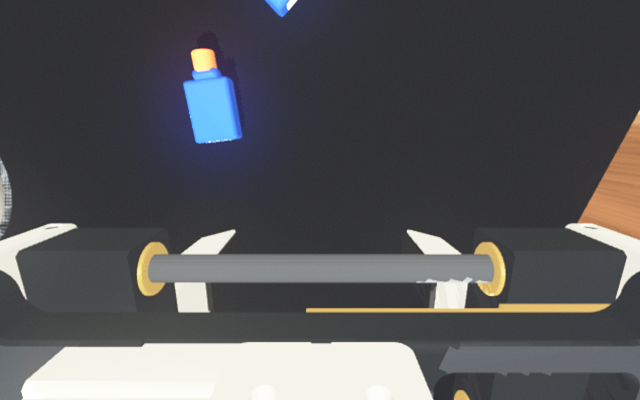

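```bash
cat > h.py <<'E'
from plant import bot
import numpy as np, cv2
from scipy.spatial.transform import Rotation as Ro
def cam(n):
    m=bot.camera_model(n); R=Ro.from_euler('xyz',m['rotation']).as_matrix()
    return m,R,np.array(m['position'])
def ray(c,p):
    m,R,o=c; d=R@np.array([(p[0]-m['cx'])/m['fx'],(p[1]-m['cy'])/m['fy'],1.]); return o,d
def atz(c,p,z):
    o,d=ray(c,p); return o+d*(z-o[2])/d[2]
def dep(c,p,depth):
    o,d=ray(c,p); return o+d*depth
def proj(c,X):
    m,R,o=c; q=R.T@(np.array(X)-o); return np.array([m['fx']*q[0]/q[2]+m['cx'],m['fy']*q[1]/q[2]+m['cy']])
def tri(c1,p1,c2,p2):
    o1,d1=ray(c1,p1);o2,d2=ray(c2,p2)
    A=np.stack([d1,-d2],1); s=np.linalg.lstsq(A,o2-o1,rcond=None)[0]
    a=o1+s[0]*d1;b=o2+s[1]*d2
    return (a+b)/2,np.linalg.norm(a-b)
def shot(n,f=None):
    c=cam(n); im,d=bot.capture(n)
    if f: cv2.imwrite(f'pics/{f}.png',im[:,:,::-1])
    return c,im,d
def tool():
    o=bot.get_obs(); return o, Ro.from_euler('xyz',o['tcp_rot']).as_matrix()
E
python3 - <<'E'
from h import *
np.set_printoptions(precision=1,suppress=True)
cs={n:cam(n) for n in ['scene','side']}
for n in cs: bot.capture(n)
for l in ['pump','spout_end','ring_grip','pointer_tip','mark_tip','plate','flask1','tuberack','tipbox','beaker','microplate','pipette','washbottle','timer']:
    r={n:bot.spot_point(n,l) for n in cs}
    for n in cs: print(l,n,[(round(x['conf'],2),np.round(x['point']).astype(int).tolist()) for x in r[n]][:8])
    if r['scene'] and r['side'] and l!='flask1':
        print('   ',*tri(cs['scene'],r['scene'][0]['point'],cs['side'],r['side'][0]['point']))
o,R=tool(); print(R)
E
```

```text
pump scene [(0.77, [456, 279])]
pump side [(0.69, [254, 328])]
    [511.7 307.1   3.9] 0.5238508276313687
spout_end scene [(0.88, [411, 276]), (0.3, [236, 291])]
spout_end side [(0.9, [212, 254])]
    [661.  213.9 137.9] 2.5977059129351523
ring_grip scene [(0.51, [472, 239])]
ring_grip side [(0.48, [251, 308])]
    [498.9 309.1 136.2] 6.43954986938868
pointer_tip scene [(0.56, [484, 264])]
pointer_tip side [(0.63, [241, 322])]
    [518.7 343.2  99. ] 11.210413152362179
mark_tip scene []
mark_tip side [(0.39, [245, 186])]
plate scene [(0.67, [342, 240]), (0.42, [235, 291]), (0.24, [472, 242])]
plate side [(0.71, [298, 239])]
    [518.6   0.7   2.8] 6.271623607111176
flask1 scene [(0.89, [208, 203]), (0.8, [252, 228]), (0.77, [284, 146]), (0.72, [278, 190]), (0.55, [253, 167])]
flask1 side [(0.8, [335, 169]), (0.8, [304, 184]), (0.6, [349, 190]), (0.6, [325, 154]), (0.53, [375, 173])]
tuberack scene [(0.69, [458, 229])]
tuberack side [(0.56, [316, 341])]
    [347.  278.3   6.8] 7.155424028632595
tipbox scene [(0.7, [232, 293])]
tipbox side [(0.74, [244, 184]), (0.25, [207, 259])]
    [ 790.7 -163.8   -5.5] 4.800807343549835
beaker scene [(0.88, [205, 253]), (0.24, [207, 204])]
beaker side [(0.59, [277, 166])]
    [ 722.3 -294.6   -4.3] 12.274696487849388
microplate scene [(0.8, [291, 316])]
microplate side [(0.75, [224, 211])]
    [784.8 -10.7   9.5] 11.080792303658422
pipette scene [(0.93, [381, 363]), (0.24, [251, 224])]
pipette side [(0.55, [188, 270])]
    [784.1 209.4 -16.1] 5.620304361768154
washbottle scene [(0.62, [193, 177])]
washbottle side [(0.72, [354, 144])]
    [ 494.8 -518.9   -3.2] 15.385750921695315
timer scene [(0.82, [322, 189]), (0.24, [249, 224])]
timer side [(0.76, [358, 224])]
    [ 363.5 -130.8    2.5] 7.6395376779832445
[[ 0.   0.3 -1. ]
 [-0.  -1.  -0.3]
 [-1.   0.   0. ]]
```

```bash
cat >> h.py <<'E'
def wcam_off():
    o,R=tool(); c=cam('wrist'); return R.T@(c[2]-np.array(o['tool_pos'])), R.T@c[1]
def yaw():
    o,R=tool(); return np.arctan2(R[1,1],R[0,1])
def Ryaw(ya):
    y=np.array([np.cos(ya),np.sin(ya),0]); x=np.array([0,0,-1.]); z=np.cross(x,y); return np.stack([x,y,z],1)
def aim(X,z,ya,px=(320,150)):
    t,Rc=wcam_off(); R=Ryaw(ya); m=bot.camera_model('wrist')
    d=R@Rc@np.array([(px[0]-m['cx'])/m['fx'],(px[1]-m['cy'])/m['fy'],1.])
    # cam pos = T + R t ; X = cam + s d
    off=R@t; s=(X[2]-(z+off[2]))/d[2]
    return np.array([X[0],X[1],X[2]])-off-s*d
def plan(T,ya=None,step=3.2,start=None):
    """print suggested rows to reach TCP T with jaw yaw ya (mod pi nearest)"""
    o,R=tool(); p=np.array(o['tool_pos']); y0=yaw()
    dy=0 if ya is None else (ya-y0+np.pi/2)%np.pi-np.pi/2
    D=np.array(T)-p; n=max(1,int(np.ceil(np.linalg.norm(D)/10/step)),int(np.ceil(abs(dy)/0.12)))
    rows=[];y=y0
    for i in range(n):
        s=Ryaw(y).T@(D/n)/10; rows.append([round(float(v),2) for v in s]+[round(float(-dy/n),4)]); y+=dy/n
    print('n',n,'from',np.round(p,1),'yaw',round(y0,3),'->',np.round(T,1),'dyaw',round(dy,3),'q',np.round(o['joint_positions'],2))
    for i in range(0,n,8): print(str([rows[i:i+8]]).replace(' ',''))
E
python3 - <<'E'
from h import *
np.set_printoptions(precision=2,suppress=True)
t,Rc=wcam_off(); print(t); print(Rc)
print(yaw())
for ya in [yaw(),np.pi/2,-np.pi/2, 0,-.8,.8,-2.4]:
    print(ya,aim([508,308,100],330,ya))
plan([450,-180,330])
E
```

```text
[-157.3     0.3   -65.34]
[[ 0.   -0.25  0.97]
 [ 1.    0.   -0.  ]
 [-0.    0.97  0.25]]
-1.266045012951292
-1.266045012951292 [471.69 295.82 330.  ]
1.5707963267948966 [546.29 308.72 330.  ]
-1.5707963267948966 [469.71 307.28 330.  ]
0 [508.72 269.71 330.  ]
-0.8 [481.03 280.8  330.  ]
0.8 [535.97 281.84 330.  ]
-2.4 [481.6  335.75 330.  ]
n 14 from [ 157.6 -500.8  226.7] yaw -1.266 -> [ 450 -180  330] dyaw 0 q [-1.41  0.34  1.52 -0.    1.28 -0.15]
[[[-0.74,-1.56,-2.68,0.0],[-0.74,-1.56,-2.68,0.0],[-0.74,-1.56,-2.68,0.0],[-0.74,-1.56,-2.68,0.0],[-0.74,-1.56,-2.68,0.0],[-0.74,-1.56,-2.68,0.0],[-0.74,-1.56,-2.68,0.0],[-0.74,-1.56,-2.68,0.0]]]
[[[-0.74,-1.56,-2.68,0.0],[-0.74,-1.56,-2.68,0.0],[-0.74,-1.56,-2.68,0.0],[-0.74,-1.56,-2.68,0.0],[-0.74,-1.56,-2.68,0.0],[-0.74,-1.56,-2.68,0.0]]]
```

```bash
python3 -m handwheel '[[[-0.9,-1.6,-2.7,0],[-0.9,-1.6,-2.7,0],[-0.9,-1.6,-2.7,0],[-0.9,-1.6,-2.7,0],[-0.9,-1.6,-2.7,0],[-0.9,-1.6,-2.7,0],[-0.9,-1.6,-2.7,0],[-0.9,-1.6,-2.7,0]]]' 1
python3 - <<'E'
from h import *
np.set_printoptions(precision=1,suppress=True)
c,im,d=shot('wrist','w1'); np.savez('w1.npz',d=d)
for x in bot.spot_point('wrist','flask1'): print(x, atz(c,x['point'],13))
cs={n:cam(n) for n in ['scene','side']}
for n in cs:
    bot.capture(n)
    for x in bot.spot_point(n,'flask1'): print(n,round(x['conf'],2), x['point'],atz(cs[n],x['point'],13))
plan([500,240,330])
E
```

```text
time: 2.32
tool_pos: [325.9, -312.6, 299.3]
tcp_rot: [1.837, 1.57, -1.0]
contact_force: [1.3, -0.0, -0.2]
grip_width: 91.7
{'point': [292.2, 86.0], 'conf': 0.88} [ 431.  -238.1   13. ]
{'point': [363.0, 155.0], 'conf': 0.85} [ 370.7 -364.3   13. ]
{'point': [364.7, 52.0], 'conf': 0.76} [ 502.4 -320.2   13. ]
{'point': [439.3, 11.6], 'conf': 0.76} [ 577.9 -397.9   13. ]
{'point': [318.0, 245.2], 'conf': 0.65} [ 214.8 -343.4   13. ]
scene 0.92 [254.2, 165.2] [ 364.2 -376.9   13. ]
scene 0.75 [247.2, 224.7] [ 596.8 -249.    13. ]
scene 0.64 [244.2, 195.1] [ 499.1 -324.6   13. ]
scene 0.64 [208.3, 205.8] [ 584.3 -391.1   13. ]
scene 0.63 [283.3, 141.8] [ 207.2 -358.8   13. ]
scene 0.6 [278.2, 187.8] [ 425.  -251.2   13. ]
side 0.97 [349.9, 192.6] [ 427.2 -239.    13. ]
side 0.82 [306.6, 182.2] [ 582.3 -232.4   13. ]
side 0.82 [378.2, 171.0] [ 366.1 -376.4   13. ]
side 0.64 [418.9, 188.3] [ 214.  -343.1   13. ]
side 0.55 [337.4, 169.8] [ 503.4 -330.    13. ]
side 0.53 [324.9, 155.1] [ 572.5 -388.4   13. ]
side 0.42 [356.5, 140.7] [ 488.4 -510.6   13. ]
n 19 from [ 324.6 -314.4  298.3] yaw -1.267 -> [500 240 330] dyaw 0 q [-0.9  0.2  1.6 -0.   1.4  0.3]
[[[-0.17,-2.51,-1.75,0.0],[-0.17,-2.51,-1.75,0.0],[-0.17,-2.51,-1.75,0.0],[-0.17,-2.51,-1.75,0.0],[-0.17,-2.51,-1.75,0.0],[-0.17,-2.51,-1.75,0.0],[-0.17,-2.51,-1.75,0.0],[-0.17,-2.51,-1.75,0.0]]]
[[[-0.17,-2.51,-1.75,0.0],[-0.17,-2.51,-1.75,0.0],[-0.17,-2.51,-1.75,0.0],[-0.17,-2.51,-1.75,0.0],[-0.17,-2.51,-1.75,0.0],[-0.17,-2.51,-1.75,0.0],[-0.17,-2.51,-1.75,0.0],[-0.17,-2.51,-1.75,0.0]]]
[[[-0.17,-2.51,-1.75,0.0],[-0.17,-2.51,-1.75,0.0],[-0.17,-2.51,-1.75,0.0]]]
```

View pics/w1.png

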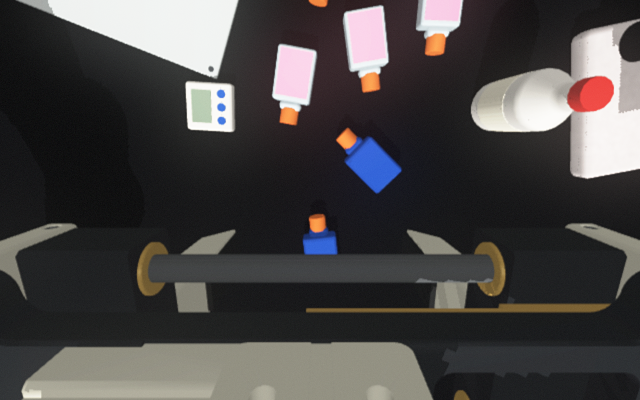

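The wrist view shows flasks with caps toward the robot: one at (293,85), one at (367,48), one at (440,20), and a fourth cap at the top edge. The blue look-alikes are at (370,165) and (320,240), and the timer is at (210,105). Next is the pump.

```bash
python3 -m handwheel '[[[-0.3,-3.1,-2.1,0],[-0.3,-3.1,-2.1,0],[-0.3,-3.1,-2.1,0],[-0.3,-3.1,-2.1,0],[-0.3,-3.1,-2.1,0],[-0.3,-3.1,-2.1,0],[-0.3,-3.1,-2.1,0],[-0.3,-3.1,-2.1,0]]]' 1;python3 -m handwheel '[[[-0.2,-3.0,-0.8,0],[-0.2,-3.0,-0.8,0],[-0.2,-3.0,-0.8,0],[-0.2,-3.0,-0.8,0],[-0.2,-3.0,-0.8,0],[-0.2,-3.0,-0.8,0],[-0.2,-3.0,-0.8,0],[-0.2,-3.0,-0.8,0]]]' 1
python3 - <<'E'
from h import *
plan(aim([508,308,100],330,-np.pi/2),-np.pi/2)
E
```

```text
time: 3.28
tool_pos: [411.1, -26.4, 322.5]
tcp_rot: [0.207, 1.57, -2.632]
contact_force: [-0.0, -0.8, -0.4]
grip_width: 91.3
time: 3.95
tool_pos: [400.4, 221.5, 338.3]
tcp_rot: [0.518, 1.57, -2.321]
contact_force: [0.3, -0.8, 0.8]
grip_width: 91.9
n 4 from [400.4 221.5 338.3] yaw -1.268 -> [469.7 307.3 330. ] dyaw -0.303 q [ 0.34  0.15  1.48 -0.    1.52  1.61]
[[[0.21,-1.53,-2.29,0.0756],[0.21,-1.7,-2.17,0.0756],[0.21,-1.86,-2.04,0.0756],[0.21,-2.01,-1.89,0.0756]]]
```

```bash
python3 -m handwheel '[[[0.2,-1.5,-2.3,0.075],[0.2,-1.7,-2.2,0.075],[0.2,-1.9,-2.0,0.075],[0.2,-2.0,-1.9,0.075],[0,0,0,0]]]'
python3 - <<'E'
from h import *
np.set_printoptions(precision=1,suppress=True)
c,im,d=shot('wrist','w2'); np.savez('w2.npz',im=im,d=d)
for l,z in [('pump',0),('ring_grip',129),('pointer_tip',92),('mark_tip',89),('spout_end',130),('tuberack',0)]:
    for x in bot.spot_point('wrist',l): print(l,round(x['conf'],2),x['point'], atz(c,x['point'],z), end=' ')
    print()
cv2.imwrite('pics/w2z.png',cv2.resize(im[60:260,180:450,::-1],None,fx=2.9,fy=2.9,interpolation=cv2.INTER_CUBIC))
E
```

```text
time: 4.37
tool_pos: [471.9, 308.7, 327.7]
tcp_rot: [0.267, 1.568, -2.874]
contact_force: [-0.7, -0.8, -0.4]
grip_width: 91.5
pump 0.87 [321.2, 149.0] [504.2 307.4   0. ] pump 0.22 [408.0, 11.5] [699.8 182.4   0. ] 
ring_grip 0.7 [322.7, 155.8] [505.2 305.8 129. ] 
pointer_tip 0.62 [295.3, 145.8] [514.6 341.2  92. ] 
mark_tip 0.49 [320.0, 119.5] [547.5 309.1  89. ] 
spout_end 0.68 [405.8, 10.1] [657.6 218.6 130. ] 
tuberack 0.57 [342.3, 237.6] [352.9 270.6  -0. ]
```

View pics/w2.png

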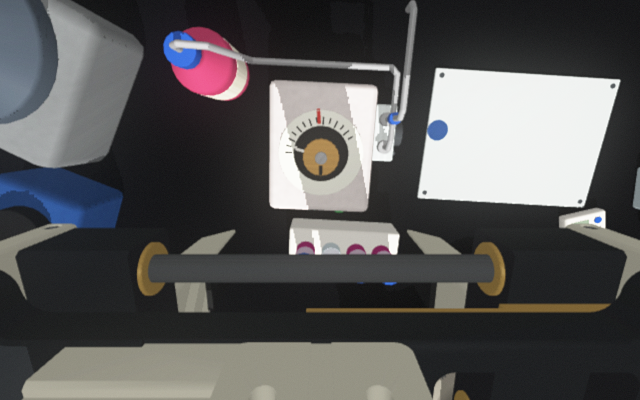

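View pics/w2z.png

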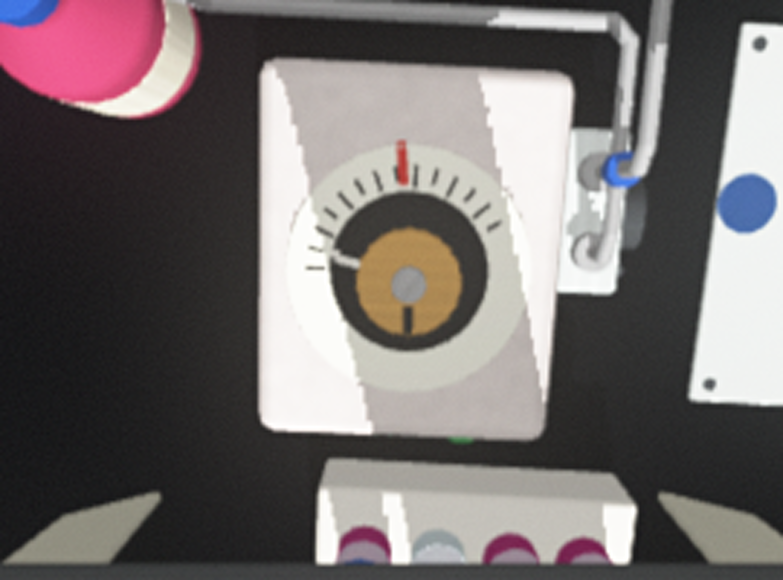

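The wrist view shows the ring at (321,157) with its black stripe toward the robot. The white pointer is at (295,146), just past the pump's +y, and the red mark is at (319,115), roughly the pump's +x. I'll measure these more precisely.

```bash
cat >> h.py <<'E'
def dialmeas(c,im,verbose=True):
    hsv=cv2.cvtColor(im,cv2.COLOR_RGB2HSV)
    px=proj(c,[505,307,140]).astype(int)
    box=np.zeros(im.shape[:2],np.uint8); cv2.circle(box,tuple(int(v) for v in px),int(60*c[0]['fx']/ (c[2][2]-100)),1,-1)
    br=((hsv[...,0]>8)&(hsv[...,0]<28)&(hsv[...,1]>90)&(hsv[...,2]>90)&(box>0)).astype(np.uint8)
    n,l,st,ce=cv2.connectedComponentsWithStats(br); k=1+np.argmax(st[1:,4])
    pts=cv2.findContours((l==k).astype(np.uint8),cv2.RETR_EXTERNAL,cv2.CHAIN_APPROX_NONE)[0][0]
    hull=cv2.convexHull(pts); (u,v),r=cv2.minEnclosingCircle(hull); M=cv2.moments(hull)
    cen=(M['m10']/M['m00'],M['m01']/M['m00'])
    if verbose: print('brass px',cen,(u,v),r,'bbox',st[k], 'at140',atz(c,cen,140),atz(c,(u,v),140))
    red=(((hsv[...,0]<6)|(hsv[...,0]>174))&(hsv[...,1]>130)&(hsv[...,2]>80)&(box>0)).astype(np.uint8)
    ys,xs=np.nonzero(red)
    P=np.array([atz(c,(x,y),89) for x,y in zip(xs,ys)])
    if len(P): print('red n',len(P),'mean',P.mean(0),'px',xs.mean(),ys.mean())
    return cen,P
E
python3 - <<'E'
from h import *
np.set_printoptions(precision=1,suppress=True)
z=np.load('w2.npz'); im=z['im']; d=z['d']; c=cam('wrist')
dialmeas(c,im)
px=(321,149)
for p in [(321,157),(321,163),(321,171),(300,160),(345,130),(290,175)]: print(p,dep(c,p,d[p[1],p[0]]))
E
```

```text
brass px (320.5383022774327, 156.70807453416148) (320.7879638671875, 156.7198944091797) 18.75919532775879 bbox [303 138  36  38 914] at140 [502.6 306.4 140. ] [502.6 306.1 140. ]
red n 30 mean [548.6 309.5  89. ] px 318.3 117.06666666666666
(321, 157) [503.5 305.8 153.1]
(321, 163) [496.7 305.8 152. ]
(321, 171) [486.4 305.7 143.3]
(300, 160) [496.3 331.9 116.9]
(345, 130) [532.6 274.9  92.6]
(290, 175) [473.7 347.2  92.3]
```

Run:
```python
from h import *
plan(aim([504,307,140],230,-np.pi/2,(320,110)),-np.pi/2)
```

```text
n 4 from [469.1 306.4 331.3] yaw -1.567 -> [424.5 306.8 230. ] dyaw -0.004 q [ 0.44  0.35  1.22 -0.    1.57  2.01]
[[[2.53,-0.02,1.11,0.001],[2.53,-0.01,1.11,0.001],[2.53,-0.01,1.11,0.001],[2.53,-0.01,1.11,0.001]]]
```

```bash
python3 -m handwheel '[[[2.5,0,1.1,0],[2.5,0,1.1,0],[2.5,0,1.1,0],[2.5,0,1.1,0],[0,0,0,0]]]'
python3 - <<'E'
from h import *
np.set_printoptions(precision=1,suppress=True)
c,im,d=shot('wrist','w3'); np.savez('w3.npz',im=im,d=d)
for l,z in [('pump',0),('ring_grip',129),('pointer_tip',92),('mark_tip',89)]:
    for x in bot.spot_point('wrist',l): print(l,round(x['conf'],2),x['point'], atz(c,x['point'],z), end=' ')
    print()
dialmeas(c,im)
print(c[2])
E
```

```text
time: 5.13
tool_pos: [421.0, 305.3, 226.8]
tcp_rot: [0.456, 1.561, -2.68]
contact_force: [0.5, 0.7, -0.7]
grip_width: 91.8
pump 0.58 [318.7, 110.9] [505.2 307.    0. ] 
ring_grip 0.75 [318.7, 102.4] [506.  306.7 129. ] 
pointer_tip 0.91 [281.6, 96.5] [513.6 341.1  92. ] 
mark_tip 0.44 [317.7, 62.2] [543.5 307.8  89. ] 
brass px (316.50708848383266, 103.08471261959633) (316.5, 103.2272720336914) 28.52332305908203 bbox [ 290   75   54   57 2055] at140 [504.7 308.3 140. ] [504.6 308.3 140. ]
red n 85 mean [551.2 311.3  89. ] px 313.83529411764704 52.83529411764706
[487.8 305.9 383.5]
```

View pics/w3.png

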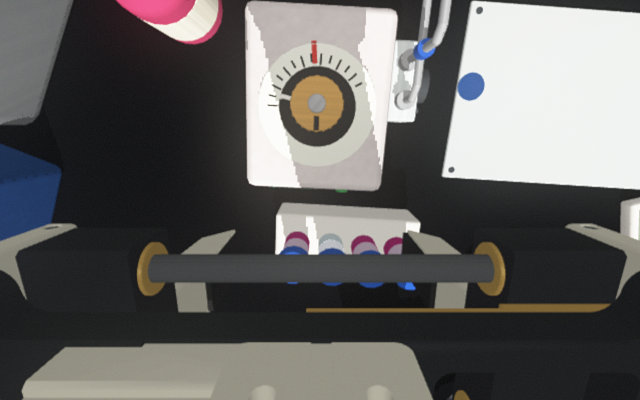

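Run:
```python
from h import *
plan([504.5,307.5,170],-np.pi/2)
```

```text
n 4 from [426.9 307.5 232.8] yaw -1.566 -> [504.5 307.5 170. ] dyaw -0.004 q [ 0.48  0.34  1.51 -0.    1.29  2.05]
[[[1.57,0.01,-1.94,0.0011],[1.57,0.01,-1.94,0.0011],[1.57,0.0,-1.94,0.0011],[1.57,0.0,-1.94,0.0011]]]
```

```bash
python3 -m handwheel '[[[1.57,0,-1.94,0],[1.57,0,-1.94,0],[1.57,0,-1.94,0],[1.57,0,-1.94,0],[0,0,0,0],[0,0,0,0]]]'
python3 - <<'E'
from h import *
np.set_printoptions(precision=1,suppress=True)
for i in range(4):
    print(tool()[0]['tool_pos'],yaw()); bot.capture('side')
c,im,d=shot('wrist','w4')
plan([504.5,307.5,117],-np.pi/2)
E
```

```text
time: 5.88
tool_pos: [503.9, 307.2, 167.8]
tcp_rot: [0.681, 1.571, -2.457]
contact_force: [-0.1, -0.8, -0.5]
grip_width: 92.0
[503.9 307.2 167.8] -1.5672456440382403
[503.4 307.5 168.7] -1.5666612304105647
[503.2 307.7 169.2] -1.5661596278942302
[503.  307.8 169.4] -1.5657766620831797
n 2 from [502.8 307.9 169.4] yaw -1.565 -> [504.5 307.5 117. ] dyaw -0.005 q [ 0.4  0.5  1.4 -0.   1.2  2. ]
[[[2.62,0.02,-0.09,0.0027],[2.62,0.02,-0.09,0.0027]]]
```

View pics/w4.png

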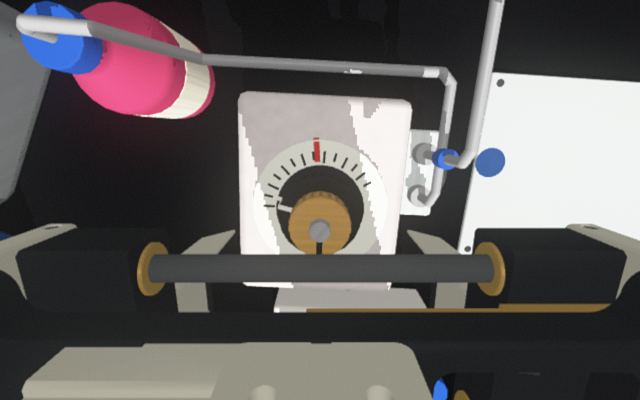

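```bash
python3 -m handwheel '[[[1.8,0,-0.1,0],[1.8,0,-0.1,0],[1.6,0,0,0],[0,0,0,0]]]' ; python3 -m handwheel '[[[0,0,0,0],[0,0,0,0],[0,0,0,0],[0,0,0,0],[0,0,0,0],[0,0,0,0],[0,0,0,0]]]' 0
```

```text
time: 6.47
tool_pos: [502.9, 306.9, 113.7]
tcp_rot: [0.431, 1.566, -2.705]
contact_force: [-0.3, -0.3, -0.5]
grip_width: 91.7
time: 7.05
tool_pos: [504.9, 307.5, 116.2]
tcp_rot: [-2.866, 1.57, 0.281]
contact_force: [-0.1, 0.4, -0.9]
grip_width: 49.8
```

```bash
python3 -m handwheel '[[[0,0,0,0],[0,0,0,0],[0,0,0,0]]]' 0;  python3 -m handwheel '[[[0,0,0,-0.06],[0,0,0,-0.12],[0,0,0,-0.12],[0,0,0,-0.12],[0,0,0,-0.12],[0,0,0,-0.12],[0,0,0,-0.12],[0,0,0,-0.12]]]' ;python3 -m handwheel '[[[0,0,0,0],[0,0,0,0]]]'
```

```text
time: 7.3
tool_pos: [504.9, 308.8, 116.1]
tcp_rot: [-1.858, 1.569, 1.288]
contact_force: [-0.3, 5.4, -0.2]
grip_width: 41.5
time: 7.97
tool_pos: [504.9, 308.7, 116.1]
tcp_rot: [-2.738, 1.568, 1.314]
contact_force: [0.3, 6.0, -0.3]
grip_width: 41.4
time: 8.13
tool_pos: [504.9, 308.8, 116.1]
tcp_rot: [-2.834, 1.569, 1.214]
contact_force: [-0.4, 5.8, -0.5]
grip_width: 41.3
```

```bash
python3 -m handwheel '[[[0,0,0,0],[0,0,0,0],[0,0,0,0],[0,0,0,0],[-1,0,0,0],[-3,0,0,0],[-3,0,0,0],[-3,0,0,0]]]' 1;  python3 -m handwheel '[[[0,0,0,-0.12],[0,0,0,-0.12],[0,0,0,-0.12],[0,0,0,-0.12],[0,0,0,-0.12],[0,0,0,-0.12],[0,0,0,-0.12],[0,0,0,-0.12]]]' ;python3 -m handwheel '[[[0,0,0,-0.12],[0,0,0,-0.12],[0,0,0,-0.12],[0,0,0,-0.12],[0,0,0,-0.12],[0,0,0,-0.12],[0,0,0,-0.12],[0,0,0,-0.12]]]'; python3 -m handwheel '[[[0,0,0,-0.1],[0,0,0,-0.1],[0,0,0,0]]]'
python3 - <<'E'
from h import *
np.set_printoptions(precision=1,suppress=True)
c,im,d=shot('wrist','w5'); np.savez('w5.npz',im=im,d=d)
print(tool()[0]['tool_pos'],yaw(),tool()[0]['joint_positions'])
dialmeas(c,im)
for l,z in [('ring_grip',129),('pointer_tip',92),('mark_tip',89)]:
    for x in bot.spot_point('wrist',l): print(l,round(x['conf'],2),x['point'], atz(c,x['point'],z), end=' ')
E
```

```text
time: 8.8
tool_pos: [504.6, 307.2, 217.6]
tcp_rot: [-0.063, 1.57, -2.3]
contact_force: [1.6, 0.5, -0.6]
grip_width: 89.2
time: 9.47
tool_pos: [504.9, 307.4, 216.8]
tcp_rot: [1.418, 1.57, 0.147]
contact_force: [-0.3, -0.2, 1.1]
grip_width: 91.7
time: 10.13
tool_pos: [504.9, 307.4, 216.7]
tcp_rot: [0.454, 1.57, 0.143]
contact_force: [0.2, -0.1, -0.3]
grip_width: 91.7
time: 10.38
tool_pos: [504.9, 307.4, 216.7]
tcp_rot: [0.198, 1.57, 0.084]
contact_force: [0.7, 0.7, -0.3]
grip_width: 92.0
[504.9 307.4 216.6] 1.4519260627896597 [ 0.4  0.5  1.4 -0.   1.3 -1. ]
brass px (322.3913928012519, 208.2580594679186) (322.2173767089844, 208.2608642578125) 26.89008331298828 bbox [ 297  182   52   53 1832] at140 [501.9 308.7 140. ] [501.9 308.5 140. ]
red n 57 mean [552.1 311.3  89. ] px 330.1578947368421 241.98245614035088
ring_grip 0.96 [321.1, 208.2] [504.7 307.3 129. ] pointer_tip 0.85 [360.9, 200.9] [511.7 345.6  92. ] pointer_tip 0.5 [278.4, 50.1] [370.  285.5  92. ] pointer_tip 0.27 [89.1, 216.7] [497.4  77.5  92. ]
```

View pics/w5.png

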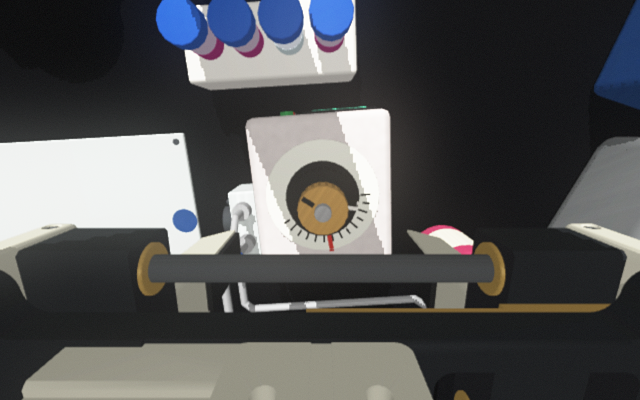

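Run:
```python
from h import *
plan([504,308,97])
im=np.load('w5.npz')['im']
cv2.imwrite('pics/w5z.png',cv2.resize(im[130:260,240:400,::-1],None,fx=4.5,fy=4.5,interpolation=cv2.INTER_CUBIC))
```

```text
n 4 from [504.9 307.4 216.2] yaw 1.451 -> [504 308  97] dyaw 0 q [ 0.42  0.47  1.35 -0.    1.32 -1.03]
[[[2.98,0.01,-0.02,0.0],[2.98,0.01,-0.02,0.0],[2.98,0.01,-0.02,0.0],[2.98,0.01,-0.02,0.0]]]
```

View pics/w5z.png

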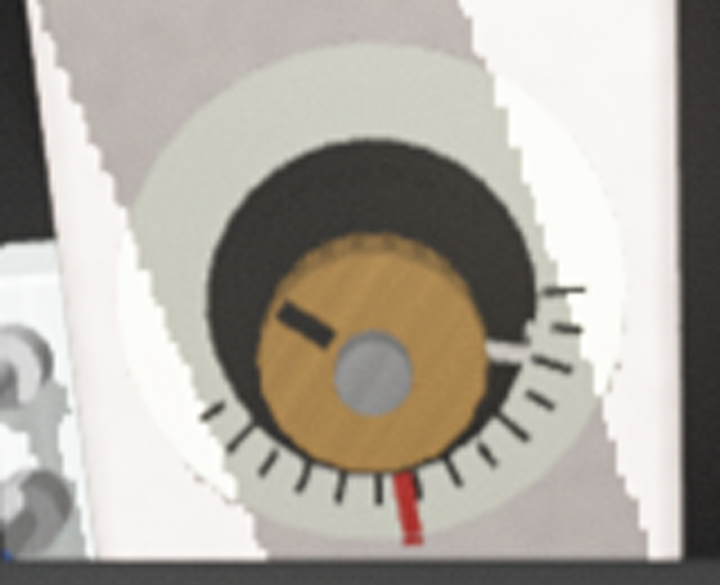

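```bash
python3 -m handwheel '[[[3,0,-0.1,0],[3,0.1,0,0],[3,0,0,0],[2.9,0,0,0],[0,0,0,0]]]' 0.85;python3 - <<'E'
from h import *
c,im,d=shot('side','s1')
plan([504,308,97])
E
python3 -m handwheel '[[[0,0,0,0],[0,0,0,0],[0,0,0,0],[0,0,0,0],[0,0,0,0],[0,0,0,0],[0,0,0,0]]]' 0
```

```text
time: 11.0
tool_pos: [500.6, 307.0, 91.4]
tcp_rot: [-2.593, 1.56, -2.712]
contact_force: [-1.8, -0.4, -0.7]
grip_width: 77.8
n 1 from [502.2 307.7  94.5] yaw 1.453 -> [504 308  97] dyaw 0 q [ 0.42  0.59  1.51 -0.    1.05 -1.03]
[[[-0.25,0.05,0.17,0.0]]]
time: 11.63
tool_pos: [505.1, 308.8, 99.1]
tcp_rot: [0.414, 1.567, 0.297]
contact_force: [-0.5, -1.7, 6.2]
grip_width: 61.5
```

View pics/s1.png

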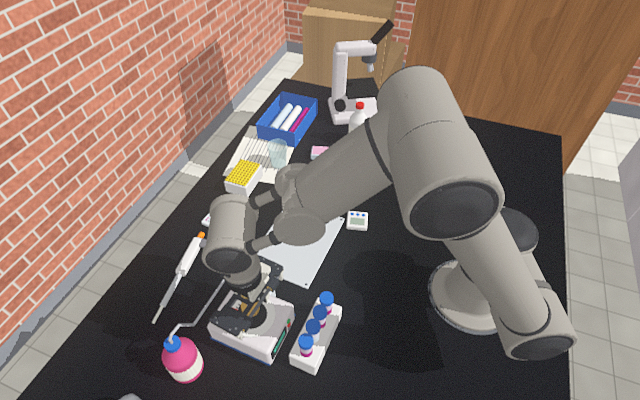

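```bash
python3 -m handwheel '[[[0,0,0,0],[0,0,0,0.06],[0,0,0,0.12],[0,0,0,0.12],[0,0,0,0.12],[0,0,0,0.12],[0,0,0,0.12],[0,0,0,0.12]]]' 0; python3 -m handwheel '[[[0,0,0,0.12],[0,0,0,0.12],[0,0,0,0.12],[0,0,0,0.08],[0,0,0,0],[0,0,0,0],[0,0,0,0]]]'
python3 - <<'E'
from h import *
print(tool()[0]['tool_pos'],yaw())
E
```

```text
time: 12.3
tool_pos: [505.1, 308.7, 99.1]
tcp_rot: [1.102, 1.567, 0.2]
contact_force: [-0.2, -2.3, 7.3]
grip_width: 61.5
time: 12.88
tool_pos: [505.0, 308.6, 99.1]
tcp_rot: [1.589, 1.567, 0.251]
contact_force: [-0.2, -2.1, 8.1]
grip_width: 61.4
[504.96421003 308.62650953  99.0935254 ] 0.23348447200840053
```

```bash
python3 -m handwheel '[[[0,0,0,0],[0,0,0,0],[0,0,0,0],[0,0,0,0],[-1,0,0,0],[-3,0,0,0],[-3,0,0,0],[-3,0,0,0]]]' 0.95;  python3 -m handwheel '[[[-2,0,0,0],[0,0,0.0,0],[0,0,0,0]]]'
python3 - <<'E'
from h import *
np.set_printoptions(precision=1,suppress=True)
print(tool()[0]['tool_pos'],yaw())
c,im,d=shot('wrist','w6'); np.savez('w6.npz',im=im,d=d)
dialmeas(c,im)
for l,z in [('ring_grip',129),('pointer_tip',92),('mark_tip',89)]:
    for x in bot.spot_point('wrist',l): print(l,round(x['conf'],2),x['point'], atz(c,x['point'],z), end=' ')
p=proj(c,[505,308,100]).astype(int)
x0=max(0,p[0]-90);y0=max(0,p[1]-65)
cv2.imwrite('pics/w6z.png',cv2.resize(im[y0:y0+130,x0:x0+180,::-1],None,fx=4.3,fy=4.3,interpolation=cv2.INTER_CUBIC)); print(x0,y0)
E
```

```text
time: 13.55
tool_pos: [503.7, 308.5, 198.5]
tcp_rot: [-1.323, 1.57, -2.66]
contact_force: [-0.3, 0.3, 0.5]
grip_width: 87.2
time: 13.8
tool_pos: [504.4, 308.9, 218.6]
tcp_rot: [1.729, 1.568, 0.392]
contact_force: [-0.6, 0.5, 0.7]
grip_width: 87.2
[504.4 308.9 218.6] 0.2340836246425337
brass px (320.9517869992804, 208.29575437754858) (321.0, 208.2127685546875) 26.451629638671875 bbox [ 296  182   51   53 1796] at140 [503.8 310.8 140. ] [503.9 310.9 140. ]
red n 57 mean [551.3 311.4  89. ] px 367.1929824561403 205.0701754385965
ring_grip 0.9 [321.2, 207.0] [504.5 309.1 129. ] pointer_tip 0.98 [356.4, 203.3] [539.8 311.3  92. ] mark_tip 0.3 [320.9, 181.8] [501.  323.5  89. ] 231 135
```

View pics/w6z.png

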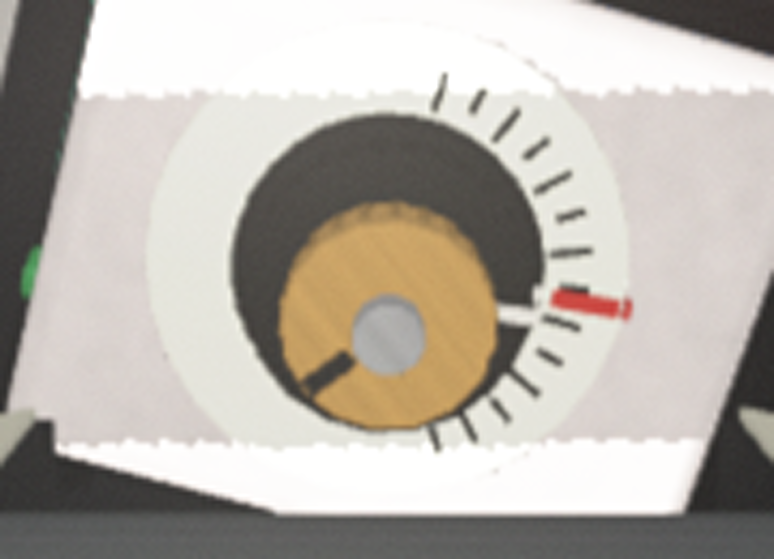

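```bash
python3 -m handwheel '[[[3,0,0,0],[3,0,0,0],[2.5,0,0,0],[1.2,0,0,0],[0.4,0,0,0],[0,0,0,0],[0,0,0,0]]]' 0.7; python3 -m handwheel '[[[0,0,0,0],[0,0,0,0],[0,0,0,0],[0,0,0,0],[0,0,0,0],[0,0,0,0]]]' 0
```

```text
time: 14.58
tool_pos: [503.7, 308.4, 115.3]
tcp_rot: [-1.333, 1.569, -2.67]
contact_force: [-1.4, 0.1, 0.5]
grip_width: 64.7
time: 15.08
tool_pos: [504.8, 308.9, 116.3]
tcp_rot: [1.667, 1.569, 0.33]
contact_force: [3.6, 1.2, -0.8]
grip_width: 41.1
```

```bash
python3 -m handwheel '[[[0,0,0,0],[0,0,0,0.06],[0,0,0,0.12],[0,0,0,0.12],[0,0,0,0.12],[0,0,0,0.12],[0,0,0,0.12],[0,0,0,0.12]]]' 0
python3 - <<'E'
from h import *
o,R=tool();print(yaw(),o['moment'])
E
python3 -m handwheel '[[[0,0,0,0.06],[0,0,0,0.06],[0,0,0,0.06],[0,0,0,0],[0,0,0,0]]]'
python3 - <<'E'
from h import *
o,R=tool();print(yaw(),o['moment'])
E
```

```text
time: 15.75
tool_pos: [504.8, 308.8, 116.3]
tcp_rot: [2.379, 1.569, 0.257]
contact_force: [4.6, 1.3, -0.6]
grip_width: 41.6
-0.5512995921681193 [ 0.24968843 -0.67455884  0.29108985]
time: 16.17
tool_pos: [504.7, 308.7, 116.4]
tcp_rot: [2.508, 1.569, 0.212]
contact_force: [5.7, 0.4, 2.1]
grip_width: 41.1
-0.7245740452855121 [ 0.02183973 -0.79470437 -0.07552988]
```

```bash
python3 -m handwheel '[[[0,0,0,0.06],[0,0,0,0.06],[0,0,0,0]]]'
python3 - <<'E'
from h import *
o,R=tool();print(yaw(),o['moment'])
for i in range(4):
    bot.capture('side'); o,R=tool();print(yaw(),o['moment'])
E
```

```text
time: 16.42
tool_pos: [504.5, 308.6, 116.4]
tcp_rot: [2.365, 1.569, -0.051]
contact_force: [4.3, -0.0, 3.0]
grip_width: 41.2
-0.8453160944314551 [-0.10440514 -0.76248772  0.51318764]
-0.8431605441968073 [-0.13066482 -0.78018606  0.4295718 ]
-0.8431807540737759 [-0.16516855 -0.81078929  0.40668361]
-0.843608656362387 [-0.17291059 -0.8358827   0.42346283]
-0.8439993557988734 [-0.19210587 -0.89195428  0.42535098]
```

```bash
python3 -m handwheel '[[[0,0,0,0],[0,0,0,0],[0,0,0,0],[0,0,0,0],[-1,0,0,0],[-3,0,0,0],[-3,0,0,0],[-2,0,0,0]]]' 0.9;  python3 -m handwheel '[[[-1,0,0,0],[0,0,0.0,0],[0,0,0,0]]]'
python3 - <<'E'
from h import *
np.set_printoptions(precision=1,suppress=True)
print(tool()[0]['tool_pos'],yaw())
c,im,d=shot('wrist','w7'); np.savez('w7.npz',im=im,d=d)
dialmeas(c,im)
for l,z in [('ring_grip',129),('pointer_tip',92),('mark_tip',89)]:
    for x in bot.spot_point('wrist',l): print(l,round(x['conf'],2),x['point'], atz(c,x['point'],z), end=' ')
p=proj(c,[505,308,100]).astype(int)
x0=max(0,p[0]-90);y0=max(0,p[1]-65)
cv2.imwrite('pics/w7z.png',cv2.resize(im[y0:y0+130,x0:x0+180,::-1],None,fx=4.3,fy=4.3,interpolation=cv2.INTER_CUBIC)); print(x0,y0)
# stripe angles world at z=140, dark pixels within r 7.5..20 of axis
for f,cc in [('w7',c)]:
    pass
S=[]
g=im.astype(int).sum(2)
for y in range(120,300):
  for x in range(220,420):
    if g[y,x]<200:
        P=atz(c,(x,y),140)-np.array([503.8,308.5,140]); r=np.hypot(P[0],P[1])
        if 8<r<17: S.append(P[:2])
S=np.array(S); m=S.mean(0); print('stripe',len(S),m,np.degrees(np.arctan2(m[1],m[0])))
E
```

```text
time: 17.28
tool_pos: [504.3, 308.8, 208.9]
tcp_rot: [2.835, 1.569, 0.419]
contact_force: [0.6, -0.3, 0.4]
grip_width: 82.2
time: 17.53
tool_pos: [503.6, 308.5, 215.4]
tcp_rot: [-0.214, 1.57, -2.631]
contact_force: [-0.7, 0.1, -0.4]
grip_width: 82.4
[503.6 308.5 215.4] -0.8459383539138534
brass px (321.42908950617283, 207.57199074074074) (321.5428161621094, 207.32269287109375) 27.061216354370117 bbox [ 296  181   52   54 1855] at140 [506.2 310.  140. ] [506.5 310.1 140. ]
red n 54 mean [549.6 311.2  89. ] px 350.75925925925924 159.74074074074073
ring_grip 0.77 [319.7, 206.6] [503.7 309.7 129. ] pointer_tip 0.82 [345.7, 168.5] [540.5 309.6  92. ] mark_tip 0.41 [348.5, 165.6] [544.1 309.   89. ] 232 133
stripe 33 [-12.9   0.4] 178.2335193853355
```

View pics/w7z.png

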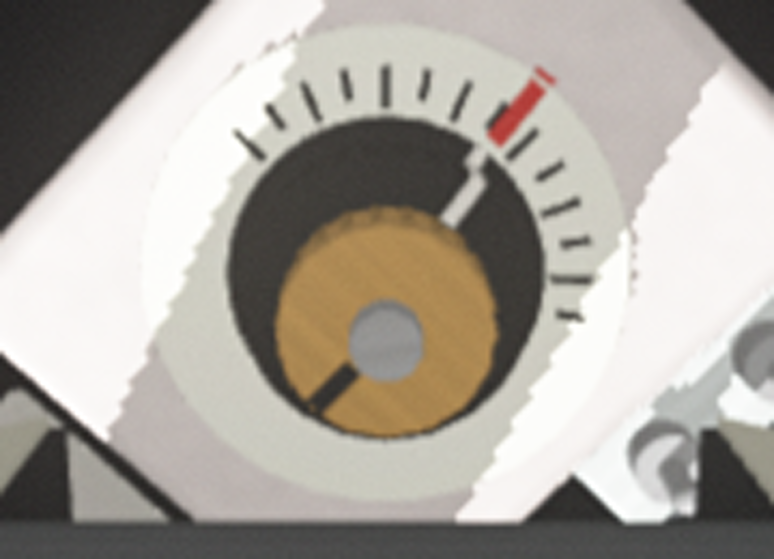

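The pointer at (477,158) lines up with the red mark at (520,107), and the stripe is back to its starting direction, so the dial is done. Next, the flasks.

Run:
```python
from h import *
plan(aim([500,-290,13],360,-np.pi/2,(320,130)),-np.pi/2,3.6)
```

```text
n 18 from [503.3 308.3 214.2] yaw -0.846 -> [ 437.5 -291.3  360. ] dyaw -0.725 q [ 0.42  0.47  1.35 -0.    1.32  1.27]
[[[-0.81,2.25,2.48,0.0403],[-0.81,2.35,2.39,0.0403],[-0.81,2.44,2.29,0.0403],[-0.81,2.53,2.19,0.0403],[-0.81,2.62,2.09,0.0403],[-0.81,2.7,1.98,0.0403],[-0.81,2.78,1.87,0.0403],[-0.81,2.85,1.76,0.0403]]]
[[[-0.81,2.92,1.64,0.0403],[-0.81,2.98,1.52,0.0403],[-0.81,3.04,1.4,0.0403],[-0.81,3.1,1.28,0.0403],[-0.81,3.15,1.15,0.0403],[-0.81,3.19,1.02,0.0403],[-0.81,3.23,0.89,0.0403],[-0.81,3.26,0.76,0.0403]]]
[[[-0.81,3.29,0.63,0.0403],[-0.81,3.31,0.5,0.0403]]]
```

```bash
python3 -m handwheel '[[[-1.2,2.2,2.5,0.04],[-1.2,2.3,2.4,0.04],[-1.2,2.4,2.3,0.04],[-1.2,2.5,2.2,0.04],[-1.2,2.6,2.1,0.04],[-1.2,2.7,2,0.04],[-1.2,2.8,1.9,0.04],[-1.2,2.8,1.8,0.04]]]' 0.9; python3 -m handwheel '[[[-0.6,2.9,1.6,0.04],[-0.6,3,1.5,0.04],[-0.6,3,1.4,0.04],[-0.6,3.1,1.3,0.04],[-0.6,3.1,1.1,0.04],[-0.6,3.2,1,0.04],[-0.6,3.2,0.9,0.04],[-0.6,3.2,0.8,0.04]]]'; python3 -m handwheel '[[[-0.6,3,0.6,0.04],[-0.6,3,0.5,0.04],[0,0,0,0],[0,0,0,0]]]'
python3 - <<'E'
from h import *
np.set_printoptions(precision=1,suppress=True)
print(tool()[0]['tool_pos'],yaw())
c,im,d=shot('wrist','w8'); np.savez('w8.npz',im=im,d=d)
for x in bot.spot_point('wrist','flask1'): print(round(x['conf'],2),x['point'], atz(c,x['point'],13))
hsv=cv2.cvtColor(im,cv2.COLOR_RGB2HSV)
cap=((hsv[...,0]>4)&(hsv[...,0]<18)&(hsv[...,1]>150)&(hsv[...,2]>150)).astype(np.uint8)
pink=((hsv[...,0]>150)&(hsv[...,0]<178)&(hsv[...,1]>20)&(hsv[...,2]>150)).astype(np.uint8)
for nm,mk,z in [('cap',cap,20),('pink',pink,26)]:
    n,l,st,ce=cv2.connectedComponentsWithStats(mk)
    for k in range(1,n):
        if st[k,4]>80: print(nm,st[k],ce[k],atz(c,ce[k],z))
E
```

```text
time: 18.4
tool_pos: [471.6, 41.8, 311.6]
tcp_rot: [-0.375, 1.569, -3.113]
contact_force: [1.5, -0.9, -0.3]
grip_width: 82.4
time: 19.07
tool_pos: [443.7, -222.9, 359.3]
tcp_rot: [-0.691, 1.569, 2.533]
contact_force: [0.5, -0.1, -0.3]
grip_width: 82.7
time: 19.4
tool_pos: [436.8, -283.1, 370.7]
tcp_rot: [-0.766, 1.569, 2.378]
contact_force: [0.8, 0.9, -0.5]
grip_width: 82.6
[ 436.8 -283.1  370.7] -1.568470991869126
0.93 [390.7, 81.1] [ 575.7 -395.4   13. ]
0.89 [344.6, 128.4] [ 501.5 -322.7   13. ]
0.83 [288.8, 73.6] [ 586.6 -231.2   13. ]
0.71 [295.6, 168.2] [ 434.4 -239.3   13. ]
0.65 [368.5, 202.5] [ 373.6 -368.2   13. ]
0.59 [356.0, 284.1] [ 212.2 -351.1   13. ]
0.33 [237.9, 201.5] [ 374.7 -135.4   13. ]
cap [287  90  16  16 206] [294.5  97.9] [ 549.  -240.2   20. ]
cap [389  97  17  17 197] [397.1 105. ] [ 538.5 -406.5   20. ]
cap [347 142  16  16 172] [354.6 149.4] [ 467.3 -339.8   20. ]
cap [292 189  15  12 148] [298.8 194.2] [ 389.9 -244.8   20. ]
cap [342 188  15  16 169] [349.2 196. ] [ 387.  -332.8   20. ]
pink [ 275   37   31   44 1166] [290.2  58.3] [ 606.4 -235.1   26. ]
pink [ 374   44   35   47 1153] [391.3  67.3] [ 593.9 -392.3   26. ]
pink [ 322   95   39   46 1015] [340.7 117.3] [ 519.  -314.9   26. ]
pink [278 143  31  38 924] [293.2 161.7] [ 447.1 -236.6   26. ]
```

View pics/w8.png

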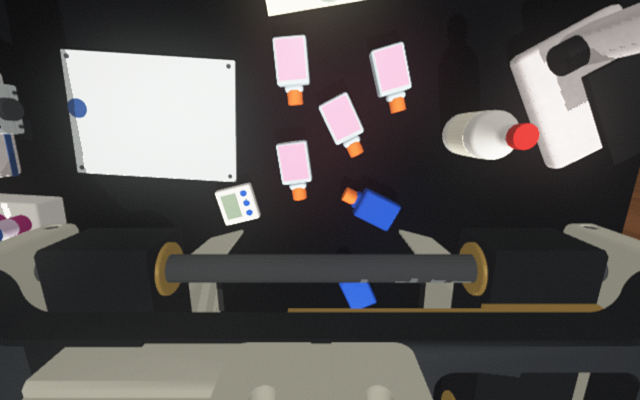

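The wrist view shows four clear flasks at (290,60), (391,68), (341,117) and (293,162), with orange caps toward the robot, and blue look-alikes at (375,210) and (357,290). There is no fifth flask. I'll grip the nearest one by the end of its cap and see whether it swings when lifted.

Run:
```python
from h import *
c,im,d=shot('scene','sc2'); c2,im2,d2=shot('side','sd2')
plan([379.6,-246,60],-1.428,3.5)
```

```text
n 10 from [ 437.4 -280.7  371.6] yaw -1.564 -> [ 379.6 -246.    60. ] dyaw 0.136 q [-0.72  0.26  1.24  0.    1.64  0.85]
[[[3.12,-0.35,0.58,-0.0136],[3.12,-0.36,0.57,-0.0136],[3.12,-0.37,0.57,-0.0136],[3.12,-0.37,0.56,-0.0136],[3.12,-0.38,0.56,-0.0136],[3.12,-0.39,0.55,-0.0136],[3.12,-0.4,0.55,-0.0136],[3.12,-0.4,0.54,-0.0136]]]
[[[3.12,-0.41,0.53,-0.0136],[3.12,-0.42,0.53,-0.0136]]]
```

View pics/sc2.png

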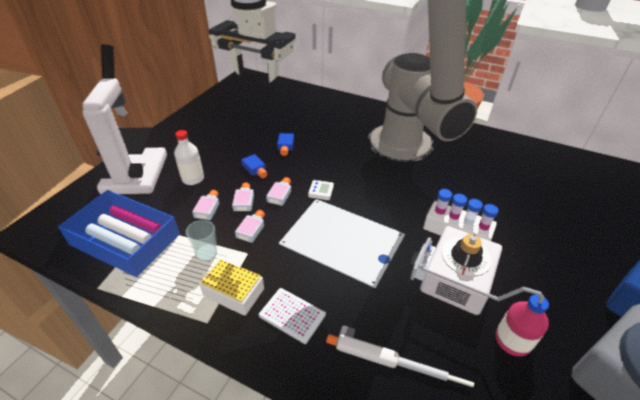

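```bash
python3 -m handwheel '[[[3.1,-0.35,0.6,-0.014],[3.1,-0.35,0.6,-0.014],[3.1,-0.4,0.6,-0.014],[3.1,-0.4,0.55,-0.014],[3.1,-0.4,0.55,-0.014],[3.1,-0.4,0.55,-0.014],[3.1,-0.4,0.55,-0.014],[3,-0.4,0.5,-0.014]]]' 0.5;  python3 -m handwheel '[[[3,-0.4,0.5,-0.014],[2,-0.4,0.5,-0.01],[0,0,0,0],[0,0,0,0]]]'
python3 - <<'E'
from h import *
np.set_printoptions(precision=1,suppress=True)
c,im,d=shot('wrist','w9')
print(proj(c,[379.6,-246,13]))
plan([379.6,-246,7],-1.428,1.2)
E
```

```text
time: 20.27
tool_pos: [390.4, -251.8, 123.9]
tcp_rot: [2.376, 1.57, -0.646]
contact_force: [0.6, -0.6, 0.2]
grip_width: 46.0
time: 20.6
tool_pos: [379.7, -245.6, 74.9]
tcp_rot: [-0.909, 1.569, 2.374]
contact_force: [1.0, -0.3, 1.1]
grip_width: 45.6
[320.8 216.2]
n 6 from [ 380.6 -246.6   75.9] yaw -1.429 -> [ 379.6 -246.     7. ] dyaw 0.001 q [-0.7  0.4  1.9  0.   0.8  0.7]
[[[1.15,-0.01,0.02,-0.0002],[1.15,-0.01,0.02,-0.0002],[1.15,-0.01,0.02,-0.0002],[1.15,-0.01,0.02,-0.0002],[1.15,-0.01,0.02,-0.0002],[1.15,-0.01,0.02,-0.0002]]]
```

View pics/w9.png

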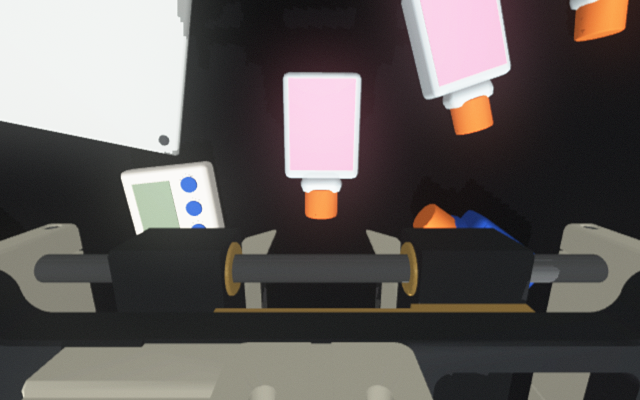

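```bash
python3 -m handwheel '[[[1.5,0,0,0],[1.5,0,0,0],[1.5,0,0,0],[1.2,0,0,0],[0.8,0,0,0],[0.5,0,0,0],[0,0,0,0]]]';  python3 -m handwheel '[[[0,0,0,0],[0,0,0,0],[0,0,0,0],[0,0,0,0],[0,0,0,0]]]' 0; python3 -m handwheel '[[[-0.5,0,0,0],[-1.5,0,0,0],[-2,0,0,0],[-2,0,0,0],[-2,0,0,0],[0,0,0,0],[0,0,0,0]]]' 0
python3 - <<'E'
from h import *
np.set_printoptions(precision=1,suppress=True)
c,im,d=shot('wrist','w10'); c,im,d=shot('side','s10'); 
cv2.imwrite('pics/s10z.png',cv2.resize(im[100:260,250:450,::-1],None,fx=3.5,fy=3.5,interpolation=cv2.INTER_CUBIC))
E
```

```text
time: 21.23
tool_pos: [380.2, -246.9, 5.1]
tcp_rot: [2.193, 1.57, -0.808]
contact_force: [0.0, 1.1, 0.4]
grip_width: 45.8
time: 21.65
tool_pos: [379.9, -246.9, 5.3]
tcp_rot: [2.171, 1.57, -0.83]
contact_force: [0.5, 0.2, 0.7]
grip_width: 23.5
time: 22.23
tool_pos: [380.1, -247.0, 85.8]
tcp_rot: [2.231, 1.568, -0.77]
contact_force: [-0.1, 0.5, -0.3]
grip_width: 23.7
```

View pics/w10.png

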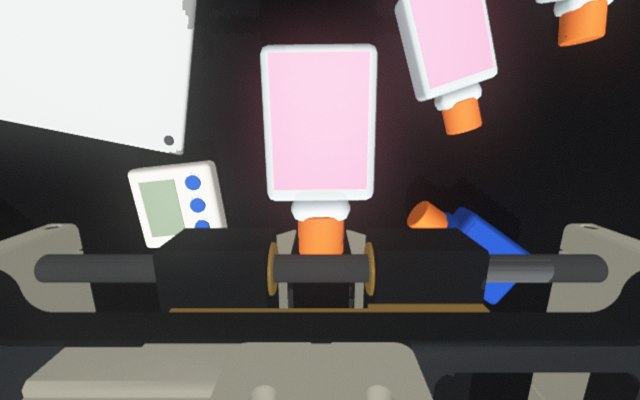

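View pics/s10z.png

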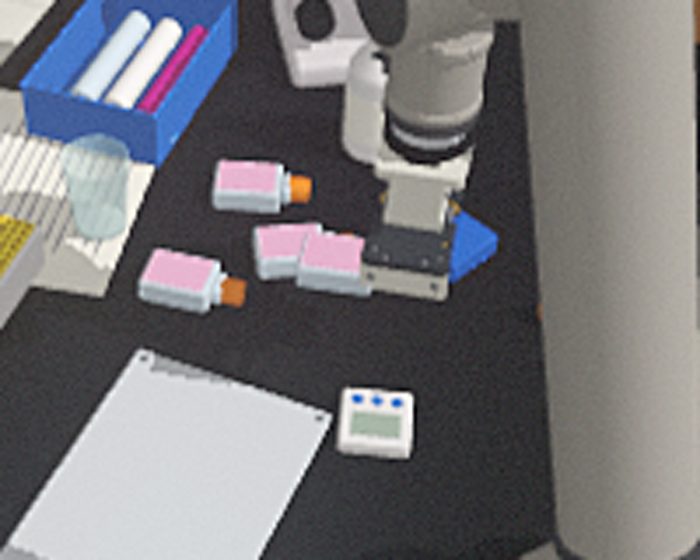

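```bash
cat >> h.py <<'E'
def tilt(c,im,d,v=True):
    hsv=cv2.cvtColor(im,cv2.COLOR_RGB2HSV)
    m=((hsv[...,0]>150)&(hsv[...,0]<178)&(hsv[...,1]>20)&(hsv[...,2]>120)&(d>0)).astype(np.uint8)
    n,l,st,ce=cv2.connectedComponentsWithStats(m)
    best=[k for k in range(1,n) if st[k,4]>300]
    for k in best:
        ys,xs=np.nonzero(l==k); P=np.array([dep(c,(x,y),d[y,x]) for x,y in zip(xs[::5],ys[::5])])
        mu=np.median(P,0); A=np.c_[P[:,:2]-mu[:2],np.ones(len(P))]
        co=np.linalg.lstsq(A,P[:,2],rcond=None)[0]
        print('label',ce[k].round(),st[k,4],'med',mu.round(1),'slope x,y',co[:2].round(3),'zrange',np.percentile(P[:,2],[3,97]).round(1))
E
python3 - <<'E'
from h import *
c,im,d=shot('wrist'); tilt(c,im,d)
E
python3 -m handwheel '[[[0,0,0,0],[0,0,0,0],[0,0,0,0],[0,0,0,0],[0,0,0,0],[0,0,0,0]]]' 0
python3 - <<'E'
from h import *
c,im,d=shot('wrist'); tilt(c,im,d)
E
```

```text
label [455.  38.] 5409 med [ 513.9 -316.6   25.4] slope x,y [-0.002  0.001] zrange [24.1 26.8]
label [319. 119.] 13399 med [ 448.1 -236.2  102.9] slope x,y [-0.022 -0.002] zrange [101.5 104.3]
time: 22.88
tool_pos: [379.6, -246.6, 84.8]
tcp_rot: [-0.534, 1.571, 2.748]
contact_force: [-0.7, -0.1, 0.3]
grip_width: 23.7
label [454.  38.] 5440 med [ 514.1 -316.    25.4] slope x,y [-0.     0.001] zrange [24.1 26.8]
label [319. 119.] 13404 med [ 448.5 -236.5  103.4] slope x,y [-0.021 -0.002] zrange [102.  104.8]
```

```bash
python3 -m handwheel '[[[2,0,0,0],[2,0,0,0],[2,0,0,0],[1.2,0,0,0],[0.6,0,0,0],[0.2,0,0,0],[0,0,0,0]]]'; python3 -m handwheel '[[[0,0,0,0],[0,0,0,0],[0,0,0.3,0],[0,0,0.3,0],[0,0,0,0],[0,0,0,0]]]' 0.4;  python3 -m handwheel '[[[0,0,0,0],[0,0,0,0],[0,0,0,0],[0,0,0,0],[0,0,0,0]]]' 0; python3 -m handwheel '[[[-0.5,0,0,0],[-1,0,0,0],[-1.5,0,0,0],[-1,0,0,0],[-1,0,0,0],[0,0,0,0],[0,0,0,0]]]' 0
python3 - <<'E'
from h import *
c,im,d=shot('wrist','w11'); tilt(c,im,d)
E
```

```text
time: 23.52
tool_pos: [379.2, -246.3, 5.1]
tcp_rot: [-0.778, 1.569, 2.504]
contact_force: [-1.6, 1.2, 1.6]
grip_width: 23.8
time: 24.02
tool_pos: [373.6, -247.5, 5.0]
tcp_rot: [1.929, 1.571, -1.072]
contact_force: [-0.4, -0.1, -0.0]
grip_width: 36.5
time: 24.43
tool_pos: [373.7, -247.4, 4.9]
tcp_rot: [1.02, 1.571, -1.98]
contact_force: [-0.1, -0.5, -0.2]
grip_width: 13.1
time: 25.02
tool_pos: [374.0, -247.7, 55.4]
tcp_rot: [2.206, 1.569, -0.795]
contact_force: [-0.0, -0.9, -0.1]
grip_width: 0.1
label [479.  29.] 4785 med [ 505.8 -319.4   25.4] slope x,y [-0.004  0.002] zrange [24.1 26.7]
label [316. 108.] 7539 med [ 450.3 -234.5   25.5] slope x,y [ 0.002 -0.002] zrange [24.2 26.7]
```

View pics/w11.png

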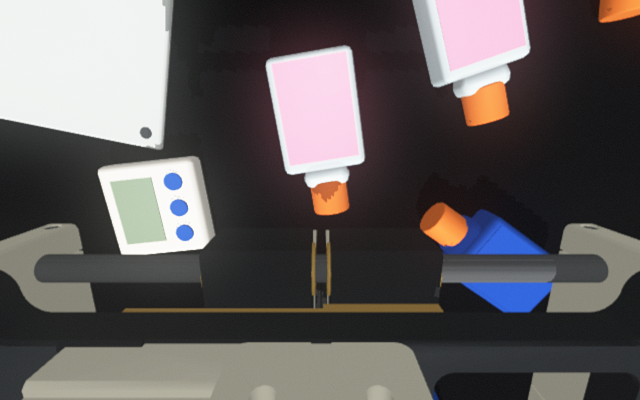

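```bash
cat >> h.py <<'E'
def flasks(c,im,zc=20,zl=26):
    hsv=cv2.cvtColor(im,cv2.COLOR_RGB2HSV)
    cap=((hsv[...,0]>4)&(hsv[...,0]<18)&(hsv[...,1]>150)&(hsv[...,2]>110)).astype(np.uint8)
    pink=((hsv[...,0]>150)&(hsv[...,0]<178)&(hsv[...,1]>20)&(hsv[...,2]>130)).astype(np.uint8)
    pink=cv2.morphologyEx(pink,cv2.MORPH_OPEN,np.ones((3,3)))
    C=[];L=[]
    for nm,mk,z,S in [('cap',cap,zc,C),('pink',pink,zl,L)]:
        n,l,st,ce=cv2.connectedComponentsWithStats(mk)
        for k in range(1,n):
            if st[k,4]>100:
                full=st[k,0]>1 and st[k,1]>1 and st[k,0]+st[k,2]<639
                rect=cv2.minAreaRect(np.argwhere(l==k)[:,::-1].astype(np.float32))
                S.append((ce[k],atz(c,ce[k],z)[:2],full,rect,z))
    for ce,P,full,rect,z in L:
        # long axis from rectangle in world
        q=np.array([atz(c,p,z)[:2] for p in cv2.boxPoints(rect)])
        e=[q[1]-q[0],q[2]-q[1]]; e=max(e,key=np.linalg.norm); e=e/np.linalg.norm(e)
        cc=min(C,key=lambda t:abs(np.linalg.norm(t[1]-P)-56)+20*(1-abs((t[1]-P)@e)/np.linalg.norm(t[1]-P))) if C else None
        if cc is None: continue
        v=cc[1]-P; 
        if v@e<0: e=-e
        if np.linalg.norm(v)<75: print('label',ce.round(),P.round(1),full,'cap',cc[0].round(),cc[1].round(1),'dist',np.linalg.norm(v).round(1),'ang v',np.degrees(np.arctan2(v[1],v[0])).round(1),'rect',np.degrees(np.arctan2(e[1],e[0])).round(1), 'sizes',np.linalg.norm(q[1]-q[0]).round(1),np.linalg.norm(q[2]-q[1]).round(1))
E
python3 - <<'E'
from h import *
c,im,d=shot('wrist'); flasks(c,im)
z=np.load('w8.npz')
# plate corners by side & scene
for n in ['side','scene']:
    c2,i2,d2=shot(n,n+'_p')
    g=((i2.min(2)>150)&(i2.max(2).astype(int)-i2.min(2)<30)).astype(np.uint8)
    pc=proj(c2,[518,0,6]).astype(int)
    nn,l,st,ce=cv2.connectedComponentsWithStats(g); 
    print(n,'plate px',pc,[ (st[k].tolist(),ce[k].round(1)) for k in range(1,nn) if st[k,4]>1500])
E
```

```text
label [317. 107.] [ 450.1 -234.4] True cap [331. 198.] [ 395.  -251.3] dist 57.7 ang v -162.9 rect -160.4 sizes 43.3 59.4
side plate px [297 238] [([0, 0, 183, 343, 6032], array([ 64.6, 135.3])), ([391, 0, 65, 48, 2063], array([427.4,  19.1])), ([452, 0, 66, 36, 1602], array([483.8,  12.6])), ([329, 40, 45, 107, 1776], array([346.9,  84.8])), ([69, 43, 234, 233, 4685], array([213.5, 140. ])), ([422, 71, 27, 188, 2658], array([436.4, 162.1])), ([565, 112, 75, 154, 6586], array([602.8, 183.4])), ([223, 126, 71, 71, 2179], array([258.8, 161.3])), ([214, 200, 131, 89, 4802], array([295.8, 242.9])), ([415, 250, 53, 58, 1513], array([445.6, 279.1])), ([208, 276, 86, 89, 3646], array([251.5, 320.1]))]
scene plate px [341 237] [([206, 0, 93, 80, 4863], array([246.8,  29.4])), ([305, 0, 104, 100, 6195], array([361.6,  49.5])), ([474, 0, 166, 161, 19295], array([572.6,  76.3])), ([83, 79, 83, 114, 3927], array([118.1, 143.6])), ([279, 200, 123, 86, 5673], array([342.1, 240.7])), ([414, 202, 88, 111, 4615], array([458.3, 256.9])), ([99, 235, 164, 87, 6311], array([181.2, 280.7])), ([60, 322, 103, 78, 3411], array([114.9, 365. ]))]
```

View pics/side_p.png

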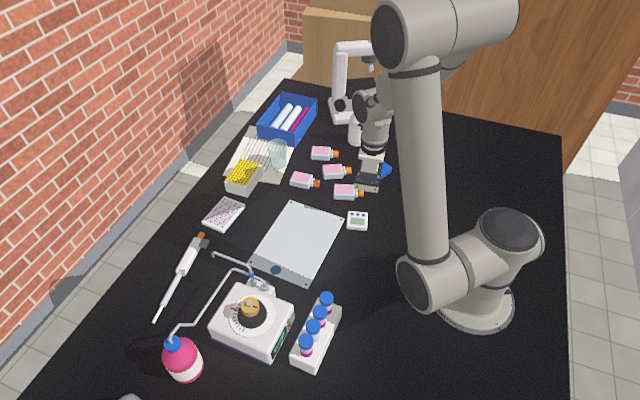

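Run:
```python
from h import *
np.set_printoptions(precision=1,suppress=True)
for n,cen in [('side',(296,243)),('scene',(342,241))]:
    c2=cam(n); i2=cv2.imread(f'pics/{n}_p.png')
    g=((i2.min(2)>110)&(i2.max(2).astype(int)-i2.min(2)<60)).astype(np.uint8); g=cv2.morphologyEx(g,cv2.MORPH_CLOSE,np.ones((5,5)))
    nn,l,st,ce=cv2.connectedComponentsWithStats(g)
    k=l[cen[1],cen[0]]; cn=max(cv2.findContours((l==k).astype(np.uint8),0,1)[0],key=len)
    h=cv2.convexHull(cn)
    ap=cv2.approxPolyDP(h,4,True)[:,0]
    print(n,st[k]); 
    for p in ap: print(p,atz(c2,p,6))
```

```text
side [  168   200   200   165 10215]
[367 212] [ 350.  -182.3    6. ]
[366 230] [ 332.  -109.3    6. ]
[270 364] [432.6 375.2   6. ]
[168 340] [700.3 414.2   6. ]
[212 252] [738.1 137.5   6. ]
[289 200] [ 608.4 -139.4    6. ]
scene [ 279  180  125  108 6388]
[313 180] [ 337.  -177.3    6. ]
[332 182] [ 318.8 -120.1    6. ]
[403 234] [429.8 144.4   6. ]
[374 287] [627.4 134.3   6. ]
[279 243] [ 609.7 -140.7    6. ]
```

Run:
```python
from h import *
plan([391,-253,50],-1.257,3.5)
```

```text
n 2 from [ 373.4 -247.2   54.4] yaw -1.43 -> [ 391 -253   50] dyaw 0.173 q [-0.76  0.44  1.95 -0.    0.76  0.67]
[[[0.22,0.41,-0.83,-0.0865],[0.22,0.48,-0.79,-0.0865]]]
```

```bash
python3 -m handwheel '[[[0.2,0.4,-0.85,-0.086],[0.2,0.5,-0.8,-0.086],[0,0,0,0],[0,0,0,0],[0,0,0,0]]]' 0.5;  python3 -m handwheel '[[[1.5,0,0,0],[1.2,0,0,0],[0.9,0,0,0],[0.6,0,0,0],[0.2,0,0,0],[0,0,0,0]]]'; python3 -m handwheel '[[[0,0,0,0],[0,0,0,0],[0,0,0,0],[0,0,0,0],[0,0,0,0]]]' 0; python3 -m handwheel '[[[-0.5,0,0,0],[-1,0,0,0],[-1,0,0,0],[0,0,0,0],[0,0,0,0]]]' 0
python3 - <<'E'
from h import *
c,im,d=shot('wrist','w12'); tilt(c,im,d)
plan([470,-250,70],-0.056,3)
E
```

```text
time: 25.63
tool_pos: [391.0, -252.8, 50.5]
tcp_rot: [-0.955, 1.569, 2.497]
contact_force: [-0.2, -0.3, 0.4]
grip_width: 29.4
time: 26.13
tool_pos: [391.3, -253.1, 6.6]
tcp_rot: [-0.996, 1.57, 2.458]
contact_force: [-0.1, -0.6, -0.2]
grip_width: 45.8
time: 26.55
tool_pos: [391.8, -253.5, 7.2]
tcp_rot: [1.948, 1.57, -0.881]
contact_force: [0.4, -1.1, 1.5]
grip_width: 24.0
time: 26.97
tool_pos: [391.9, -253.5, 32.4]
tcp_rot: [2.057, 1.569, -0.772]
contact_force: [0.3, 0.1, -1.0]
grip_width: 24.2
label [512.  57.] 10259 med [ 517.5 -315.3   25.4] slope x,y [-0.002  0.003] zrange [24.1 26.7]
label [320. 136.] 12735 med [ 451.2 -234.7   50.2] slope x,y [-0.005 -0.003] zrange [49.  51.4]
n 11 from [ 391.6 -253.3   31.9] yaw -1.258 -> [ 470 -250   70] dyaw 1.202 q [-0.74  0.5   1.92 -0.    0.72  0.52]
[[[-0.35,0.19,-0.69,-0.1093],[-0.35,0.26,-0.66,-0.1093],[-0.35,0.34,-0.63,-0.1093],[-0.35,0.4,-0.59,-0.1093],[-0.35,0.46,-0.54,-0.1093],[-0.35,0.52,-0.49,-0.1093],[-0.35,0.57,-0.43,-0.1093],[-0.35,0.61,-0.36,-0.1093]]]
[[[-0.35,0.65,-0.29,-0.1093],[-0.35,0.68,-0.22,-0.1093],[-0.35,0.7,-0.15,-0.1093]]]
```

View pics/w12.png

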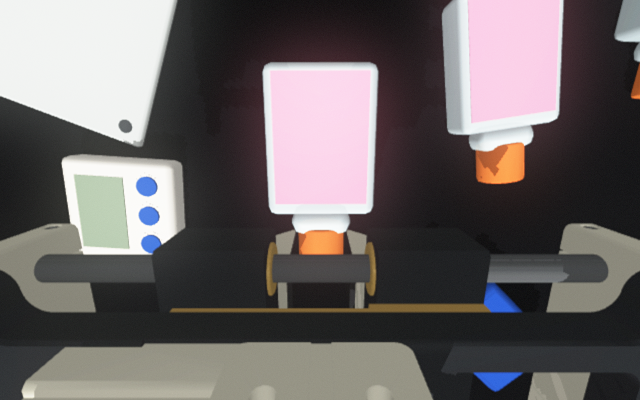

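```bash
python3 -m handwheel '[[[-0.6,0.2,-0.7,-0.11],[-0.6,0.3,-0.7,-0.11],[-0.6,0.35,-0.6,-0.11],[-0.6,0.4,-0.6,-0.11],[-0.4,0.45,-0.55,-0.11],[-0.4,0.5,-0.5,-0.11],[-0.4,0.6,-0.4,-0.11],[-0.2,0.6,-0.35,-0.11]]]';  python3 -m handwheel '[[[0,0.65,-0.3,-0.11],[0,0.7,-0.2,-0.11],[0,0.7,-0.15,-0.1],[0,0,0,0],[0,0,0,0]]]'
python3 - <<'E'
from h import *
c,im,d=shot('wrist','w13'); tilt(c,im,d)
plan([470,-245,6],-0.056,3)
E
```

```text
time: 27.68
tool_pos: [449.1, -251.1, 69.6]
tcp_rot: [-1.701, 1.57, 2.639]
contact_force: [0.4, 0.7, -0.4]
grip_width: 24.0
time: 28.1
tool_pos: [470.2, -250.1, 69.2]
tcp_rot: [-2.049, 1.57, 2.603]
contact_force: [-1.5, 0.9, 0.1]
grip_width: 23.9
label [320. 136.] 12732 med [ 473.3 -187.8   87. ] slope x,y [-0.004 -0.005] zrange [85.8 88.2]
label [519. 127.] 6342 med [ 603.3 -191.3   25.5] slope x,y [-0.003  0.004] zrange [24.1 26.8]
n 3 from [ 470.  -250.1   69.3] yaw -0.061 -> [ 470 -245    6] dyaw 0.005 q [-0.63  0.53  1.7  -0.    0.91 -0.57]
[[[2.11,-0.01,-0.17,-0.0017],[2.11,-0.01,-0.17,-0.0017],[2.11,-0.01,-0.17,-0.0017]]]
```

View pics/w13.png

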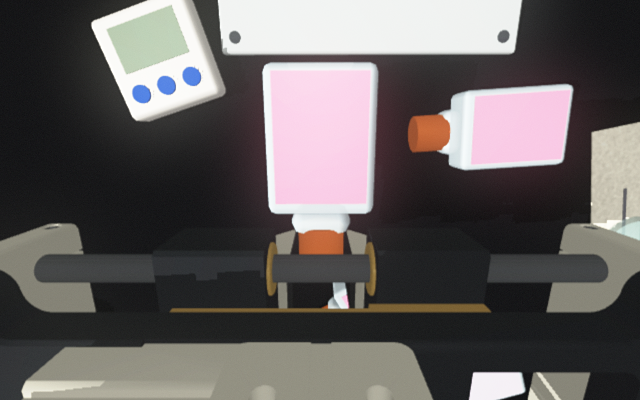

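```bash
python3 -m handwheel '[[[2,0,-0.1,0],[2,0,-0.1,0],[1.4,0,-0.2,0],[0.5,0,-0.1,0],[0.2,0,0,0],[0,0,0,0],[0,0,0,0]]]'; python3 -m handwheel '[[[0,0,-0.3,0],[0,0,-0.3,0],[0,0,-0.2,0],[0,0,-0.2,0],[0,0,0,0],[0,0,0,0]]]'
python3 - <<'E'
from h import *
np.set_printoptions(precision=1,suppress=True)
c,im,d=shot('wrist','w14'); tilt(c,im,d)
o,R=tool(); print(o['tool_pos'],o['contact_force'])
E
```

```text
time: 28.73
tool_pos: [471.2, -245.8, 9.6]
tcp_rot: [0.94, 1.57, -0.69]
contact_force: [-0.1, 0.3, 0.6]
grip_width: 24.0
time: 29.23
tool_pos: [471.5, -235.3, 9.1]
tcp_rot: [0.681, 1.571, -0.947]
contact_force: [-0.3, 0.2, -0.2]
grip_width: 24.1
label [320. 136.] 12741 med [ 474.4 -172.9   26.8] slope x,y [-0. -0.] zrange [25.5 27.9]
label [585. 161.] 10027 med [ 598.3 -192.    25.5] slope x,y [0. 0.] zrange [24.3 26.6]
[ 471.5 -235.4    9. ] [ 0.8 -0.3 -0.9]
```

View pics/w14.png

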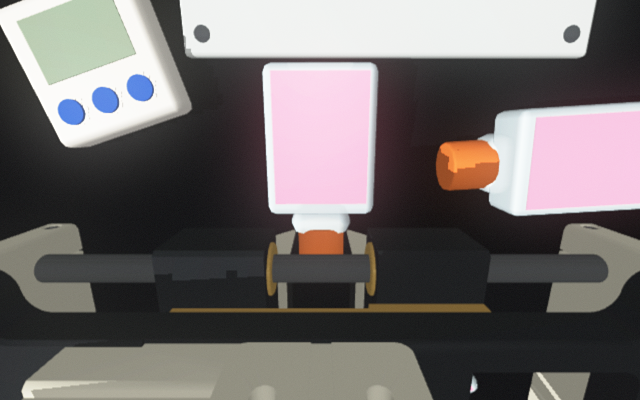

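```bash
python3 -m handwheel '[[[0,0,-0.2,0],[0,0,-0.2,0],[0,0,0,0],[0,0,0,0]]]'; python3 -m handwheel '[[[0,0,-0.2,0],[0,0,0,0],[0,0,0,0]]]'; python3 -m handwheel '[[[0,0,-0.2,0],[0,0,0,0],[0,0,0,0]]]'
```

```text
time: 29.62
tool_pos: [471.6, -231.3, 8.9]
tcp_rot: [-1.151, 1.571, -2.78]
contact_force: [0.0, 0.3, -0.2]
grip_width: 24.3
time: 29.87
tool_pos: [471.8, -229.3, 8.9]
tcp_rot: [-0.232, 1.571, -1.861]
contact_force: [-0.6, -0.8, -0.1]
grip_width: 23.9
time: 30.12
tool_pos: [472.1, -229.0, 9.3]
tcp_rot: [0.418, 1.568, -1.21]
contact_force: [-2.0, -6.3, 0.3]
grip_width: 24.0
```

```bash
python3 -m handwheel '[[[0,0,-0.2,0],[0,0,-0.1,0],[0,0,0,0],[-0.5,0,-0.05,0],[-0.5,0,-0.1,0],[-0.6,0,-0.13,0],[0,0,0,0],[0,0,0,0]]]'
python3 - <<'E'
from h import *
np.set_printoptions(precision=1,suppress=True)
c,im,d=shot('wrist','w15'); tilt(c,im,d)
o,R=tool(); print(o['tool_pos'],o['contact_force'])
E
```

```text
time: 30.78
tool_pos: [472.8, -224.0, 25.9]
tcp_rot: [0.508, 1.566, -1.121]
contact_force: [-2.6, -8.6, 0.4]
grip_width: 24.4
label [320. 139.] 10856 med [ 475.5 -163.7   32.7] slope x,y [-0.  -0.2] zrange [27.2 38.4]
label [561. 177.] 9082 med [ 603.3 -191.2   25.5] slope x,y [-0.  0.] zrange [24.3 26.7]
[ 472.7 -224.    25.7] [-2.9 -8.6  0.5]
```

```bash
python3 -m handwheel '[[[-0.75,0,-0.25,0],[-0.75,0,-0.3,0],[-0.7,0,-0.4,0],[-0.7,0,-0.42,0],[-0.65,0,-0.5,0],[-0.6,0,-0.55,0],[0,0,0,0],[0,0,0,0]]]'
python3 - <<'E'
from h import *
np.set_printoptions(precision=1,suppress=True)
c,im,d=shot('wrist','w16'); tilt(c,im,d)
o,R=tool(); print(o['tool_pos'],o['contact_force'])
E
```

```text
time: 31.5
tool_pos: [473.6, -196.8, 66.5]
tcp_rot: [2.633, 1.571, 1.005]
contact_force: [0.6, -0.6, -0.6]
grip_width: 24.1
label [321. 146.] 7498 med [ 476.4 -141.3   55.6] slope x,y [-0.  -0.6] zrange [39.1 70. ]
label [509. 207.] 5277 med [ 603.4 -191.    25.4] slope x,y [-0.1  0.1] zrange [24.3 26.7]
[ 473.5 -197.    66.2] [-1.  -1.  -1.6]
```

View pics/w16.png

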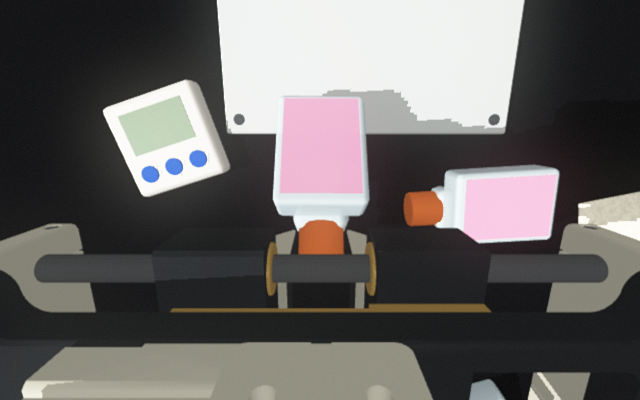

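```bash
python3 -m handwheel '[[[0,0,1,0],[0,0,1,0],[0.5,0,0.5,0],[0.5,0,0,0],[0,0,0,0],[0,0,-0.4,0],[0,0,-0.4,0],[0,0,0,0]]]'; python3 -m handwheel '[[[0,0,-0.2,0],[0.1,0,-0.2,0],[0,0,0,0],[0,0,0,0]]]'
python3 - <<'E'
from h import *
np.set_printoptions(precision=1,suppress=True)
c,im,d=shot('wrist','w17'); tilt(c,im,d)
o,R=tool(); print(o['tool_pos'],o['contact_force'])
E
```

```text
time: 32.22
tool_pos: [472.5, -213.3, 56.4]
tcp_rot: [-2.355, 1.57, 2.3]
contact_force: [0.0, -0.5, -0.4]
grip_width: 24.1
time: 32.55
tool_pos: [472.9, -210.2, 55.5]
tcp_rot: [0.223, 1.571, -1.406]
contact_force: [-0.3, 0.0, 0.2]
grip_width: 24.2
label [321. 146.] 7494 med [ 475.6 -154.7   44.7] slope x,y [-0.1 -0.7] zrange [28.1 58.6]
label [522. 191.] 6228 med [ 602.9 -191.3   25.4] slope x,y [-0.  0.] zrange [24.2 26.6]
[ 472.9 -210.4   55.5] [-0.1  0.7 -1. ]
```

```bash
sed -i "s/co\[:2\].round(3)/co[:2].round(3),'deg',round(float(np.degrees(np.arctan(-co[1]))),1)/" h.py; python3 -m handwheel '[[[0,0,-0.25,0],[0,0,0,0],[0,0,0,0]]]';python3 -m handwheel '[[[0.1,0,-0.25,0],[0,0,0,0],[0,0,0,0]]]'
python3 - <<'E'
from h import *
c,im,d=shot('wrist','w17'); tilt(c,im,d)
E
```

```text
time: 32.85
tool_pos: [473.3, -208.4, 55.7]
tcp_rot: [0.684, 1.569, -0.945]
contact_force: [0.5, -2.0, 2.2]
grip_width: 24.2
time: 33.1
tool_pos: [473.9, -208.1, 55.8]
tcp_rot: [0.507, 1.565, -1.121]
contact_force: [-4.8, -10.1, 8.5]
grip_width: 24.2
label [320. 146.] 7508 med [ 476.3 -152.7   44.8] slope x,y [-0.049 -0.66 ] deg 33.4 zrange [27.5 58.9]
label [520. 194.] 6127 med [ 603.2 -191.3   25.4] slope x,y [-0.002  0.002] deg -0.1 zrange [24.3 26.6]
```

```bash
python3 -m handwheel '[[[-0.43,0,-0.55,0],[-0.43,0,-0.55,0],[-0.5,0,-0.58,0],[-0.5,0,-0.58,0],[0,0,0,0]]]'
python3 - <<'E'
from h import *
np.set_printoptions(precision=1,suppress=True)
c,im,d=shot('wrist','w18'); tilt(c,im,d)
o,R=tool(); print(o['tool_pos'],o['contact_force'])
E
```

```text
time: 33.57
tool_pos: [475.5, -184.9, 75.4]
tcp_rot: [0.664, 1.565, -0.964]
contact_force: [-4.5, -9.6, 11.0]
grip_width: 24.2
label [499. 218.] 4280 med [ 605.9 -189.5   25.4] slope x,y [-0.1  0.1] deg -3.0 zrange [24.2 26.6]
[ 475.5 -185.2   75.2] [-4.6 -8.7 11.3]
```

```bash
python3 -m handwheel '[[[-0.38,0,-0.66,0],[-0.38,0,-0.66,0],[-0.26,0,-0.72,0],[-0.26,0,-0.72,0],[0,0,0,0]]]'
python3 - <<'E'
from h import *
np.set_printoptions(precision=1,suppress=True)
c,im,d=shot('wrist','w19'); tilt(c,im,d)
c,im,d=shot('side','s19');tilt(c,im,d)
cv2.imwrite('pics/s19z.png',cv2.resize(im[100:260,200:440,::-1],None,fx=3.2,fy=3.2,interpolation=cv2.INTER_CUBIC))
o,R=tool(); print(o['tool_pos'],o['contact_force'])
E
```

```text
time: 34.03
tool_pos: [476.2, -154.4, 86.3]
tcp_rot: [2.224, 1.57, 0.596]
contact_force: [-0.7, -0.3, -0.7]
grip_width: 23.8
label [499. 239.] 1363 med [ 613.8 -178.9   25.5] slope x,y [-0.5  1.3] deg -52.0 zrange [ 24.2 164.5]
label [181. 357.] 826 med [600.1 466.5 104.8] slope x,y [ 0.3 -0.3] deg 14.5 zrange [ 77.4 127.9]
[ 476.1 -155.    85.8] [0.5 0.  2.8]
```

View pics/w19.png

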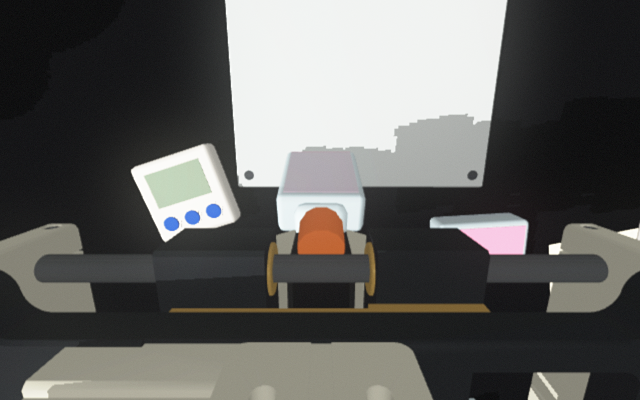

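View pics/s19z.png

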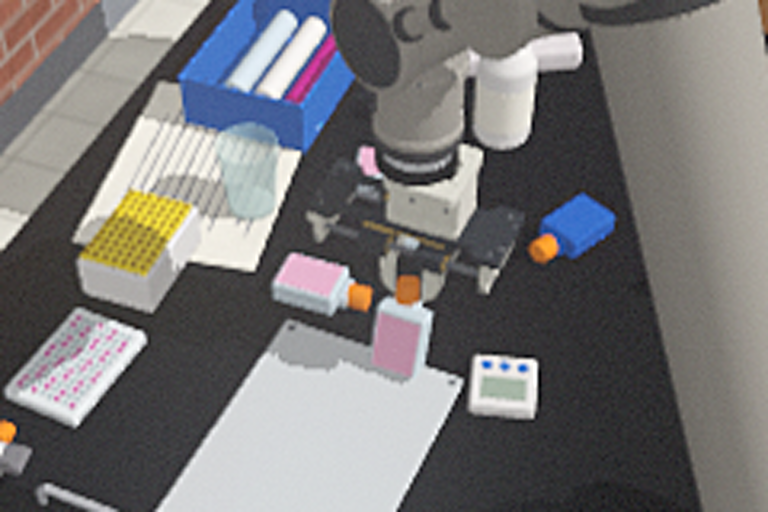

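```bash
cat >> h.py <<'E'
def tiltbox(c,d,x0,x1,y0,y1):
    P=np.array([dep(c,(x,y),d[y,x]) for y in range(y0,y1,2) for x in range(x0,x1,3) if d[y,x]>0])
    mu=np.median(P,0)
    for _ in range(3):
        A=np.c_[P[:,0]-mu[0],P[:,2]-mu[2],np.ones(len(P))]; co=np.linalg.lstsq(A,P[:,1],rcond=None)[0]; r=P[:,1]-A@co; P=P[abs(r)<2.5*max(1,r.std())]
    print('n',len(P),'mu',mu.round(1),'y per z',co[1].round(3),'tilt deg from vert',np.degrees(np.arctan(co[1])).round(1),'res',r.std().round(2),'x-slope',co[0].round(3))
E
python3 - <<'E'
from h import *
c,im,d=shot('wrist'); tiltbox(c,d,290,352,160,195)
o,R=tool(); print(o['tool_pos'],o['contact_force'])
E
```

```text
n 374 mu [ 477.3 -119.1   58. ] y per z -0.343 tilt deg from vert -18.9 res 0.34 x-slope -0.065
[ 476.06672541 -155.19720204   85.75472701] [-0.35695688 -0.62125582  3.2002246 ]
```

```bash
python3 -m handwheel '[[[0.15,0,-0.2,0],[0.15,0,-0.4,0],[0,0,-0.5,0],[0,0,-0.5,0],[0,0,-0.5,0],[0,0,-0.5,0],[0,0,-0.4,0],[0,0,0,0]]]'
python3 - <<'E'
from h import *
c,im,d=shot('wrist','w20'); tiltbox(c,d,290,352,190,215)
o,R=tool(); print(o['tool_pos'],o['contact_force'])
E
```

```text
time: 34.85
tool_pos: [478.9, -127.5, 87.6]
tcp_rot: [0.75, 1.564, -0.877]
contact_force: [-14.3, -6.4, 44.7]
grip_width: 22.8
n 247 mu [ 479.5 -103.4   74.2] y per z -0.058 tilt deg from vert -3.3 res 1.4 x-slope -0.059
[ 479.12645966 -127.75488253   87.64058003] [-12.22911167  -5.31879771  44.98561215]
```

View pics/w20.png

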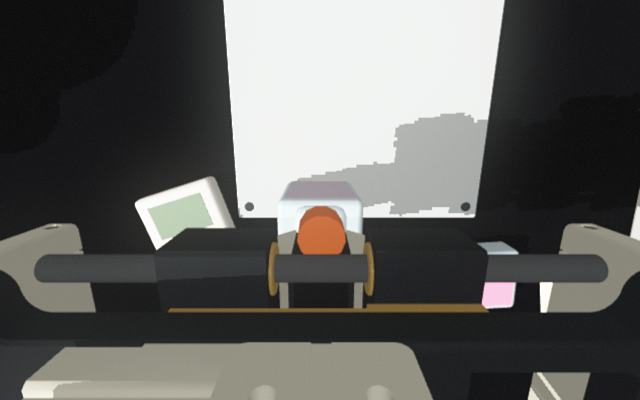

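```bash
python3 -m handwheel '[[[-0.4,0,0,0],[-0.4,0,0,0],[-0.6,0,-0.2,0],[-0.6,0,-0.5,0],[0,0,-0.5,0],[0,0,0,0],[0,0,0,0]]]'
python3 - <<'E'
from h import *
c,im,d=shot('wrist','w21'); tiltbox(c,d,290,352,190,215)
o,R=tool(); print(o['tool_pos'],o['contact_force'])
c,im,d=shot('side','s21')
cv2.imwrite('pics/s21z.png',cv2.resize(im[100:260,200:440,::-1],None,fx=3.2,fy=3.2,interpolation=cv2.INTER_CUBIC))
E
```

```text
time: 35.48
tool_pos: [478.3, -112.8, 102.4]
tcp_rot: [-1.839, 1.57, 2.817]
contact_force: [0.3, 0.4, -1.4]
grip_width: 22.1
n 246 mu [478.9 -88.6  89.6] y per z -0.097 tilt deg from vert -5.6 res 1.42 x-slope -0.064
[ 478.31253785 -113.032528    102.38170516] [-0.19939242 -0.55886159 -0.00251508]
```

View pics/s21z.png

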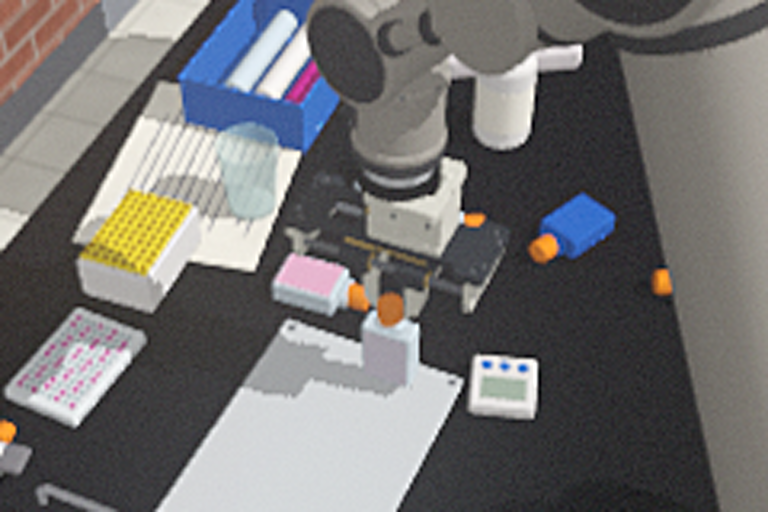

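View pics/w21.png

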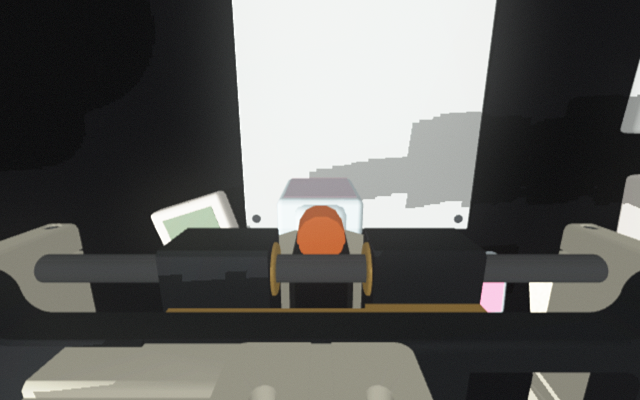

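Run:
```python
from h import *
plan([475,85,110],None,3)
```

```text
n 7 from [ 478.3 -113.2  102.4] yaw -0.058 -> [475  85 110] dyaw 0 q [-0.39  0.42  1.78 -0.    0.93 -0.33]
[[[-0.11,-0.21,-2.82,0.0],[-0.11,-0.21,-2.82,0.0],[-0.11,-0.21,-2.82,0.0],[-0.11,-0.21,-2.82,0.0],[-0.11,-0.21,-2.82,0.0],[-0.11,-0.21,-2.82,0.0],[-0.11,-0.21,-2.82,0.0]]]
```

```bash
python3 -m handwheel '[[[-0.3,-0.2,-1.5,0],[-0.3,-0.2,-2.5,0],[-0.1,-0.2,-3,0],[0,-0.2,-3.2,0],[0,-0.2,-3.2,0],[0,-0.2,-3,0],[0,-0.2,-2,0],[0,-0.1,-1.4,0]]]'; python3 -m handwheel '[[[0,0,0,0],[0,0,0,0],[0.6,0,0,0],[0.4,0,0,0],[0,0,0,0],[0,0,0,0]]]'
```

```text
time: 36.25
tool_pos: [474.5, 87.1, 109.5]
tcp_rot: [-1.767, 1.57, 2.889]
contact_force: [-0.6, 0.4, -0.2]
grip_width: 21.8
time: 36.75
tool_pos: [474.7, 84.4, 99.3]
tcp_rot: [-1.382, 1.57, -3.012]
contact_force: [-0.2, -0.6, -0.5]
grip_width: 22.0
```

```bash
python3 -m handwheel '[[[0.3,0,0,0],[0,0,0,0],[0,0,0,0]]]'; python3 -m handwheel '[[[0.3,0,0,0],[0,0,0,0],[0,0,0,0]]]';python3 -m handwheel '[[[0.2,0,0,0],[0,0,0,0],[0,0,0,0]]]'
```

```text
time: 37.0
tool_pos: [474.9, 84.9, 96.7]
tcp_rot: [-1.1, 1.571, -2.73]
contact_force: [-0.3, 0.4, -0.6]
grip_width: 21.9
time: 37.25
tool_pos: [474.9, 85.1, 93.7]
tcp_rot: [-1.108, 1.57, -2.736]
contact_force: [-0.7, -0.1, -0.6]
grip_width: 22.3
time: 37.5
tool_pos: [474.9, 85.2, 91.7]
tcp_rot: [-1.021, 1.571, -2.649]
contact_force: [-0.5, -0.0, -0.3]
grip_width: 22.0
```

```bash
python3 -m handwheel '[[[0.2,0,0,0],[0,0,0,0],[0,0,0,0]]]'; python3 -m handwheel '[[[0.2,0,0,0],[0,0,0,0],[0,0,0,0]]]';python3 -m handwheel '[[[0.2,0,0,0],[0,0,0,0],[0,0,0,0]]]'
python3 - <<'E'
from h import *
c,im,d=shot('wrist','w22'); tiltbox(c,d,290,352,190,215)
c,im,d=shot('side','s22')
cv2.imwrite('pics/s22z.png',cv2.resize(im[150:310,200:440,::-1],None,fx=3.2,fy=3.2,interpolation=cv2.INTER_CUBIC))
E
```

```text
time: 37.75
tool_pos: [474.9, 85.1, 89.7]
tcp_rot: [-1.087, 1.571, -2.716]
contact_force: [0.4, -0.5, 0.0]
grip_width: 22.1
time: 38.0
tool_pos: [475.2, 85.2, 88.0]
tcp_rot: [1.625, 1.57, -0.004]
contact_force: [-0.8, -0.5, 2.7]
grip_width: 21.9
time: 38.25
tool_pos: [475.5, 85.4, 87.8]
tcp_rot: [1.742, 1.569, 0.114]
contact_force: [-4.9, 0.6, 20.2]
grip_width: 21.9
n 244 mu [476.  109.5  75.2] y per z -0.094 tilt deg from vert -5.4 res 1.39 x-slope -0.058
```

View pics/s22z.png

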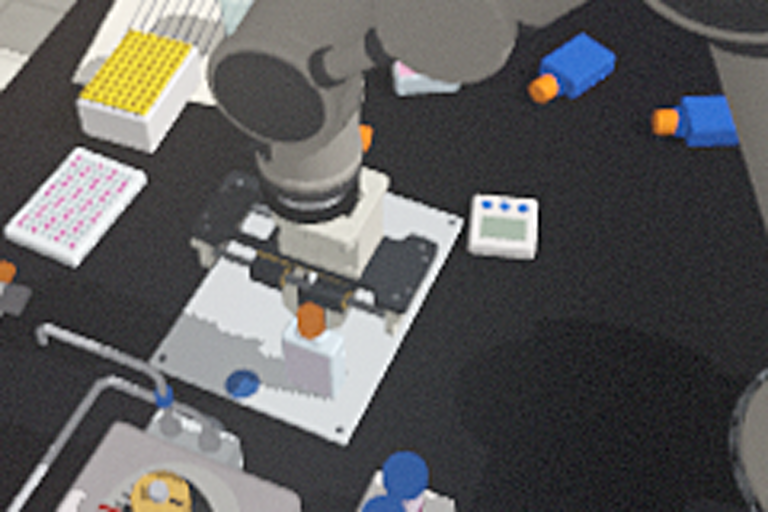

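```bash
python3 -m handwheel '[[[-0.15,0,0,0],[0,0,0,0],[0,0,0,0]]]';  python3 -m handwheel '[[[0,0,0,0],[0,0,0,0],[0,0,0,0],[0,0,0,0]]]' 0.45; python3 -m handwheel '[[[-1,0,0,0],[-2,0,0,0],[-3,0,0,0],[-3,0,0,0],[-2,0,0,0],[0,0,0,0]]]' 0.5
python3 - <<'E'
from h import *
c,im,d=shot('wrist','w23')
c,im,d=shot('side','s23')
cv2.imwrite('pics/s23z.png',cv2.resize(im[150:310,200:440,::-1],None,fx=3.2,fy=3.2,interpolation=cv2.INTER_CUBIC))
E
```

```text
time: 38.6
tool_pos: [475.3, 85.2, 87.9]
tcp_rot: [1.679, 1.57, 0.05]
contact_force: [-2.3, 0.5, 9.4]
grip_width: 22.0
time: 38.93
tool_pos: [476.8, 85.1, 88.3]
tcp_rot: [1.628, 1.566, -0.001]
contact_force: [2.1, -0.7, 8.5]
grip_width: 40.6
time: 39.43
tool_pos: [477.2, 85.2, 201.1]
tcp_rot: [1.633, 1.563, 0.004]
contact_force: [0.5, 0.5, 0.8]
grip_width: 45.9
```

View pics/s23z.png

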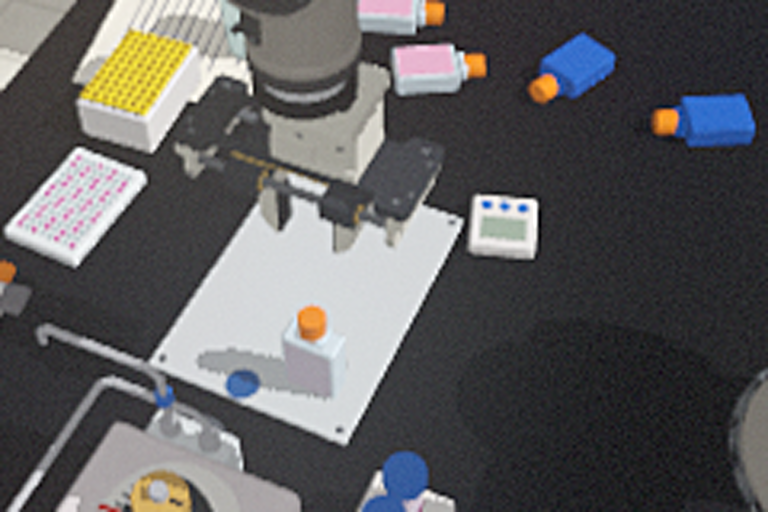

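View pics/w23.png

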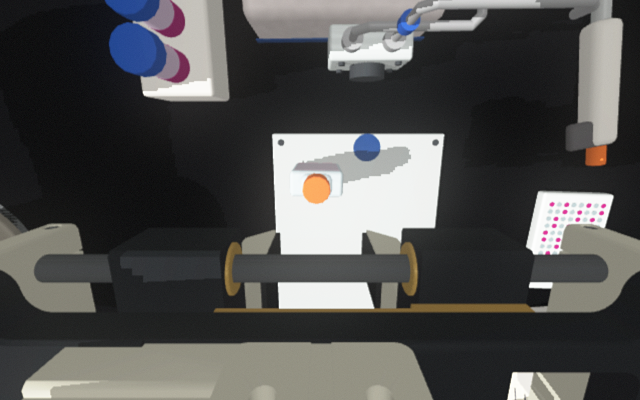

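Run:
```python
from h import *
plan(aim([550,-280,13],330,-1.4,(320,120)),-1.4,3.8)
```

```text
n 12 from [475.1  85.1 197.2] yaw -0.058 -> [ 473.6 -294.7  330. ] dyaw -1.342 q [ 0.02  0.29  1.68 -0.    1.16  0.08]
[[[-1.11,0.17,3.16,0.1118],[-1.11,0.52,3.12,0.1118],[-1.11,0.87,3.04,0.1118],[-1.11,1.2,2.93,0.1118],[-1.11,1.52,2.78,0.1118],[-1.11,1.82,2.59,0.1118],[-1.11,2.1,2.37,0.1118],[-1.11,2.35,2.12,0.1118]]]
[[[-1.11,2.57,1.84,0.1118],[-1.11,2.76,1.55,0.1118],[-1.11,2.92,1.23,0.1118],[-1.11,3.04,0.89,0.1118]]]
```

```bash
python3 -m handwheel '[[[-1.1,0.2,3.1,0.11],[-1.1,0.5,3.1,0.11],[-1.1,0.9,3,0.11],[-1.1,1.2,2.9,0.11],[-1.1,1.5,2.8,0.11],[-1.1,1.8,2.6,0.11],[-1.1,2.1,2.4,0.11],[-1.1,2.3,2.1,0.11]]]' 0.5;python3 -m handwheel '[[[-1.1,2.6,1.8,0.11],[-1.1,2.7,1.5,0.11],[-1.1,2.9,1.2,0.11],[-1.1,2.6,0.8,0.11],[0,0,0,0],[0,0,0,0]]]'
python3 - <<'E'
from h import *
c,im,d=shot('wrist','w24'); flasks(c,im); tilt(c,im,d)
E
```

```text
time: 40.2
tool_pos: [474.5, -167.8, 283.7]
tcp_rot: [-1.097, 1.567, 2.672]
contact_force: [1.5, -0.0, 0.1]
grip_width: 46.4
time: 40.7
tool_pos: [477.0, -288.6, 327.1]
tcp_rot: [-0.898, 1.568, 2.434]
contact_force: [0.4, 1.3, -0.4]
grip_width: 45.8
label [272.  72.] [ 603.8 -192.2] True cap [267. 113.] [ 546.5 -193.6] dist 57.3 ang v -178.6 rect 178.8 sizes 60.8 43.4
label [406. 107.] [ 594.  -392.2] True cap [404. 146.] [ 538.3 -406.6] dist 57.5 ang v -165.5 rect -164.3 sizes 41.8 61.7
label [343. 148.] [ 519.  -314.9] True cap [352. 183.] [ 467.3 -340.5] dist 57.7 ang v -153.6 rect -151.9 sizes 43.3 59.8
label [529.  21.] 2523 med [ 726.7 -519.4   44.1] slope x,y [0.177 0.001] deg -0.1 zrange [38.6 46.6]
label [272.  72.] 1356 med [ 604.  -191.6   25.4] slope x,y [ 0.001 -0.008] deg 0.4 zrange [23.9 27.2]
label [406. 107.] 1270 med [ 594.5 -391.9   25.4] slope x,y [-0.004 -0.007] deg 0.4 zrange [23.4 26.8]
label [343. 148.] 1145 med [ 519.3 -315.2   25.3] slope x,y [0.002 0.   ] deg -0.0 zrange [23.5 27.1]
```

View pics/w24.png

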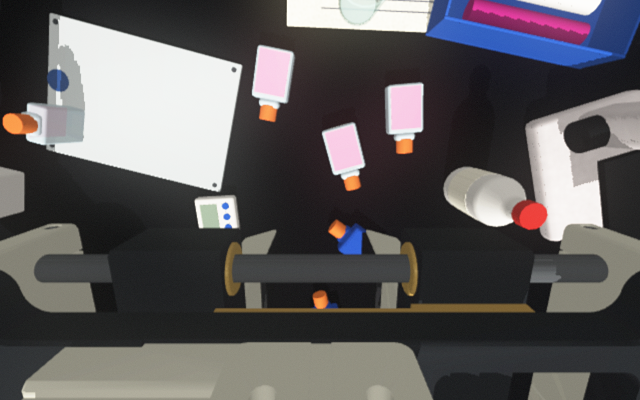

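Run:
```python
from h import *
plan([543.5,-193,60],-1.571,3.6)
```

```text
n 9 from [ 477.  -287.4  327.1] yaw -1.378 -> [ 543.5 -193.    60. ] dyaw -0.193 q [-0.68  0.35  1.24  0.    1.56  0.7 ]
[[[2.97,-0.89,-0.93,0.0215],[2.97,-0.91,-0.91,0.0215],[2.97,-0.93,-0.89,0.0215],[2.97,-0.95,-0.87,0.0215],[2.97,-0.96,-0.85,0.0215],[2.97,-0.98,-0.83,0.0215],[2.97,-1.0,-0.8,0.0215],[2.97,-1.02,-0.78,0.0215]]]
[[[2.97,-1.03,-0.76,0.0215]]]
```

```bash
python3 -m handwheel '[[[3,-0.9,-0.9,0.022],[3,-0.9,-0.9,0.022],[3,-0.9,-0.9,0.022],[3,-1,-0.9,0.022],[3,-1,-0.85,0.022],[3,-1,-0.8,0.022],[3,-1,-0.8,0.022],[2.5,-1,-0.8,0.022]]]';python3 -m handwheel '[[[1.5,-0.9,-0.7,0.017],[0.7,0,0,0],[0,0,0,0],[0,0,0,0]]]'
python3 - <<'E'
from h import *
c,im,d=shot('wrist','w25'); flasks(c,im); 
plan([543.5,-193,6],-1.571,1.5)
E
```

```text
time: 41.42
tool_pos: [535.4, -200.0, 91.2]
tcp_rot: [-0.552, 1.567, 2.608]
contact_force: [1.0, 0.4, 0.1]
grip_width: 45.9
time: 41.75
tool_pos: [543.2, -193.5, 72.4]
tcp_rot: [-0.111, 1.57, 3.033]
contact_force: [-0.0, -0.2, -0.3]
grip_width: 46.0
label [318. 134.] [ 604.6 -192.3] True cap [319. 215.] [ 546.9 -192.7] dist 57.6 ang v -179.6 rect -178.4 sizes 43.1 58.6
label [610. 151.] [ 594.1 -389.2] False cap [608. 221.] [ 542.6 -405.7] dist 54.1 ang v -162.2 rect -161.6 sizes 39.8 67.6
n 5 from [ 543.6 -194.1   73.2] yaw -1.57 -> [ 543.5 -193.     6. ] dyaw -0.001 q [-0.48  0.59  1.57 -0.    0.98  1.09]
[[[1.34,-0.02,0.0,0.0002],[1.34,-0.02,0.0,0.0002],[1.34,-0.02,0.0,0.0002],[1.34,-0.02,0.0,0.0002],[1.34,-0.02,0.0,0.0002]]]
```

View pics/w25.png

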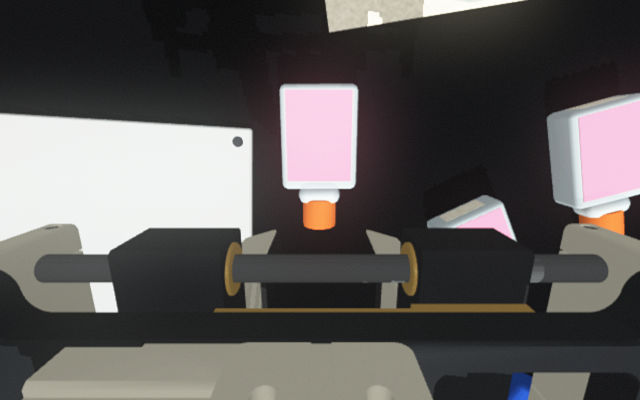

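```bash
python3 -m handwheel '[[[1.8,0,0,0],[1.8,-0.1,0,0],[1.5,0,0,0],[0.9,0,0,0],[0.5,0,0,0],[0.2,0,0,0],[0,0,0,0],[0,0,0,0]]]' 0.42; python3 -m handwheel '[[[0,0,0,0],[0,0,0,0],[0,0,0,0],[0,0,0,0],[-0.5,0,0,0],[-1.5,0,0,0],[-1.5,0,0,0],[0,0,0,0]]]' 0
python3 - <<'E'
from h import *
c,im,d=shot('wrist','w26'); tilt(c,im,d)
plan([475,-250,50],-0.056,3.2)
E
```

```text
time: 42.47
tool_pos: [544.1, -193.4, 6.2]
tcp_rot: [2.616, 1.569, -0.525]
contact_force: [0.1, 0.7, -0.0]
grip_width: 38.8
time: 43.13
tool_pos: [545.1, -193.7, 43.1]
tcp_rot: [2.655, 1.566, -0.487]
contact_force: [0.5, -0.2, 0.4]
grip_width: 24.0
label [319. 137.] 12948 med [ 606.6 -193.3   62.6] slope x,y [-0.001 -0.001] deg 0.0 zrange [61.4 63.8]
label [630. 163.] 1900 med [ 591.5 -376.2   25.4] slope x,y [-0.01   0.045] deg -2.6 zrange [24.2 26.6]
label [512. 242.] 1198 med [ 541.6 -314.7   25.5] slope x,y [1.061 0.701] deg -35.0 zrange [ 24.3 121.7]
label [515. 296.] 1825 med [ 504.6 -321.7   25.5] slope x,y [0.989 0.351] deg -19.3 zrange [24.4 33.3]
n 13 from [ 544.5 -193.4   41.8] yaw -1.571 -> [ 475 -250   50] dyaw 1.515 q [-0.47  0.64  1.6  -0.    0.91  1.1 ]
[[[-0.06,0.44,0.53,-0.1165],[-0.06,0.37,0.58,-0.1165],[-0.06,0.3,0.62,-0.1165],[-0.06,0.23,0.65,-0.1165],[-0.06,0.15,0.67,-0.1165],[-0.06,0.07,0.69,-0.1165],[-0.06,-0.01,0.69,-0.1165],[-0.06,-0.09,0.68,-0.1165]]]
[[[-0.06,-0.17,0.67,-0.1165],[-0.06,-0.25,0.64,-0.1165],[-0.06,-0.32,0.61,-0.1165],[-0.06,-0.39,0.57,-0.1165],[-0.06,-0.45,0.52,-0.1165]]]
```

```bash
python3 -m handwheel '[[[-0.2,0.4,0.5,-0.116],[-0.2,0.4,0.6,-0.116],[0,0.3,0.6,-0.116],[0,0.2,0.65,-0.116],[0,0.15,0.7,-0.116],[0,0.1,0.7,-0.116],[0,0,0.7,-0.116],[0,-0.1,0.7,-0.116]]]'; python3 -m handwheel '[[[0,-0.2,0.7,-0.116],[0,-0.25,0.65,-0.116],[0,-0.3,0.6,-0.116],[0,-0.4,0.6,-0.116],[0,-0.45,0.5,-0.116],[0,0,0,0],[0,0,0,0]]]'
python3 - <<'E'
from h import *
plan([475,-238,9],-0.056,1.5)
c,im,d=shot('wrist','w27'); tilt(c,im,d)
E
```

```text
time: 43.85
tool_pos: [499.9, -227.9, 43.3]
tcp_rot: [-1.44, 1.569, 2.635]
contact_force: [-0.0, -0.1, -0.8]
grip_width: 23.7
time: 44.43
tool_pos: [473.0, -249.7, 43.7]
tcp_rot: [-2.189, 1.57, 2.456]
contact_force: [0.3, -0.0, -1.0]
grip_width: 24.1
n 3 from [ 473.  -249.7   43.7] yaw -0.067 -> [ 475 -238    9] dyaw 0.011 q [-0.63  0.58  1.72  0.    0.85 -0.56]
[[[1.16,0.04,-0.39,-0.0038],[1.16,0.04,-0.39,-0.0038],[1.16,0.04,-0.39,-0.0038]]]
label [319. 137.] 12960 med [ 475.8 -187.9   62.9] slope x,y [-0.001 -0.004] deg 0.3 zrange [61.7 64.1]
```

```bash
python3 -m handwheel '[[[1.2,0,-0.4,-0.004],[1.2,0,-0.4,-0.004],[0.8,0.1,-0.3,-0.004],[0.4,0,0,0],[0,0,0,0],[0,0,-0.4,0],[0,0,-0.3,0],[0,0,0,0]]]'; python3 -m handwheel '[[[0,0,-0.2,0],[0,0,-0.2,0],[0,0,0,0],[0,0,0,0]]]'
```

```text
time: 45.15
tool_pos: [475.6, -231.4, 8.8]
tcp_rot: [1.128, 1.57, -0.493]
contact_force: [-0.6, 0.6, 0.4]
grip_width: 24.0
time: 45.48
tool_pos: [475.9, -228.9, 8.9]
tcp_rot: [0.568, 1.568, -1.053]
contact_force: [-1.9, -5.0, -0.5]
grip_width: 23.8
```

```bash
python3 -m handwheel '[[[0,0,-0.2,0],[0,0,-0.1,0],[-0.78,0,-0.12,0],[-0.78,0,-0.16,0],[-0.75,0,-0.26,0],[-0.75,0,-0.3,0],[0,0,0,0]]]'
python3 - <<'E'
from h import *
c,im,d=shot('wrist','w28'); tilt(c,im,d)
o,R=tool(); print(o['tool_pos'],o['contact_force'])
E
```

```text
time: 46.07
tool_pos: [477.0, -217.9, 40.6]
tcp_rot: [0.706, 1.566, -0.915]
contact_force: [-0.9, -6.5, 0.9]
grip_width: 24.2
label [321. 141.] 9553 med [ 479.7 -159.    41.2] slope x,y [-0.049 -0.376] deg 20.6 zrange [30.7 50.9]
[ 476.88972619 -218.06404767   40.21029021] [-1.37817229 -7.28621694  0.89385547]
```

```bash
python3 -m handwheel '[[[0,0,-0.15,0],[-0.66,0,-0.4,0],[-0.66,0,-0.42,0],[-0.6,0,-0.52,0],[-0.6,0,-0.54,0],[0,0,0,0]]]'
python3 - <<'E'
from h import *
c,im,d=shot('wrist','w29'); tilt(c,im,d)
o,R=tool(); print(o['tool_pos'],o['contact_force'])
E
```

```text
time: 46.62
tool_pos: [478.2, -197.8, 66.3]
tcp_rot: [0.69, 1.565, -0.931]
contact_force: [-2.6, -8.5, 5.8]
grip_width: 24.2
label [321. 151.] 6224 med [ 480.7 -145.3   49.7] slope x,y [-0.086 -0.942] deg 43.3 zrange [27.5 66.8]
[ 478.17354914 -198.16376438   65.95016709] [-3.15432952 -8.44695375  5.45870902]
```

```bash
python3 -m handwheel '[[[0.1,0,-0.1,0],[-0.52,0,-0.62,0],[-0.52,0,-0.64,0],[-0.4,0,-0.7,0],[-0.38,0,-0.7,0],[0,0,0,0]]]'
python3 - <<'E'
from h import *
c,im,d=shot('wrist','w30'); tiltbox(c,d,292,350,165,195)
o,R=tool(); print(o['tool_pos'],o['contact_force'])
E
```

```text
time: 47.17
tool_pos: [479.1, -168.1, 82.4]
tcp_rot: [1.339, 1.569, -0.282]
contact_force: [-0.2, -0.2, -0.4]
grip_width: 23.7
n 299 mu [ 480.9 -131.3   68.7] y per z -0.543 tilt deg from vert -28.5 res 0.56 x-slope -0.079
[ 478.68182858 -168.15992601   81.72442148] [-0.60301036 -0.12745531 -0.44020013]
```

View pics/w30.png

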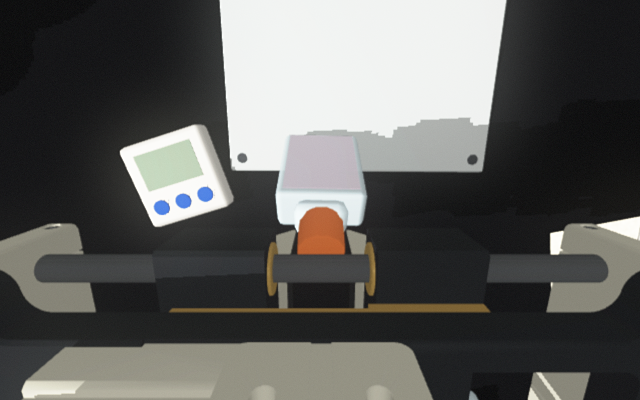

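```bash
python3 -m handwheel '[[[0.1,0,-0.4,0],[0.1,0,-0.4,0],[0,0,-0.3,0],[0,0,0,0],[0,0,0,0]]]'
python3 - <<'E'
from h import *
c,im,d=shot('wrist','w31'); tiltbox(c,d,292,350,165,195)
o,R=tool(); print(o['tool_pos'],o['contact_force'])
E
```

```text
time: 47.63
tool_pos: [480.5, -161.4, 82.9]
tcp_rot: [0.616, 1.562, -1.004]
contact_force: [-9.8, -12.0, 30.9]
grip_width: 23.7
n 299 mu [ 481.2 -125.3   64.7] y per z -0.434 tilt deg from vert -23.5 res 0.43 x-slope -0.076
[ 480.51428438 -161.43984741   82.92483111] [ -8.99606028 -11.70142932  30.1360947 ]
```

```bash
python3 -m handwheel '[[[-0.2,0,-0.5,0],[-0.15,0,-0.5,0],[-0.1,0,-0.5,0],[0,0,-0.5,0],[0,0,-0.5,0],[0,0,0,0],[0,0,0,0]]]'
python3 - <<'E'
from h import *
c,im,d=shot('wrist','w32'); tiltbox(c,d,292,350,180,210)
o,R=tool(); print(o['tool_pos'],o['contact_force'])
E
```

```text
time: 48.27
tool_pos: [482.1, -133.3, 87.4]
tcp_rot: [1.217, 1.565, -0.404]
contact_force: [-6.1, 1.3, 33.9]
grip_width: 19.7
n 279 mu [ 482.2 -105.7   73. ] y per z -0.092 tilt deg from vert -5.3 res 1.05 x-slope -0.089
[ 482.08552869 -133.34481824   87.42042481] [-6.57333977  1.50401775 33.60947609]
```

```bash
python3 -m handwheel '[[[-0.2,0,0,0],[-0.2,0,0,0],[0,0,0,0]]]'
python3 - <<'E'
from h import *
c,im,d=shot('side','s33')
cv2.imwrite('pics/s33z.png',cv2.resize(im[130:250,240:420,::-1],None,fx=4.2,fy=4.2,interpolation=cv2.INTER_CUBIC))
c,im,d=shot('wrist','w33')
o,R=tool(); print(o['tool_pos'],o['contact_force'],o['grip_width'])
E
```

```text
time: 48.57
tool_pos: [480.4, -132.6, 87.9]
tcp_rot: [-3.071, 1.571, 1.59]
contact_force: [-1.7, 0.6, 8.6]
grip_width: 19.3
[ 480.35644629 -132.65819479   87.9048948 ] [-0.63719283 -0.15308733  8.86699966] 19.611404074743508
```

View pics/s33z.png

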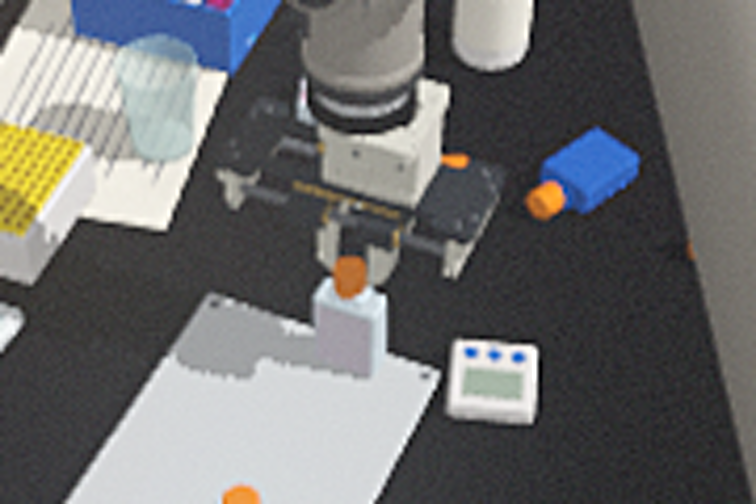

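View pics/w33.png

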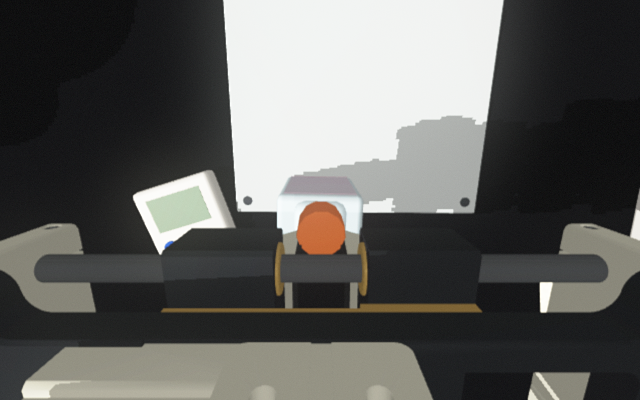

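```bash
python3 -m handwheel '[[[-0.1,0,0,0],[0,0,0,0],[0,0,0,0],[0,0,0,0],[0,0,0,0]]]' 0.45
python3 - <<'E'
from h import *
np.set_printoptions(precision=1,suppress=True)
c,im,d=shot('wrist','w34'); tiltbox(c,d,292,350,180,200)
hsv=cv2.cvtColor(im,cv2.COLOR_RGB2HSV)
cap=((hsv[...,0]>4)&(hsv[...,0]<18)&(hsv[...,1]>150)&(hsv[...,2]>110)).astype(np.uint8)
n,l,st,ce=cv2.connectedComponentsWithStats(cap)
for k in range(1,n):
    if st[k,4]>200:
        ys,xs=np.nonzero(l==k); P=np.array([dep(c,(x,y),d[y,x]) for x,y in zip(xs,ys) if d[y,x]>0]); top=P[P[:,2]>np.percentile(P[:,2],97)-3]
        print(st[k],'top',top.mean(0),len(top))
o,R=tool(); print(o['tool_pos'],o['contact_force'],o['grip_width'])
E
```

```text
time: 49.08
tool_pos: [480.4, -132.7, 88.6]
tcp_rot: [-1.735, 1.571, 2.926]
contact_force: [0.5, 0.0, 1.7]
grip_width: 41.2
n 200 mu [ 481.2 -104.5   62.5] y per z -0.034 tilt deg from vert -2.0 res 0.73 x-slope -0.076
[ 280  201   49   53 2068] top [ 472.6 -116.1  106.6] 1744
[ 480.4 -132.7   88.6] [ 0.1 -0.6  2.5] 41.1254553035344
```

View pics/w34.png

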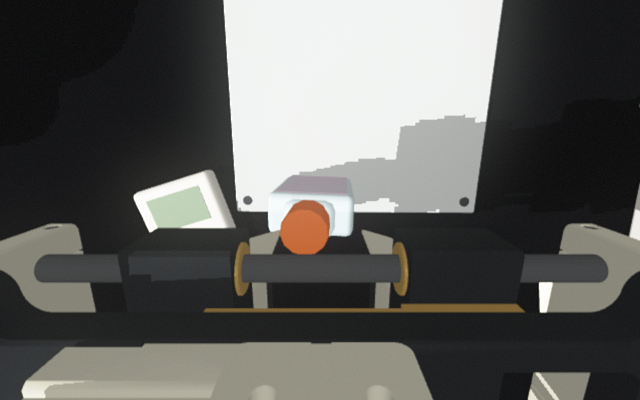

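```bash
python3 -m handwheel '[[[0,-0.4,0,0],[0,-0.35,0,0],[0,0,0,0],[-0.1,0,-0.5,0],[0,0,-0.5,0],[0,0,-0.5,0],[0,0,-0.1,0],[0,0,0,0]]]'
python3 - <<'E'
from h import *
np.set_printoptions(precision=1,suppress=True)
c,im,d=shot('wrist','w35')
hsv=cv2.cvtColor(im,cv2.COLOR_RGB2HSV)
cap=((hsv[...,0]>4)&(hsv[...,0]<18)&(hsv[...,1]>150)&(hsv[...,2]>110)).astype(np.uint8)
n,l,st,ce=cv2.connectedComponentsWithStats(cap)
for k in range(1,n):
    if st[k,4]>200:
        ys,xs=np.nonzero(l==k); P=np.array([dep(c,(x,y),d[y,x]) for x,y in zip(xs,ys) if d[y,x]>0]); top=P[P[:,2]>np.percentile(P[:,2],97)-3]
        print(st[k],'top',top.mean(0),len(top))
o,R=tool(); print(o['tool_pos'],o['contact_force'],o['grip_width'])
E
```

```text
time: 49.8
tool_pos: [474.2, -115.6, 90.4]
tcp_rot: [1.224, 1.57, -0.397]
contact_force: [0.5, -0.4, 7.0]
grip_width: 41.2
[ 278  202   51   49 1935] top [467.  -99.5 108.9] 1049
[ 474.2 -115.8   90.4] [-0.2 -0.4  6.1] 41.39089250504376
```

Run:
```python
from h import *
for n in ['side','scene']:
    c,im,d=shot(n); p=proj(c,[475,-110,60]).astype(int)
    cv2.imwrite(f'pics/{n}36z.png',cv2.resize(im[max(0,p[1]-60):p[1]+60,p[0]-80:p[0]+80,::-1],None,fx=4.5,fy=4.5,interpolation=cv2.INTER_CUBIC))
```

```text
(no output)
```

View pics/side36z.png

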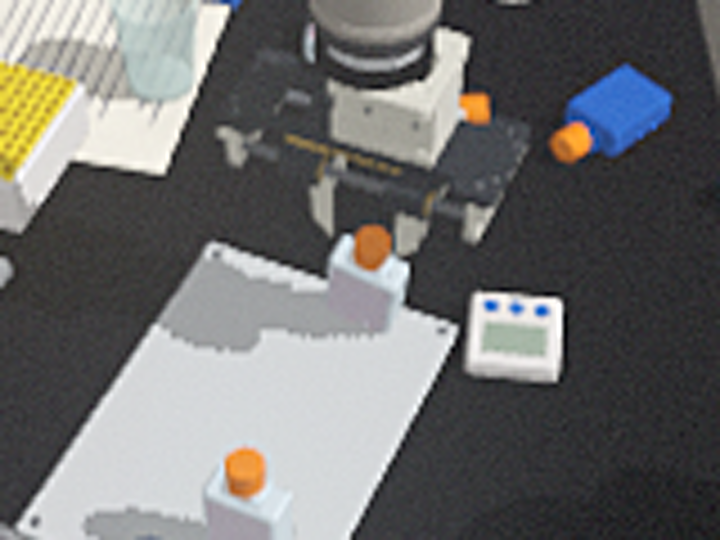

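View pics/scene36z.png

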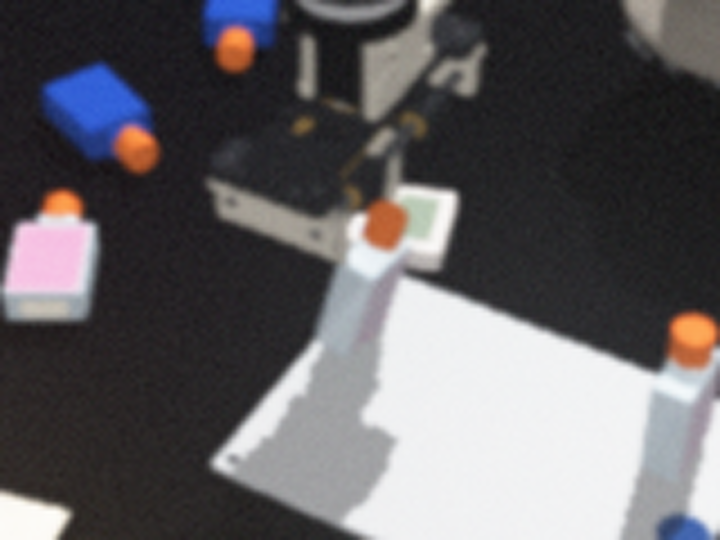

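View pics/w35.png

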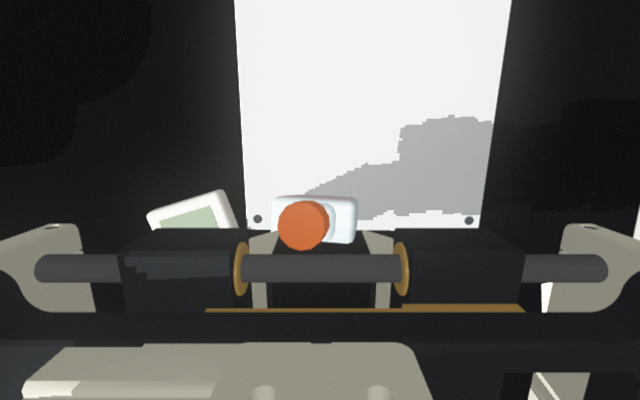

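```bash
python3 -m handwheel '[[[-0.3,0.3,0,0],[-0.5,0.3,0,0],[-1,0,0,0],[-2,0,0,0],[-2,0,0,0],[0,0,0,0],[0,0,0,0]]]' 0.7
python3 - <<'E'
from h import *
np.set_printoptions(precision=1,suppress=True)
c,im,d=shot('wrist','w37')
hsv=cv2.cvtColor(im,cv2.COLOR_RGB2HSV)
cap=((hsv[...,0]>4)&(hsv[...,0]<18)&(hsv[...,1]>150)&(hsv[...,2]>110)).astype(np.uint8)
n,l,st,ce=cv2.connectedComponentsWithStats(cap)
for k in range(1,n):
    if st[k,4]>200:
        ys,xs=np.nonzero(l==k); P=np.array([dep(c,(x,y),d[y,x]) for x,y in zip(xs,ys) if d[y,x]>0]); top=P[P[:,2]>np.percentile(P[:,2],97)-3]
        print(st[k],'top',top.mean(0),len(top))
o,R=tool(); print(o['tool_pos'],o['contact_force'],o['grip_width'])
for n in ['scene']:
    c,im,d=shot(n); p=proj(c,[475,-110,60]).astype(int)
    cv2.imwrite(f'pics/{n}37z.png',cv2.resize(im[max(0,p[1]-60):p[1]+60,p[0]-80:p[0]+80,::-1],None,fx=4.5,fy=4.5,interpolation=cv2.INTER_CUBIC))
E
```

```text
time: 50.53
tool_pos: [480.4, -116.6, 148.7]
tcp_rot: [1.232, 1.569, -0.389]
contact_force: [0.6, -0.1, -0.5]
grip_width: 64.2
[ 303  200   33   39 1013] top [ 478.9 -113.9  105.4] 873
[ 479.7 -116.4  147.7] [-0.1 -0.5  0.1] 63.90025850528719
```

View pics/w37.png

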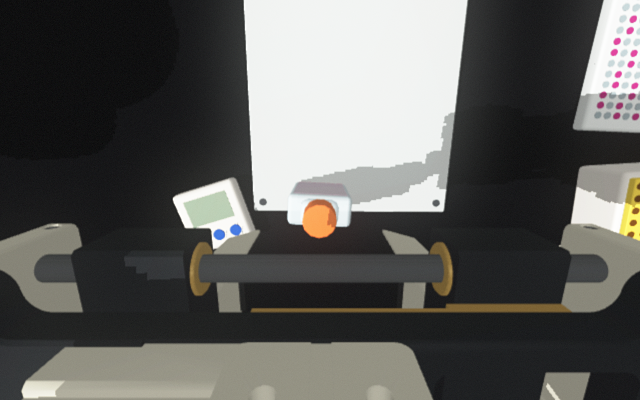

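View pics/scene37z.png

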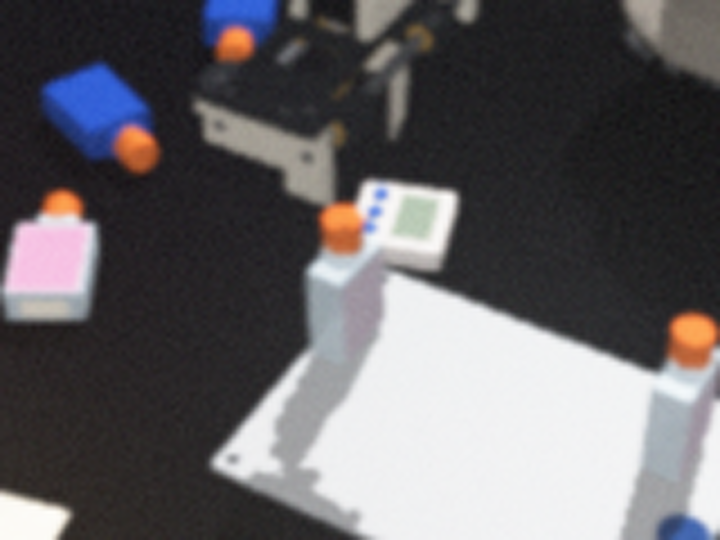

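```bash
python3 -m handwheel '[[[1.8,-0.1,-0.25,0],[1.8,0,0,0],[1.4,0,0,0],[0.8,0,0,0],[0.4,0,0,0],[0.1,0,0,0],[0,0,0,0]]]' 0.55; python3 -m handwheel '[[[0,0,0,0],[0,0,0,0],[0,0,0,0],[0,0,0,0],[0,0,0,0],[0,0,0,0]]]' 0; python3 -m handwheel '[[[-0.5,0,0,0],[-1,0,0,0],[-1,0,0,0],[0,0,0,0]]]'
python3 - <<'E'
from h import *
plan([560,85,113],None,3)
E
```

```text
time: 51.22
tool_pos: [478.9, -114.1, 84.7]
tcp_rot: [-1.542, 1.571, 3.12]
contact_force: [-0.3, 0.0, 0.5]
grip_width: 50.1
time: 51.72
tool_pos: [479.2, -114.2, 85.2]
tcp_rot: [1.284, 1.57, -0.338]
contact_force: [0.4, 0.1, 2.3]
grip_width: 28.8
time: 52.05
tool_pos: [479.7, -114.5, 111.5]
tcp_rot: [1.185, 1.568, -0.437]
contact_force: [0.7, -0.2, -0.7]
grip_width: 28.8
n 8 from [ 479.7 -114.5  111.5] yaw -0.051 -> [560  85 113] dyaw 0 q [-0.39  0.41  1.77 -0.    0.95 -0.34]
[[[-0.02,0.87,-2.54,0.0],[-0.02,0.87,-2.54,0.0],[-0.02,0.87,-2.54,0.0],[-0.02,0.87,-2.54,0.0],[-0.02,0.87,-2.54,0.0],[-0.02,0.87,-2.54,0.0],[-0.02,0.87,-2.54,0.0],[-0.02,0.87,-2.54,0.0]]]
```

```bash
python3 -m handwheel '[[[-0.3,0.5,-1.5,0],[-0.3,0.9,-2.5,0],[0,0.9,-2.8,0],[0,1,-2.9,0],[0,1,-2.9,0],[0,1,-2.8,0],[0,0.9,-2.4,0],[0,0.5,-1.5,0]]]'; python3 -m handwheel '[[[0,0.2,-1,0],[0,0,0,0],[0.8,0,0,0],[0.8,0,0,0],[0.5,0,0,0],[0,0,0,0],[0,0,0,0]]]'
python3 - <<'E'
from h import *
for n in ['scene']:
    c,im,d=shot(n); p=proj(c,[540,60,60]).astype(int)
    cv2.imwrite(f'pics/{n}38z.png',cv2.resize(im[max(0,p[1]-60):p[1]+60,p[0]-80:p[0]+80,::-1],None,fx=4.5,fy=4.5,interpolation=cv2.INTER_CUBIC))
E
```

```text
time: 52.72
tool_pos: [556.1, 77.7, 115.3]
tcp_rot: [-2.912, 1.57, 1.751]
contact_force: [-0.9, 0.6, 1.0]
grip_width: 28.7
time: 53.3
tool_pos: [557.7, 84.3, 94.2]
tcp_rot: [-1.393, 1.569, -3.015]
contact_force: [0.4, -0.7, -0.0]
grip_width: 29.0
```

View pics/scene38z.png

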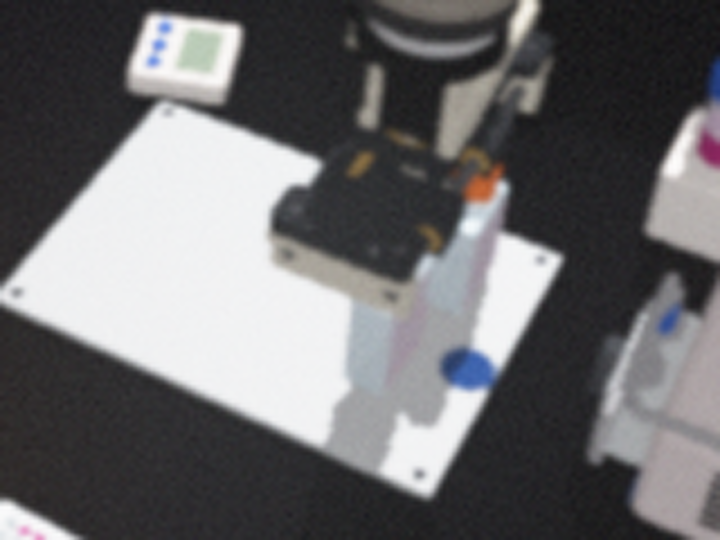

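```bash
python3 -m handwheel '[[[0.4,0,0,0],[0.3,0,0,0],[0,0,0,0],[0,0,0,0]]]'; python3 -m handwheel '[[[0.2,0,0,0],[0,0,0,0],[0,0,0,0]]]';python3 -m handwheel '[[[0.2,0,0,0],[0,0,0,0],[0,0,0,0]]]'
```

```text
time: 53.68
tool_pos: [558.0, 85.1, 87.6]
tcp_rot: [-1.323, 1.57, -2.945]
contact_force: [0.0, -0.7, -0.3]
grip_width: 28.8
time: 53.93
tool_pos: [558.1, 85.1, 85.7]
tcp_rot: [-0.555, 1.571, -2.177]
contact_force: [0.8, -0.8, -0.7]
grip_width: 28.6
time: 54.18
tool_pos: [558.5, 85.3, 85.2]
tcp_rot: [1.678, 1.569, 0.056]
contact_force: [-3.2, 0.3, 9.4]
grip_width: 28.8
```

```bash
python3 -m handwheel '[[[-0.1,0,0,0],[0,0,0,0]]]';  python3 -m handwheel '[[[0,0,0,0],[0,0,0,0],[0,0,0,0],[0,0,0,0]]]' 0.55; python3 -m handwheel '[[[-0.5,0,0,0],[-1.5,0,0,0],[-3,0,0,0],[-3,0,0,0],[-3,0,0,0],[0,0,0,0]]]'
python3 - <<'E'
from h import *
for n in ['scene']:
    c,im,d=shot(n); p=proj(c,[540,60,60]).astype(int)
    cv2.imwrite(f'pics/{n}39z.png',cv2.resize(im[max(0,p[1]-60):p[1]+60,p[0]-80:p[0]+80,::-1],None,fx=4.5,fy=4.5,interpolation=cv2.INTER_CUBIC))
plan([500,-220,300],-1.2,3.6)
E
```

```text
time: 54.35
tool_pos: [558.5, 85.2, 85.2]
tcp_rot: [1.591, 1.57, -0.031]
contact_force: [1.0, 0.4, 3.4]
grip_width: 28.6
time: 54.68
tool_pos: [557.9, 85.1, 84.5]
tcp_rot: [-1.311, 1.57, -2.933]
contact_force: [0.2, -0.0, -0.0]
grip_width: 49.1
time: 55.18
tool_pos: [561.1, 85.2, 201.4]
tcp_rot: [1.634, 1.56, 0.013]
contact_force: [0.6, -0.6, 1.3]
grip_width: 50.8
n 10 from [560.   85.2 198.5] yaw -0.051 -> [ 500 -220  300] dyaw -1.149 q [ 0.02  0.44  1.46 -0.    1.24  0.07]
[[[-1.02,-0.44,3.08,0.1149],[-1.02,-0.09,3.11,0.1149],[-1.02,0.27,3.1,0.1149],[-1.02,0.62,3.05,0.1149],[-1.02,0.97,2.96,0.1149],[-1.02,1.3,2.83,0.1149],[-1.02,1.62,2.66,0.1149],[-1.02,1.91,2.45,0.1149]]]
[[[-1.02,2.18,2.22,0.1149],[-1.02,2.42,1.95,0.1149]]]
```

View pics/scene39z.png

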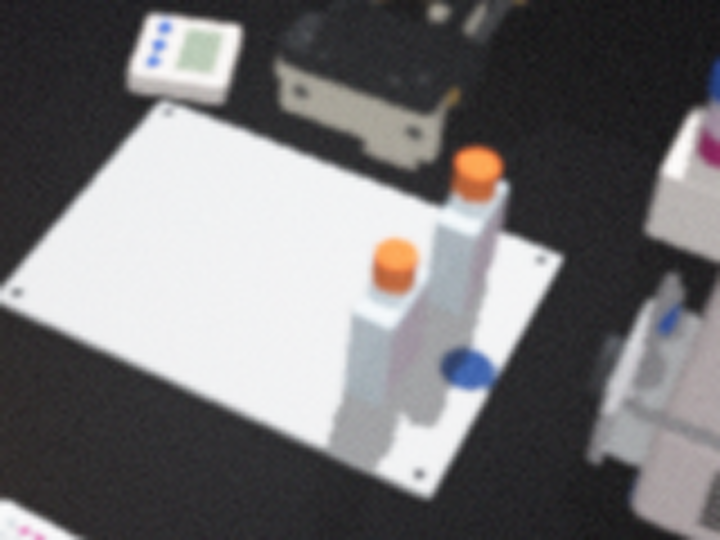

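Run:
```python
from h import *
plan([466.5,-342,120],-1.096,3.6)
```

```text
n 13 from [560.   85.2 198.5] yaw -0.051 -> [ 466.5 -342.   120. ] dyaw -1.045 q [ 0.02  0.44  1.46 -0.    1.24  0.07]
[[[0.6,-0.55,3.32,0.0804],[0.6,-0.28,3.35,0.0804],[0.6,-0.01,3.36,0.0804],[0.6,0.26,3.35,0.0804],[0.6,0.53,3.32,0.0804],[0.6,0.79,3.27,0.0804],[0.6,1.05,3.2,0.0804],[0.6,1.3,3.1,0.0804]]]
[[[0.6,1.55,2.99,0.0804],[0.6,1.78,2.85,0.0804],[0.6,2.01,2.7,0.0804],[0.6,2.22,2.53,0.0804],[0.6,2.41,2.34,0.0804]]]
```

```bash
python3 -m handwheel '[[[0,-0.5,3.3,0.08],[0,-0.3,3.3,0.08],[0,0,3.3,0.08],[0,0.3,3.3,0.08],[0,0.5,3.3,0.08],[0,0.8,3.3,0.08],[0,1,3.2,0.08],[0,1.3,3.1,0.08]]]' 0.5; python3 -m handwheel '[[[1,1.5,3,0.08],[2,1.8,2.9,0.08],[2,2,2.7,0.08],[2,2.2,2.5,0.08],[1.5,2.4,2.4,0.08],[1,0,0,0],[0,0,0,0],[0,0,0,0]]]' 0.5
python3 - <<'E'
from h import *
c,im,d=shot('wrist','w40'); flasks(c,im); 
plan([466.5,-342,50],-1.096,3)
E
```

```text
time: 55.9
tool_pos: [500.2, -177.1, 193.8]
tcp_rot: [-1.342, 1.569, 2.675]
contact_force: [0.0, 0.4, -0.1]
grip_width: 45.3
time: 56.57
tool_pos: [464.3, -339.5, 98.7]
tcp_rot: [-1.336, 1.568, 2.286]
contact_force: [-0.2, 1.0, 0.3]
grip_width: 45.8
label [468.  92.] [ 594.3 -391.9] True cap [438. 167.] [ 538.7 -405.7] dist 57.3 ang v -166.1 rect -164.3 sizes 61.3 43.5
label [325. 135.] [ 519.2 -314.8] True cap [324. 207.] [ 467.9 -340.6] dist 57.5 ang v -153.3 rect -150.8 sizes 42.3 59.5
n 2 from [ 465.  -339.4   99.7] yaw -1.09 -> [ 466.5 -342.    50. ] dyaw -0.006 q [-0.76  0.56  1.55  0.    1.03  0.33]
[[[2.48,0.15,-0.01,0.0031],[2.48,0.15,-0.01,0.0031]]]
```

View pics/w40.png

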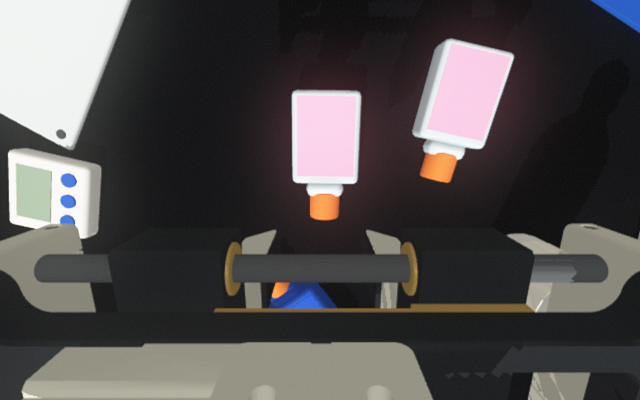

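```bash
python3 -m handwheel '[[[2.2,0.15,0,0.003],[2.2,0.15,0,0.003],[2,0,0,0],[1.4,0,0,0],[0.9,0,0,0],[0.5,0,0,0],[0.1,0,0,0],[0,0,0,0]]]' 0.5;python3 -m handwheel '[[[0,0,0,0],[0,0,0,0],[0,0,0,0],[0,0,0,0],[0,0,0,0],[-0.5,0,0,0],[-1.5,0,0,0],[-1.5,0,0,0]]]' 0
python3 - <<'E'
from h import *
c,im,d=shot('wrist','w41'); tilt(c,im,d)
plan([475,-250,50],-0.056,3.2)
E
```

```text
time: 57.28
tool_pos: [467.0, -343.0, 7.6]
tcp_rot: [1.891, 1.57, -0.776]
contact_force: [0.0, -0.8, -0.7]
grip_width: 45.9
time: 57.95
tool_pos: [465.8, -342.7, 41.8]
tcp_rot: [-1.197, 1.569, 2.418]
contact_force: [-0.1, -0.1, -1.0]
grip_width: 24.4
label [510.  77.] 9476 med [ 594.9 -392.2   25.4] slope x,y [-0.     0.001] deg -0.0 zrange [24.2 26.7]
label [319. 138.] 12445 med [ 519.9 -314.5   59.3] slope x,y [-0.009 -0.001] deg 0.0 zrange [58.2 60.5]
n 9 from [ 467.4 -344.1   45.2] yaw -1.097 -> [ 475 -250   50] dyaw 1.041 q [-0.77  0.64  1.59 -0.    0.92  0.33]
[[[-0.05,-0.89,-0.55,-0.1157],[-0.05,-0.82,-0.65,-0.1157],[-0.05,-0.74,-0.74,-0.1157],[-0.05,-0.65,-0.82,-0.1157],[-0.05,-0.55,-0.89,-0.1157],[-0.05,-0.45,-0.95,-0.1157],[-0.05,-0.33,-0.99,-0.1157],[-0.05,-0.22,-1.03,-0.1157]]]
[[[-0.05,-0.1,-1.04,-0.1157]]]
```

```bash
python3 -m handwheel '[[[-0.1,-0.9,-0.55,-0.116],[0,-0.8,-0.65,-0.116],[0,-0.75,-0.75,-0.116],[0,-0.65,-0.8,-0.116],[0,-0.55,-0.9,-0.116],[0,-0.45,-0.95,-0.116],[0,-0.35,-1,-0.116],[0,-0.2,-1,-0.116]]]'; python3 -m handwheel '[[[0,-0.1,-1,-0.116],[0,0,0,0],[1.2,0,-0.3,0],[1.2,0,-0.3,0],[0.8,0,-0.3,0],[0.4,0,0,0],[0,0,0,0],[0,0,0,0]]]'
python3 - <<'E'
from h import *
c,im,d=shot('wrist','w42'); tilt(c,im,d)
plan([475,-235,9],-0.056,3.2)
E
```

```text
time: 58.67
tool_pos: [472.8, -259.2, 42.7]
tcp_rot: [-0.721, 1.571, -2.455]
contact_force: [0.1, 0.1, -1.2]
grip_width: 24.4
time: 59.33
tool_pos: [474.0, -240.9, 6.9]
tcp_rot: [-2.163, 1.571, 2.495]
contact_force: [-0.5, 0.8, 0.3]
grip_width: 23.8
label [319. 138.] 12849 med [ 476.1 -179.5   25.6] slope x,y [0.001 0.002] deg -0.1 zrange [24.4 26.8]
n 1 from [ 474.1 -241.     6.9] yaw -0.055 -> [ 475 -235    9] dyaw -0.001 q [-0.61  0.63  1.75 -0.    0.76 -0.56]
[[[-0.21,0.06,-0.61,0.0015]]]
```

```bash
python3 -m handwheel '[[[-0.15,0,-0.4,0],[0,0,-0.4,0],[0,0,-0.3,0],[0,0,-0.2,0],[0,0,-0.2,0],[0,0,0,0],[0,0,0,0]]]'; python3 -m handwheel '[[[0,0,-0.1,0],[-0.78,0,-0.12,0],[-0.78,0,-0.16,0],[-0.75,0,-0.26,0],[-0.75,0,-0.3,0],[0,0,0,0]]]'
python3 - <<'E'
from h import *
c,im,d=shot('wrist','w43'); tilt(c,im,d)
o,R=tool(); print(o['tool_pos'],o['contact_force'])
E
```

```text
time: 59.97
tool_pos: [475.3, -228.4, 9.0]
tcp_rot: [0.386, 1.566, -1.237]
contact_force: [-4.2, -12.1, -0.5]
grip_width: 24.1
time: 60.47
tool_pos: [476.2, -217.8, 40.6]
tcp_rot: [0.637, 1.566, -0.986]
contact_force: [-1.9, -6.4, 0.6]
grip_width: 24.0
label [321. 142.] 9379 med [ 478.8 -159.4   39.7] slope x,y [-0.051 -0.381] deg 20.9 zrange [29.3 49.6]
[ 476.07602693 -217.98876001   40.15328062] [-1.41399471 -7.61751853  1.41249348]
```

Same behaviour as before, at 20.9°. I'll continue the arc.

```bash
python3 -m handwheel '[[[0,0,-0.2,0],[-0.66,0,-0.4,0],[-0.66,0,-0.42,0],[-0.6,0,-0.52,0],[-0.6,0,-0.54,0],[0,0,0,0]]]'
python3 - <<'E'
from h import *
c,im,d=shot('wrist','w44'); tilt(c,im,d)
o,R=tool(); print(o['tool_pos'],o['contact_force'])
E
```

```text
time: 61.02
tool_pos: [477.6, -197.6, 66.4]
tcp_rot: [0.631, 1.564, -0.992]
contact_force: [-3.5, -9.6, 7.4]
grip_width: 24.0
label [320. 152.] 6083 med [ 479.8 -146.1   48.7] slope x,y [-0.095 -0.963] deg 43.9 zrange [26.5 65.9]
[ 477.53034816 -197.90590984   66.1352073 ] [ -3.12368939 -10.37746471   7.47210576]
```

```bash
python3 -m handwheel '[[[0.15,0,-0.1,0],[-0.5,0,-0.6,0],[-0.5,0,-0.62,0],[0,0,0,0]]]'
python3 - <<'E'
from h import *
c,im,d=shot('wrist','w45'); tiltbox(c,d,292,350,155,190)
o,R=tool(); print(o['tool_pos'],o['contact_force'])
E
```

```text
time: 61.4
tool_pos: [478.5, -184.8, 75.4]
tcp_rot: [0.647, 1.563, -0.975]
contact_force: [-4.5, -9.9, 13.0]
grip_width: 23.6
n 358 mu [ 480.5 -144.3   59.3] y per z -0.697 tilt deg from vert -34.9 res 0.53 x-slope -0.093
[ 478.47441444 -185.11999847   75.23795756] [ -5.45377473 -10.0429788   13.20887725]
```

```bash
python3 -m handwheel '[[[0.15,0,-0.1,0],[-0.38,0,-0.66,0],[-0.38,0,-0.68,0],[0,0,0,0]]]'
python3 - <<'E'
from h import *
c,im,d=shot('wrist','w46'); tiltbox(c,d,292,350,165,195)
o,R=tool(); print(o['tool_pos'],o['contact_force'])
E
```

```text
time: 61.78
tool_pos: [479.4, -170.3, 82.1]
tcp_rot: [0.703, 1.563, -0.92]
contact_force: [-5.8, -9.2, 19.7]
grip_width: 24.0
n 298 mu [ 480.2 -134.5   62.2] y per z -0.445 tilt deg from vert -24.0 res 0.39 x-slope -0.089
[ 479.40931348 -170.65027413   81.95162178] [-5.08110392 -9.15813341 19.74892977]
```

```bash
python3 -m handwheel '[[[-0.3,0,-0.65,0],[-0.3,0,-0.65,0],[-0.13,0,-0.7,0],[-0.13,0,-0.7,0],[0,0,0,0]]]'
python3 - <<'E'
from h import *
c,im,d=shot('wrist','w47'); tiltbox(c,d,292,350,180,205)
o,R=tool(); print(o['tool_pos'],o['contact_force'],o['grip_width'])
E
```

```text
time: 62.25
tool_pos: [479.0, -139.3, 87.1]
tcp_rot: [-2.368, 1.57, 2.292]
contact_force: [0.7, 0.6, 0.4]
grip_width: 23.6
n 246 mu [ 479.9 -109.6   76.7] y per z -0.431 tilt deg from vert -23.3 res 0.95 x-slope -0.069
[ 479.05888784 -139.94806986   86.98740891] [ 0.02749286 -0.33027722 -0.58063498] 23.291989628843798
```

View pics/w47.png

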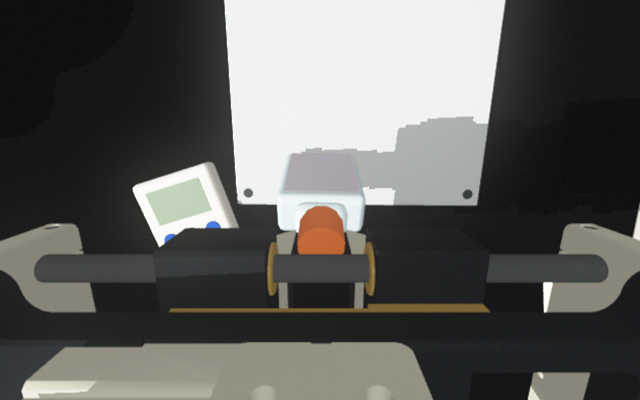

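```bash
python3 -m handwheel '[[[0.2,0,-0.2,0],[0.1,0,-0.4,0],[0,0,-0.5,0],[0,0,0,0]]]'
python3 - <<'E'
from h import *
c,im,d=shot('wrist','w48'); tiltbox(c,d,292,350,165,195)
o,R=tool(); print(o['tool_pos'],o['contact_force'],o['grip_width'])
E
```

```text
time: 62.63
tool_pos: [480.7, -131.3, 87.0]
tcp_rot: [0.706, 1.566, -0.917]
contact_force: [-7.7, -3.1, 25.5]
grip_width: 23.3
n 298 mu [481.8 -98.2  50.8] y per z -0.188 tilt deg from vert -10.6 res 0.23 x-slope -0.073
[ 480.66558388 -131.43344502   86.95447743] [-7.83413282 -2.44512334 26.13185504] 23.41141936063521
```

```bash
python3 -m handwheel '[[[-0.1,0,-0.5,0],[0,0,-0.5,0],[0,0,-0.5,0],[0,0,-0.3,0],[0,0,0,0]]]'
python3 - <<'E'
from h import *
c,im,d=shot('wrist','w49'); tiltbox(c,d,292,350,178,200)
o,R=tool(); print(o['tool_pos'],o['contact_force'],o['grip_width'])
E
```

```text
time: 63.1
tool_pos: [482.0, -113.5, 88.4]
tcp_rot: [0.786, 1.565, -0.837]
contact_force: [-8.0, -4.3, 28.9]
grip_width: 21.1
n 219 mu [483.6 -88.7  40.2] y per z 0.017 tilt deg from vert 1.0 res 0.67 x-slope -0.075
[ 481.96761721 -113.72270473   88.35651466] [-8.37945799 -5.09041605 27.10659011] 21.047026088152165
```

```bash
python3 -m handwheel '[[[-0.2,0,0,0],[-0.2,0,0,0],[0,0,0,0],[0,0,0,0]]]'
python3 - <<'E'
from h import *
o,R=tool(); print(o['tool_pos'],o['contact_force'],o['grip_width'])
E
python3 -m handwheel '[[[0,0,0,0],[0,0,0,0]]]' 0.27; python3 -m handwheel '[[[0,0,0,0],[0,0,0,0]]]' 0.34; python3 -m handwheel '[[[0,0,0,0],[0,0,0,0],[0,0,0,0]]]' 0.55
python3 - <<'E'
from h import *
c,im,d=shot('wrist','w50')
o,R=tool(); print(o['tool_pos'],o['contact_force'],o['grip_width'])
E
```

```text
time: 63.48
tool_pos: [480.6, -112.0, 88.8]
tcp_rot: [-1.911, 1.57, 2.748]
contact_force: [-0.6, 0.0, -0.1]
grip_width: 20.9
[ 480.63532342 -111.95800072   88.7818315 ] [-0.60765485  0.03448499 -0.13066635] 20.904085370834874
time: 63.65
tool_pos: [480.7, -112.0, 88.8]
tcp_rot: [-1.909, 1.57, 2.75]
contact_force: [0.5, -0.3, -0.5]
grip_width: 24.4
time: 63.82
tool_pos: [480.8, -112.1, 89.1]
tcp_rot: [-1.735, 1.571, 2.924]
contact_force: [-0.4, 0.6, -0.8]
grip_width: 30.1
time: 64.07
tool_pos: [480.9, -112.1, 89.3]
tcp_rot: [0.601, 1.571, -1.023]
contact_force: [0.8, -1.0, 0.1]
grip_width: 46.3
[ 480.87996061 -112.10148419   89.32469358] [ 0.22103149 -0.02118977 -0.23232658] 48.835418210381505
```

View pics/w50.png

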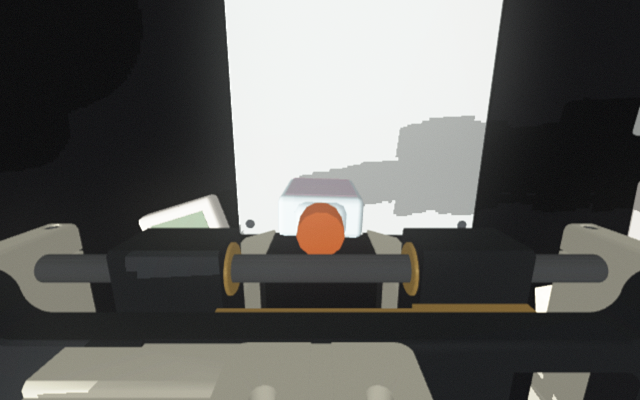

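```bash
python3 -m handwheel '[[[-0.5,0,0,0],[-1.5,0,0,0],[-3,0,0,0],[-3.5,0,0,0],[-3.5,0,0,0],[-3,0,0,0],[0,0,0,0],[0,0,0,0]]]'
python3 - <<'E'
from h import *
plan(aim([550,-400,13],330,-1.309,(330,130)),-1.309,3.6)
E
```

```text
time: 64.78
tool_pos: [481.6, -112.3, 241.3]
tcp_rot: [1.218, 1.566, -0.406]
contact_force: [-0.5, 0.4, -0.2]
grip_width: 50.5
n 11 from [ 481.6 -112.3  241.3] yaw -0.053 -> [ 485.6 -402.8  330. ] dyaw -1.256 q [-0.38  0.27  1.58 -0.    1.28 -0.33]
[[[-0.81,0.18,2.63,0.1142],[-0.81,0.48,2.6,0.1142],[-0.81,0.77,2.53,0.1142],[-0.81,1.05,2.42,0.1142],[-0.81,1.32,2.29,0.1142],[-0.81,1.57,2.12,0.1142],[-0.81,1.8,1.93,0.1142],[-0.81,2.01,1.71,0.1142]]]
[[[-0.81,2.19,1.47,0.1142],[-0.81,2.35,1.21,0.1142],[-0.81,2.47,0.94,0.1142]]]
```

```bash
python3 -m handwheel '[[[-0.8,0.2,2.6,0.114],[-0.8,0.5,2.6,0.114],[-0.8,0.8,2.5,0.114],[-0.8,1,2.4,0.114],[-0.8,1.3,2.3,0.114],[-0.8,1.6,2.1,0.114],[-0.8,1.8,1.9,0.114],[-0.8,2,1.7,0.114]]]'; python3 -m handwheel '[[[-0.8,2.2,1.5,0.114],[-0.8,2.3,1.2,0.114],[-0.8,2.5,0.9,0.114],[0,0,0,0],[0,0,0,0]]]'
python3 - <<'E'
from h import *
np.set_printoptions(precision=1,suppress=True)
c,im,d=shot('wrist','w51'); flasks(c,im); tilt(c,im,d); np.savez('w51.npz',im=im,d=d)
x=bot.spot_point('wrist','washbottle'); print(x, [atz(c,k['point'],0) for k in x])
b=bot.find_in('wrist','washbottle'); print(b)
# point cloud of bottle: white-ish points near
ys,xs=np.mgrid[0:400:3,0:640:3]
P=np.array([dep(c,(x,y),d[y,x]) for x,y in zip(xs.ravel(),ys.ravel()) if d[y,x]>0])
m=(P[:,0]>430)&(P[:,0]<560)&(P[:,1]>-580)&(P[:,1]<-460)&(P[:,2]>25)&(P[:,2]<180)
Q=P[m]; 
for z0 in range(20,180,20):
    q=Q[(Q[:,2]>=z0)&(Q[:,2]<z0+20)]
    if len(q)>3: print(z0,len(q),q.min(0),q.max(0))
for n in ['scene','side']:
    c2,i2,d2=shot(n); x=bot.spot_point(n,'washbottle'); print(n,[(k['conf'],atz(c2,k['point'],0)) for k in x])
E
```

```text
time: 65.45
tool_pos: [484.0, -323.0, 301.9]
tcp_rot: [-1.316, 1.568, 2.425]
contact_force: [-0.2, -1.0, -0.3]
grip_width: 50.7
time: 65.87
tool_pos: [485.4, -402.2, 325.2]
tcp_rot: [-1.082, 1.568, 2.323]
contact_force: [0.2, 0.5, -0.3]
grip_width: 50.5
label [334.  98.] [ 594.3 -392.4] True cap [334. 138.] [ 538.8 -407.9] dist 57.6 ang v -164.4 rect -163.6 sizes 42.8 57.7
label [456.  21.] 2572 med [ 725.8 -522.1   44.1] slope x,y [0.2 0. ] deg -0.1 zrange [37.2 46.7]
label [334.  98.] 1265 med [ 594.4 -391.4   25.3] slope x,y [ 0. -0.] deg 0.4 zrange [23.7 27.2]
[{'point': [389.7, 187.9], 'conf': 0.89}] [array([ 485.4, -519.2,    0. ])]
[{'bbox': [370.5, 162.3, 73.8, 63.2], 'conf': 0.87}]
20 11 [ 475.6 -518.3   27. ] [ 527.8 -488.9   39.7]
40 15 [ 469.1 -525.6   40.8] [ 528.1 -489.4   56.5]
60 23 [ 470.9 -525.5   60.9] [ 527.8 -489.    80. ]
80 20 [ 471.2 -518.9   81.3] [ 527.2 -489.8   96. ]
100 102 [ 462.3 -555.7  100.2] [ 527.2 -489.8  120. ]
120 68 [ 471.1 -536.8  120. ] [ 516.9 -500.   139. ]
140 16 [ 480.1 -527.5  140.6] [ 508.7 -508.2  159.8]
160 71 [ 479.7 -536.4  161.5] [ 508.8 -507.8  170.5]
scene [(0.72, array([ 486.6, -525.3,    0. ]))]
side [(0.98, array([ 489.5, -518.9,   -0. ]))]
```

View pics/w51.png

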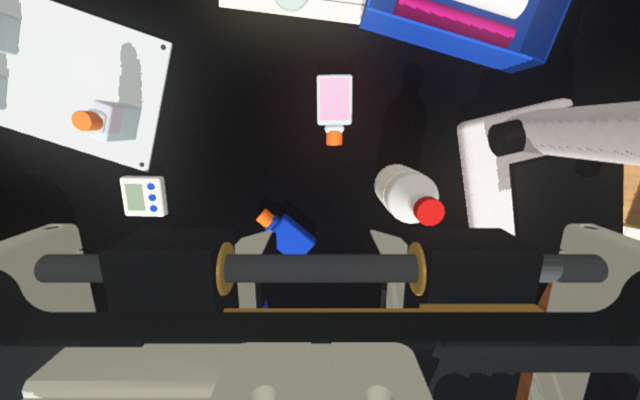

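Run:
```python
from h import *
plan([537.5,-407.5,130],-1.13,3.2)
```

```text
n 7 from [ 486.2 -400.3  327.4] yaw -1.306 -> [ 537.5 -407.5  130. ] dyaw 0.176 q [-0.81  0.5   1.   -0.    1.64  0.5 ]
[[[2.82,0.29,-0.68,-0.0251],[2.82,0.31,-0.67,-0.0251],[2.82,0.33,-0.66,-0.0251],[2.82,0.34,-0.66,-0.0251],[2.82,0.36,-0.65,-0.0251],[2.82,0.37,-0.64,-0.0251],[2.82,0.39,-0.63,-0.0251]]]
```

```bash
python3 -m handwheel '[[[1.5,0.5,-1.2,-0.044],[1.5,0.5,-1.2,-0.044],[2.5,0.5,-1.1,-0.044],[3,0.5,-1.1,-0.044],[3.5,0.4,0,0],[3.5,0,0,0],[3,0,0,0],[1.2,0,0,0]]]' 0.5;python3 -m handwheel '[[[0,0,0,0],[0,0,0,0]]]'
python3 - <<'E'
from h import *
c,im,d=shot('wrist','w52'); flasks(c,im)
plan([537.5,-407.5,60],-1.13,2)
E
```

```text
time: 66.88
tool_pos: [536.0, -406.6, 125.0]
tcp_rot: [-1.193, 1.563, 2.389]
contact_force: [0.5, -0.5, -1.0]
grip_width: 45.8
time: 67.05
tool_pos: [537.8, -408.5, 130.3]
tcp_rot: [-1.162, 1.57, 2.421]
contact_force: [-0.4, 0.3, 1.2]
grip_width: 45.9
label [332. 137.] [ 594.3 -392.4] True cap [320. 200.] [ 538.9 -407.7] dist 57.5 ang v -164.5 rect -165.1 sizes 59.3 43.1
n 4 from [ 538.3 -409.1  131.7] yaw -1.131 -> [ 537.5 -407.5   60. ] dyaw 0.001 q [-0.76  0.7   1.19 -0.    1.25  0.37]
[[[1.79,-0.05,0.0,-0.0001],[1.79,-0.05,0.0,-0.0001],[1.79,-0.05,0.0,-0.0001],[1.79,-0.05,0.0,-0.0001]]]
```

View pics/w52.png

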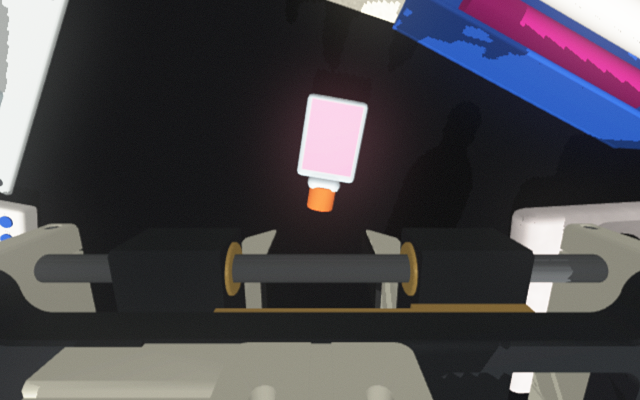

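```bash
python3 -m handwheel '[[[2,-0.1,0,0],[2,0,0,0],[2,0,0,0],[1,0,0,0],[0,0,0,0]]]' 0.5
python3 - <<'E'
from h import *
c,im,d=shot('scene'); p=proj(c,[520,-440,60]).astype(int)
cv2.imwrite('pics/sc53z.png',cv2.resize(im[max(0,p[1]-80):p[1]+60,p[0]-90:p[0]+90,::-1],None,fx=4,fy=4,interpolation=cv2.INTER_CUBIC))
E
```

```text
time: 67.52
tool_pos: [536.9, -407.6, 59.5]
tcp_rot: [-1.166, 1.569, 2.416]
contact_force: [-0.2, 0.4, -0.6]
grip_width: 46.1
```

View pics/sc53z.png

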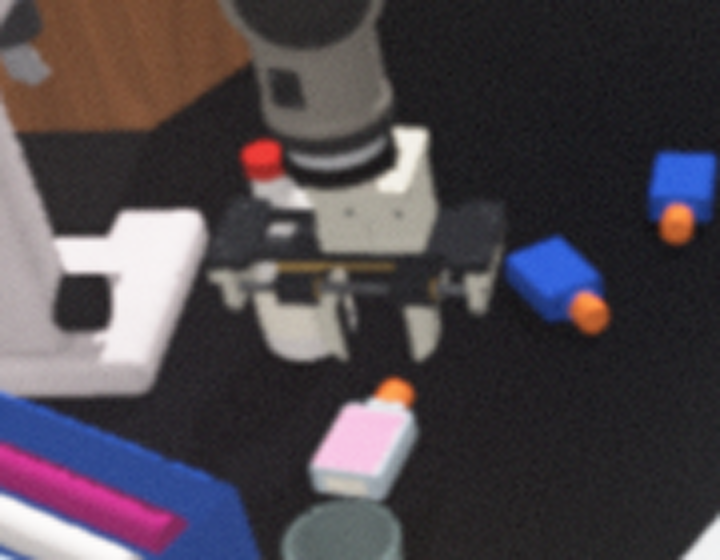

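```bash
python3 -m handwheel '[[[1.5,0,0,0],[1.5,0,0,0],[1.2,0,0,0],[0.7,0,0,0],[0.3,0,0,0],[0,0,0,0],[0,0,0,0]]]' 0.5;python3 -m handwheel '[[[0,0,0,0],[0,0,0,0],[0,0,0,0],[0,0,0,0],[0,0,0,0],[0,0,0,0]]]' 0;python3 -m handwheel '[[[-0.5,0,0,0],[-1.5,0,0,0],[-1.5,0,0,0],[0,0,0,0],[0,0,0,0]]]'
python3 - <<'E'
from h import *
c,im,d=shot('wrist','w54'); tilt(c,im,d); flasks(c,im,55,60)
plan([565,-250,50],-0.056,3.2)
E
```

```text
time: 68.15
tool_pos: [537.7, -408.4, 9.1]
tcp_rot: [1.926, 1.569, -0.775]
contact_force: [1.1, 0.6, -0.2]
grip_width: 45.7
time: 68.65
tool_pos: [537.4, -408.4, 8.7]
tcp_rot: [1.794, 1.57, -0.908]
contact_force: [0.3, -1.3, 1.3]
grip_width: 25.2
time: 69.07
tool_pos: [537.6, -408.3, 44.1]
tcp_rot: [1.911, 1.569, -0.791]
contact_force: [-0.3, -0.2, -1.4]
grip_width: 25.4
label [335. 147.] 10009 med [ 590.1 -391.8   60. ] slope x,y [-0.006 -0.014] deg 0.8 zrange [58.8 61.3]
label [335. 153.] [ 589.5 -391.6] True cap [320. 244.] [ 543.3 -405.2] dist 48.1 ang v -163.6 rect -163.3 sizes 59.1 42.8
label [336. 118.] [ 603.6 -384.9] True cap [320. 244.] [ 543.3 -405.2] dist 63.6 ang v -161.4 rect 126.1 sizes 9.4 4.1
n 9 from [ 537.  -407.8   43. ] yaw -1.131 -> [ 565 -250   50] dyaw 1.075 q [-0.76  0.78  1.28 -0.    1.08  0.37]
[[[-0.08,-1.45,-1.03,-0.1194],[-0.08,-1.32,-1.19,-0.1194],[-0.08,-1.17,-1.34,-0.1194],[-0.08,-1.0,-1.47,-0.1194],[-0.08,-0.82,-1.58,-0.1194],[-0.08,-0.62,-1.67,-0.1194],[-0.08,-0.42,-1.73,-0.1194],[-0.08,-0.21,-1.77,-0.1194]]]
[[[-0.08,-0.0,-1.78,-0.1194]]]
```

View pics/w54.png

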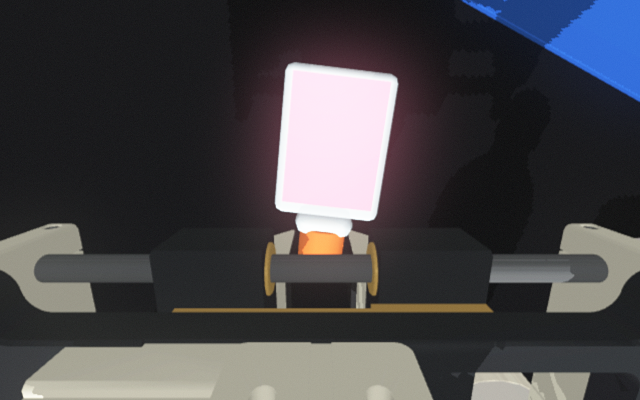

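Run:
```python
from h import *
plan([562,-252,46],0.096,3.2)
```

```text
n 11 from [ 537.  -407.8   43. ] yaw -1.131 -> [ 562 -252   46] dyaw 1.227 q [-0.76  0.78  1.28 -0.    1.08  0.37]
[[[-0.03,-1.18,-0.81,-0.1115],[-0.03,-1.09,-0.94,-0.1115],[-0.03,-0.98,-1.05,-0.1115],[-0.03,-0.85,-1.15,-0.1115],[-0.03,-0.72,-1.24,-0.1115],[-0.03,-0.58,-1.31,-0.1115],[-0.03,-0.43,-1.37,-0.1115],[-0.03,-0.27,-1.41,-0.1115]]]
[[[-0.03,-0.11,-1.43,-0.1115],[-0.03,0.05,-1.43,-0.1115],[-0.03,0.2,-1.42,-0.1115]]]
```

```bash
python3 -m handwheel '[[[-0.1,-1.2,-0.8,-0.11],[-0.1,-1.1,-0.9,-0.11],[-0.1,-1,-1.05,-0.11],[0,-0.85,-1.15,-0.11],[0,-0.7,-1.2,-0.11],[0,-0.6,-1.3,-0.11],[0,-0.4,-1.4,-0.11],[0,-0.3,-1.4,-0.11]]]'; python3 -m handwheel '[[[0,-0.1,-1.4,-0.115],[0,0,-1.4,-0.115],[0,0.2,-1.3,-0.115],[0,0,0,0],[1.2,0,0,0],[1.2,0,0,0],[0.8,0,0,0],[0.3,0,0,0]]]'
python3 - <<'E'
from h import *
o,R=tool(); print(o['tool_pos'],o['contact_force'],yaw())
c,im,d=shot('wrist','w55'); tilt(c,im,d)
E
```

```text
time: 69.78
tool_pos: [554.5, -293.7, 44.9]
tcp_rot: [-1.928, 1.568, 2.539]
contact_force: [1.3, -0.3, -1.4]
grip_width: 25.1
time: 70.45
tool_pos: [560.3, -254.5, 8.6]
tcp_rot: [-2.115, 1.567, 2.689]
contact_force: [-2.9, -2.2, 6.4]
grip_width: 25.2
[ 560.28177694 -254.4944516     8.59161017] [-2.87606444 -2.23884054  6.42208148] 0.09158732517500567
label [334. 140.] 12311 med [ 560.5 -193.8   25.9] slope x,y [-0.002  0.014] deg -0.8 zrange [24.7 27.2]
```

```bash
python3 -m handwheel '[[[-0.1,0,0,0],[0,0,0,0],[0,0,0,0],[0,0,0,0]]]' 0.45
python3 - <<'E'
from h import *
c,im,d=shot('wrist','w56'); flasks(c,im); tilt(c,im,d)
o,R=tool(); print(o['tool_pos'],o['contact_force'],yaw(),o['grip_width'])
E
```

```text
time: 70.83
tool_pos: [562.1, -254.5, 12.9]
tcp_rot: [0.917, 1.57, -0.56]
contact_force: [0.1, 0.6, 0.2]
grip_width: 40.6
label [333. 139.] [ 561.7 -193.9] True cap [318. 242.] [ 559.7 -248.5] dist 54.6 ang v -92.1 rect -93.0 sizes 59.1 42.9
label [333. 139.] 11566 med [ 561.6 -193.7   25.5] slope x,y [-0.003  0.   ] deg -0.0 zrange [24.3 26.6]
[ 562.06179562 -254.44667213   12.82310131] [ 0.02667969  0.8419263  -0.290897  ] 0.09384106256355236 41.065600014370276
```

View pics/w56.png

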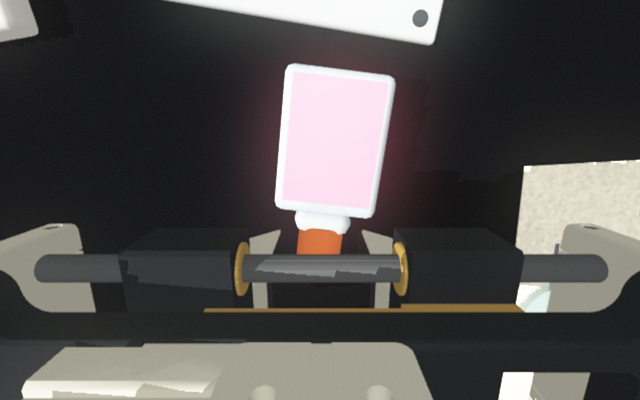

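```bash
python3 -m handwheel '[[[0,-0.1,0,0.07],[0.2,-0.2,0,0.07],[0.3,0,0,0],[0,0,0,0],[0,0,0,0]]]'; python3 -m handwheel '[[[0,0,0,0],[0,0,0,0],[0,0,0,0],[0,0,0,0],[0,0,0,0]]]' 0
python3 - <<'E'
from h import *
c,im,d=shot('wrist','w57'); flasks(c,im); tilt(c,im,d)
o,R=tool(); print(o['tool_pos'],o['contact_force'],yaw(),o['grip_width'])
E
```

```text
time: 71.3
tool_pos: [558.8, -254.4, 7.2]
tcp_rot: [-1.708, 1.571, 2.96]
contact_force: [0.2, 0.6, 0.4]
grip_width: 41.3
time: 71.72
tool_pos: [558.9, -254.5, 7.4]
tcp_rot: [0.973, 1.57, -0.644]
contact_force: [0.8, 0.4, 0.5]
grip_width: 23.6
label [321. 138.] [ 561.4 -193.4] True cap [321. 243.] [ 558.8 -247. ] dist 53.6 ang v -92.9 rect -90.2 sizes 42.8 59.0
label [321. 138.] 12596 med [ 561.4 -193.2   25.5] slope x,y [-0.001  0.001] deg -0.1 zrange [24.3 26.7]
[ 558.957854   -254.4900156     7.43315284] [ 0.11570849 -0.15893752  0.46030071] -0.04584197195932463 24.048440299470826
```

```bash
python3 -m handwheel '[[[-0.15,0,-0.5,0],[0,0,-0.5,0],[0,0,-0.5,0],[0,0,-0.3,0],[0,0,-0.2,0],[0,0,-0.2,0],[0,0,0,0],[0,0,0,0]]]'; python3 -m handwheel '[[[0,0,-0.2,0],[0,0,0,0],[0,0,0,0]]]'
python3 - <<'E'
from h import *
o,R=tool(); print(o['tool_pos'],o['contact_force'],yaw(),o['grip_width'])
E
```

```text
time: 72.43
tool_pos: [559.8, -233.2, 9.0]
tcp_rot: [0.228, 1.569, -1.389]
contact_force: [-0.6, -4.2, -0.5]
grip_width: 23.9
time: 72.68
tool_pos: [559.9, -233.0, 9.4]
tcp_rot: [0.287, 1.567, -1.33]
contact_force: [-3.1, -10.5, 0.2]
grip_width: 24.2
[ 559.93266635 -233.03960626    9.38041678] [ -3.14581291 -10.49532343   0.21729187] -0.045952367997025616 24.175080882162558
```

Contact is where I predicted. I'll run the arc with the same increments that worked for the last flask.

```bash
python3 -m handwheel '[[[0,0,-0.15,0],[-0.78,0,-0.12,0],[-0.78,0,-0.16,0],[-0.75,0,-0.26,0],[-0.75,0,-0.3,0],[0,0,0,0]]]'
python3 - <<'E'
from h import *
c,im,d=shot('wrist','w58'); tilt(c,im,d)
o,R=tool(); print(o['tool_pos'],o['contact_force'])
E
```

```text
time: 73.18
tool_pos: [561.1, -222.3, 41.3]
tcp_rot: [0.685, 1.566, -0.932]
contact_force: [-3.0, -8.1, 1.7]
grip_width: 24.5
label [321. 143.] 9158 med [ 563.4 -164.5   38.9] slope x,y [-0.029 -0.411] deg 22.4 zrange [27.9 49.4]
[ 561.02744865 -222.45036889   40.82828836] [-1.58841409 -8.73290211  3.26007429]
```

```bash
python3 -m handwheel '[[[0,0,-0.15,0],[-0.66,0,-0.4,0],[-0.66,0,-0.42,0],[-0.6,0,-0.52,0],[-0.6,0,-0.54,0],[0,0,0,0]]]'
python3 - <<'E'
from h import *
c,im,d=shot('wrist','w59'); tilt(c,im,d)
o,R=tool(); print(o['tool_pos'],o['contact_force'])
E
python3 -m handwheel '[[[0.15,0,-0.1,0],[-0.5,0,-0.6,0],[-0.5,0,-0.62,0],[0,0,0,0]]]'
python3 - <<'E'
from h import *
c,im,d=shot('wrist','w60'); tiltbox(c,d,292,350,155,190)
o,R=tool(); print(o['tool_pos'],o['contact_force'])
E
```

```text
time: 73.73
tool_pos: [562.3, -201.9, 67.0]
tcp_rot: [0.705, 1.565, -0.911]
contact_force: [-2.4, -9.2, 5.3]
grip_width: 24.2
label [320. 153.] 5875 med [ 564.  -151.    47.6] slope x,y [-0.061 -1.009] deg 45.2 zrange [25.2 65.2]
[ 562.22838499 -202.29458546   66.64525007] [-2.32970891 -8.38279931  6.81617372]
time: 74.12
tool_pos: [563.1, -189.1, 75.9]
tcp_rot: [0.735, 1.565, -0.881]
contact_force: [-3.9, -7.7, 10.1]
grip_width: 23.9
n 358 mu [ 564.9 -148.7   58. ] y per z -0.658 tilt deg from vert -33.3 res 0.5 x-slope -0.058
[ 563.02924629 -189.38231877   75.71190327] [-3.1937754  -8.92820568 11.56121662]
```

```bash
python3 -m handwheel '[[[0.15,0,-0.1,0],[-0.38,0,-0.66,0],[-0.38,0,-0.68,0],[0,0,0,0]]]'
python3 - <<'E'
from h import *
c,im,d=shot('wrist','w61'); tiltbox(c,d,292,350,165,195)
o,R=tool(); print(o['tool_pos'],o['contact_force'])
E
```

```text
time: 74.5
tool_pos: [563.9, -174.4, 82.5]
tcp_rot: [0.821, 1.564, -0.795]
contact_force: [-2.6, -8.7, 13.5]
grip_width: 24.3
n 300 mu [ 565.  -139.    60.4] y per z -0.405 tilt deg from vert -22.0 res 0.37 x-slope -0.053
[ 563.87133069 -174.8172028    82.35282052] [-2.19628816 -7.28167739 15.20927786]
```

```bash
python3 -m handwheel '[[[-0.1,0,-0.6,0],[-0.1,0,-0.6,0],[0,0,0,0]]]'
python3 - <<'E'
from h import *
c,im,d=shot('wrist','w62'); tiltbox(c,d,292,350,168,197)
o,R=tool(); print(o['tool_pos'],o['contact_force'],o['grip_width'])
E
```

```text
time: 74.8
tool_pos: [564.7, -162.6, 85.5]
tcp_rot: [0.876, 1.563, -0.741]
contact_force: [-6.2, -6.6, 22.6]
grip_width: 23.5
n 300 mu [ 565.7 -130.1   57.6] y per z -0.245 tilt deg from vert -13.8 res 0.3 x-slope -0.055
[ 564.72840658 -162.84844368   85.47680916] [-6.25924107 -5.88073683 22.37409151] 23.80867370241843
```

```bash
python3 -m handwheel '[[[-0.1,0,-0.6,0],[-0.05,0,-0.6,0],[0,0,-0.5,0],[0,0,0,0]]]'
python3 - <<'E'
from h import *
c,im,d=shot('wrist','w63'); tiltbox(c,d,292,350,175,200)
o,R=tool(); print(o['tool_pos'],o['contact_force'],o['grip_width'])
E
```

```text
time: 75.18
tool_pos: [566.3, -145.1, 87.7]
tcp_rot: [1.069, 1.562, -0.548]
contact_force: [-5.1, -4.2, 25.2]
grip_width: 21.6
n 259 mu [ 567.8 -118.9   43.8] y per z -0.026 tilt deg from vert -1.5 res 0.48 x-slope -0.057
[ 566.31251076 -145.38339452   87.71932429] [-4.74974322 -3.7021306  26.40767621] 21.545417097606435
```

```bash
python3 -m handwheel '[[[-0.3,0,0,0],[-0.3,0,0,0],[-0.5,0,0,0],[-0.3,0,-0.3,0],[0,0,-0.6,0],[0,0,-0.6,0],[0,0,0,0],[0,0,0,0]]]'
python3 - <<'E'
from h import *
c,im,d=shot('wrist','w64'); tiltbox(c,d,292,350,175,200)
o,R=tool(); print(o['tool_pos'],o['contact_force'],o['grip_width'])
c,im,d=shot('scene'); p=proj(c,[540,-110,60]).astype(int)
cv2.imwrite('pics/sc64z.png',cv2.resize(im[max(0,p[1]-70):p[1]+60,p[0]-90:p[0]+90,::-1],None,fx=4,fy=4,interpolation=cv2.INTER_CUBIC))
E
```

```text
time: 75.9
tool_pos: [564.4, -128.0, 96.3]
tcp_rot: [-1.849, 1.57, 2.818]
contact_force: [-0.3, 0.5, -1.0]
grip_width: 21.7
n 257 mu [ 565.8 -101.    56.7] y per z -0.026 tilt deg from vert -1.5 res 0.5 x-slope -0.059
[ 564.49080396 -128.33869508   96.3782918 ] [ 0.53644902 -0.7150294  -0.87043872] 21.531727460701717
```

View pics/sc64z.png

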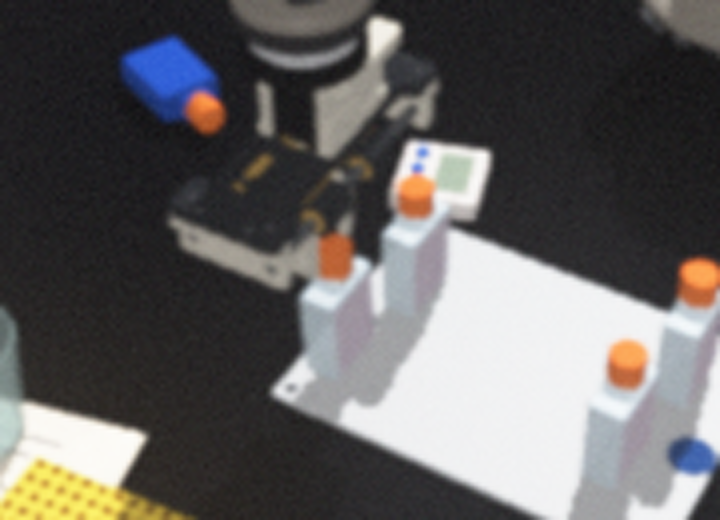

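View pics/w64.png

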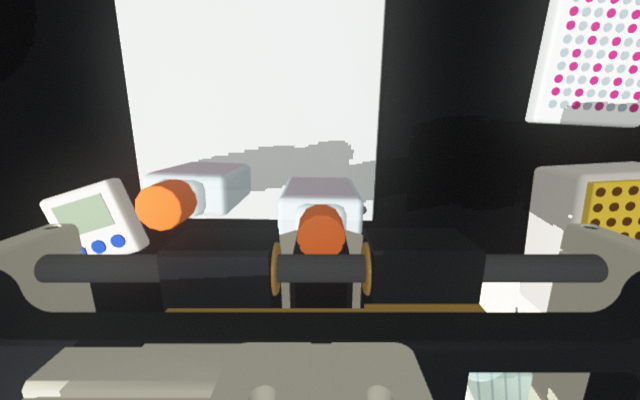

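```bash
python3 -m handwheel '[[[0,0,-0.8,0],[0,0,-1.2,0],[0,0,-1.2,0],[0,0,-0.8,0],[0,0,0,0],[0,0,0,0],[0.4,0,0,0],[0,0,0,0]]]'; python3 -m handwheel '[[[0.2,0,0,0],[0,0,0,0],[0,0,0,0]]]';python3 -m handwheel '[[[0.2,0,0,0],[0,0,0,0],[0,0,0,0]]]'
```

```text
time: 76.67
tool_pos: [566.1, -89.0, 92.1]
tcp_rot: [-1.478, 1.57, -3.095]
contact_force: [-0.3, -0.2, -1.0]
grip_width: 21.6
time: 76.92
tool_pos: [566.3, -89.1, 90.5]
tcp_rot: [-1.53, 1.57, 3.136]
contact_force: [-0.0, 0.1, -0.4]
grip_width: 21.9
time: 77.17
tool_pos: [566.3, -88.9, 88.6]
tcp_rot: [-1.483, 1.571, -3.1]
contact_force: [-0.1, -0.1, -0.5]
grip_width: 21.4
```

```bash
python3 -m handwheel '[[[0.15,0,0,0],[0,0,0,0],[0,0,0,0]]]'; python3 -m handwheel '[[[0.15,0,0,0],[0,0,0,0],[0,0,0,0]]]'
```

```text
time: 77.42
tool_pos: [566.6, -88.9, 88.1]
tcp_rot: [1.181, 1.57, -0.436]
contact_force: [-1.7, 0.2, 5.0]
grip_width: 21.5
time: 77.67
tool_pos: [566.9, -89.0, 88.0]
tcp_rot: [1.219, 1.568, -0.398]
contact_force: [-4.2, 0.8, 15.5]
grip_width: 21.6
```

```bash
python3 -m handwheel '[[[-0.2,0,0,0],[0,0,0,0],[0,0,0,0]]]'; python3 -m handwheel '[[[0,0,0,0],[0,0,0,0]]]' 0.27; python3 -m handwheel '[[[0,0,0,0],[0,0,0,0]]]' 0.34; python3 -m handwheel '[[[0,0,0,0],[0,0,0,0],[0,0,0,0]]]' 0.5; python3 -m handwheel '[[[-0.5,0,0,0],[-1.5,0,0,0],[-3,0,0,0],[-3.5,0,0,0],[-3.5,0,0,0],[-3.5,0,0,0],[0,0,0,0],[0,0,0,0]]]'
python3 - <<'E'
from h import *
c,im,d=shot('wrist','w66')
c,im,d=shot('scene','sc66'); p=proj(c,[540,-20,60]).astype(int)
cv2.imwrite('pics/sc66z.png',cv2.resize(im[max(0,p[1]-70):p[1]+60,p[0]-90:p[0]+90,::-1],None,fx=4,fy=4,interpolation=cv2.INTER_CUBIC))
E
```

```text
time: 77.92
tool_pos: [566.7, -88.8, 88.0]
tcp_rot: [1.271, 1.57, -0.346]
contact_force: [-1.7, 0.0, 4.3]
grip_width: 21.6
time: 78.08
tool_pos: [566.7, -88.9, 88.2]
tcp_rot: [1.231, 1.57, -0.386]
contact_force: [-1.0, 1.1, 5.8]
grip_width: 25.0
time: 78.25
tool_pos: [567.3, -89.0, 88.2]
tcp_rot: [1.371, 1.569, -0.246]
contact_force: [1.1, 0.0, 5.2]
grip_width: 30.5
time: 78.5
tool_pos: [567.6, -89.1, 88.5]
tcp_rot: [1.324, 1.568, -0.293]
contact_force: [1.4, 0.5, 5.8]
grip_width: 44.2
time: 79.17
tool_pos: [567.1, -89.0, 244.6]
tcp_rot: [1.288, 1.567, -0.329]
contact_force: [-0.2, 0.9, -0.9]
grip_width: 45.9
```

View pics/sc66z.png

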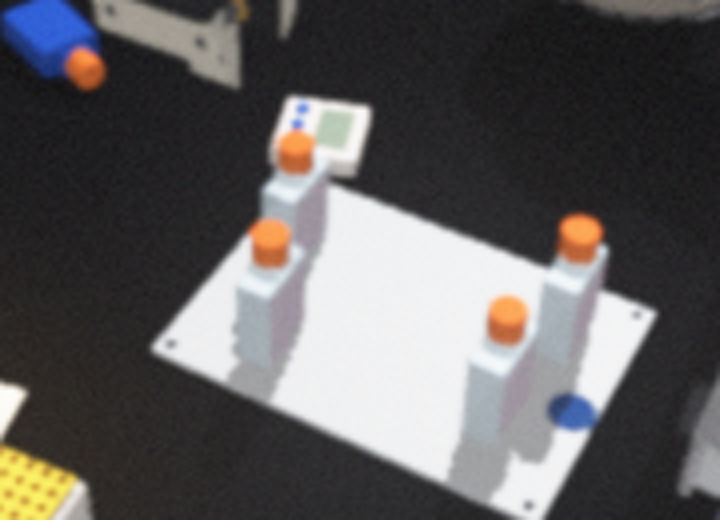

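View pics/sc66.png

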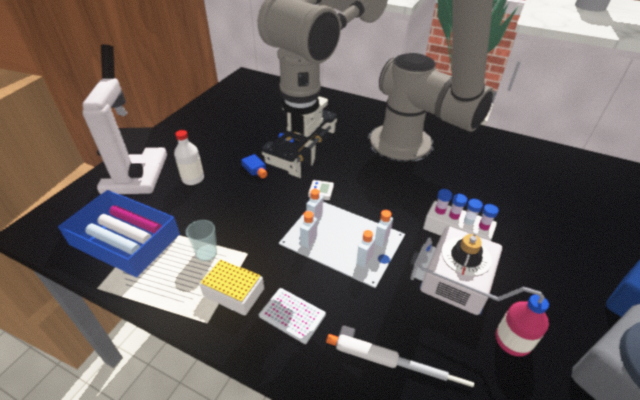

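All four stand in the scene picture, with caps at roughly (315,196), (308,217), (385,215) and (367,237). I'll do a final check of flask tilt and positions, and the dial, from above.

Run:
```python
from h import *
plan(aim([520,60,60],400,-1.5,(320,110)),-1.5,3.6)
```

```text
n 13 from [565.7 -88.6 241.4] yaw -0.046 -> [426.6  51.8 400. ] dyaw -1.454 q [-0.29  0.42  1.36 -0.    1.36 -0.24]
[[[-1.22,-1.12,-1.03,0.1118],[-1.22,-1.23,-0.9,0.1118],[-1.22,-1.32,-0.76,0.1118],[-1.22,-1.4,-0.6,0.1118],[-1.22,-1.45,-0.44,0.1118],[-1.22,-1.49,-0.28,0.1118],[-1.22,-1.52,-0.11,0.1118],[-1.22,-1.52,0.06,0.1118]]]
[[[-1.22,-1.5,0.23,0.1118],[-1.22,-1.47,0.39,0.1118],[-1.22,-1.42,0.56,0.1118],[-1.22,-1.34,0.71,0.1118],[-1.22,-1.26,0.86,0.1118]]]
```

```bash
python3 -m handwheel '[[[-1.2,-1.1,-1,0.11],[-1.2,-1.2,-0.9,0.11],[-1.2,-1.3,-0.8,0.11],[-1.2,-1.4,-0.6,0.11],[-1.2,-1.5,-0.4,0.11],[-1.2,-1.5,-0.3,0.11],[-1.2,-1.5,-0.1,0.11],[-1.2,-1.5,0,0.11]]]'; python3 -m handwheel '[[[-1.2,-1.5,0.2,0.11],[-1.2,-1.5,0.4,0.11],[-1.2,-1.4,0.6,0.11],[-1.2,-1.3,0.7,0.11],[-1.2,-1.3,0.9,0.11],[0,0,0,0],[0,0,0,0]]]'
python3 - <<'E'
from h import *
np.set_printoptions(precision=1,suppress=True)
c,im,d=shot('wrist','w70'); np.savez('w70.npz',im=im,d=d)
def caps(c,im,d):
    hsv=cv2.cvtColor(im,cv2.COLOR_RGB2HSV)
    cap=((hsv[...,0]>4)&(hsv[...,0]<18)&(hsv[...,1]>150)&(hsv[...,2]>110)).astype(np.uint8)
    n,l,st,ce=cv2.connectedComponentsWithStats(cap)
    for k in range(1,n):
        if st[k,4]>15:
            ys,xs=np.nonzero(l==k); P=np.array([dep(c,(x,y),d[y,x]) for x,y in zip(xs,ys) if d[y,x]>0]); zt=np.percentile(P[:,2],95); top=P[P[:,2]>zt-3]
            print(ce[k].round(0),st[k,4],'top',top.mean(0),len(top))
caps(c,im,d)
for n in ['scene','side']:
    c2,i2,d2=shot(n,n+'_f'); print(n); caps(c2,i2,d2)
# dial
for l,z in [('ring_grip',129),('pointer_tip',92),('mark_tip',89)]:
    for x in bot.spot_point('wrist',l): print(l,round(x['conf'],2),x['point'], atz(c,x['point'],z))
dialmeas(c,im)
p=proj(c,[505,308,100]).astype(int); print(p)
x0=max(0,p[0]-60);y0=max(0,p[1]-45)
cv2.imwrite('pics/w70z.png',cv2.resize(im[y0:y0+90,x0:x0+120,::-1],None,fx=6,fy=6,interpolation=cv2.INTER_CUBIC))
E
```

```text
time: 79.93
tool_pos: [479.7, -2.3, 337.2]
tcp_rot: [-0.769, 1.566, 3.012]
contact_force: [1.0, 0.4, 0.0]
grip_width: 45.9
time: 80.52
tool_pos: [425.8, 50.4, 397.8]
tcp_rot: [0.04, 1.57, -3.003]
contact_force: [-0.2, 0.6, -0.2]
grip_width: 45.8
[307.  78.] 230 top [557.4  82.1 105.3] 205
[416.  84.] 260 top [565.6 -73.3 105.1] 217
[292. 136.] 182 top [474.4  98.5 105.3] 166
[423. 145.] 255 top [481.4 -97.9 105.1] 204
[521. 206.] 229 top [ 387.2 -332.3   23.4] 95
scene
[70.  7.] 29 top [  245.1 -1177.6   362. ] 5
[75. 15.] 17 top [  238.  -1174.6   326.5] 3
[10. 43.] 45 top [  450.8 -1202.9   309.7] 4
[284. 151.] 55 top [ 256.4 -328.8   24.9] 11
[262. 173.] 62 top [ 389.6 -330.5   24.9] 16
[314. 194.] 57 top [485.3 -96.8 106.7] 25
[386. 214.] 100 top [475.3  99.2 106.1] 46
[308. 216.] 70 top [568.3 -73.9 106.5] 28
[367. 236.] 67 top [562.2  82.3 106. ] 35
[331. 339.] 99 top [800.1 102.5  20.8] 43
side
[369. 178.] 45 top [ 387.6 -331.2   28.1] 8
[407. 188.] 49 top [ 252.7 -329.1   27. ] 14
[292. 197.] 65 top [566.2 -73.6 108.8] 26
[320. 199.] 67 top [480.7 -98.2 108.7] 26
[201. 235.] 29 top [797.8 106.3  25.1] 9
[272. 237.] 65 top [555.2  84.9 109.2] 19
[297. 250.] 67 top [473.5 101.7 108. ] 34
ring_grip 0.67 [137.2, 97.8] [505.8 307.7 129. ]
pointer_tip 0.68 [148.9, 71.7] [544.7 310.8  92. ]
mark_tip 0.37 [153.3, 70.3] [547.6 306.1  89. ]
brass px (136.41492633964708, 98.60870972964221) (136.8913116455078, 98.1956558227539) 20.59258270263672 bbox [117  81  40  35 906] at140 [504.3 302.3 140. ] [504.9 301.6 140. ]
red n 26 mean [549.7 311.   89. ] px 149.80769230769232 68.38461538461539
[148 100]
```

View pics/w70.png

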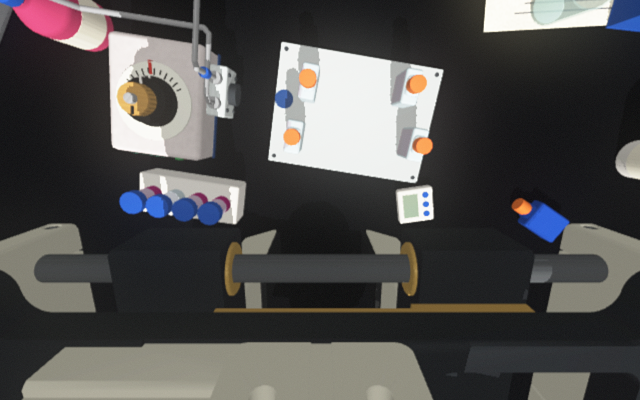

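View pics/w70z.png

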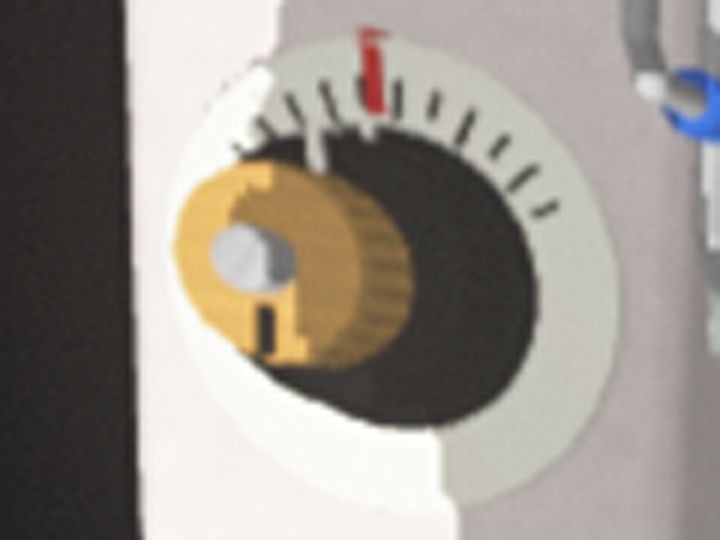

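View pics/side_f.png

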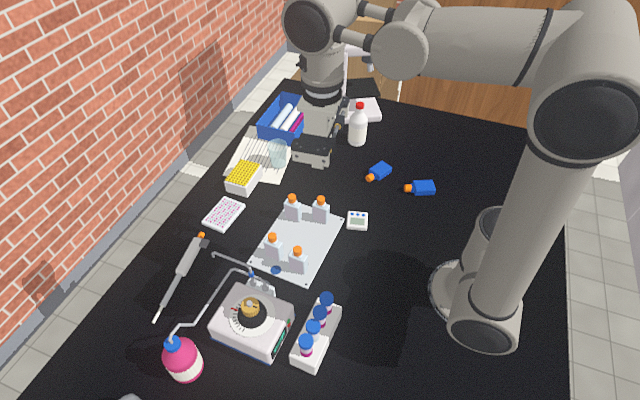

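All caps sit at the same height (105 mm), well inside the plate. The pointer meets the red mark, the ring stripe is back at its start direction, and the robot is clear of everything. I'm handing in.

Run:
```python
from plant import bot
print(bot.close_job()); print(bot.get_obs()['time'])
```

```text
the job is handed in; nothing more can be done
None
the job is handed in; nothing more can be done
```

The pump is set and locked, and all four flasks present are standing upright on the filling plate. The job was handed in at about 81 s of the 210 s allowed.

**Pump:** I loosened the lock ring by about 0.9 rad and turned the adjuster clockwise by about 1.22 rad to the red mark. I then tightened the ring until the turning moment rose to about 0.42 N m, which I took as the stop.

**Flasks:** I pushed each flask's base against the plate's edge while lifting it by the cap, which stood it up. Two of them I then carried further in on the plate. One flask was knocked about 40 mm aside during the run, so I found it again. Another first had to be moved away from the wash bottle to be gripped squarely.

**Last checks:**
- **Flask height and position:** All four caps were at the same height, 105.1 to 105.3 mm in the wrist view, and well inside the plate. The static cameras agreed to within about 4 mm.
- **Tilt:** I judged final tilt from the cap heights and the pictures, not by a separate tilt measurement.
- **Pointer:** It lined up with the set-mark in the close views, about 0.02 rad off when measured before tightening. In the last, more distant view the network's points were looser, and its mark position (confidence 0.37) disagreed with the red pixels by a few millimetres.
- **Lock ring:** The stripe was back in its starting direction to within about 4 degrees, which is all the pictures could resolve.
- **Bystanders:** None looked displaced in the last pictures, though I did not measure them against the start.

**Along the way:** While tipping, three of the flasks slipped off the plate edge and had to be re-engaged. On the first flask the downward press reached about 45 N for a moment, acting through the fingers. While I was repositioning the gripper after setting down the second flask, a finger caught on it and leaned it. It settled upright once freed.

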